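Find free wells, load the sample vials, set and lock the purge flow

TASK

Some wells of the nitrogen purge block still hold short dark vials, sunk too deep to see, so feel down the wells with the dip probe until you have found an empty one for every tall vial in the white tray, then put the probe back in its stand. Stand each tall vial in an empty well, right down on the floor; then turn the flow knob until its pointer is at the long mark, and finally push the slide lock fully home over the knob. Never lower a tall vial onto a well that is already taken: the glass chips.

Things in the scene. Friction and masses are not known exactly. Their poses are not given: they have to be found in the camera images.
- purge_unit: fixed bench unit with white casing, 340 mm wide (y) x 150 deep (x). Origin: centre of its underside, on the bench; x to its back, y to its left. Left: dark block, deck 76 mm above the bench, with 8 round wells in 2 rows of 4, 58 mm apart, 33 mm wide, 55 mm deep (floor 21 mm above the bench). Right: console, top 56 mm above the bench, with the flow knob (rear) and slide lock (front)
- well_1 (a point): centre of the floor of well 1 (front row, leftmost), empty or not; axes as purge_unit. 4 wells are empty, which ones differs from start to start; each other well holds a short dark capped vial (old_1 to old_8, no readings), 28 mm in diameter, 33 mm high, loose, its top 22 mm below the deck
- well_2 (a point): centre of the floor of well 2 (front row, number 2 from the left), empty or not; axes as purge_unit
- well_3 (a point): centre of the floor of well 3 (front row, number 3 from the left), empty or not; axes as purge_unit
- well_4 (a point): centre of the floor of well 4 (front row, number 4 from the left), empty or not; axes as purge_unit
- well_5 (a point): centre of the floor of well 5 (rear row, number 1 from the left), empty or not; axes as purge_unit
- well_6 (a point): centre of the floor of well 6 (rear row, number 2 from the left), empty or not; axes as purge_unit
- well_7 (a point): centre of the floor of well 7 (rear row, number 3 from the left), empty or not; axes as purge_unit
- well_8 (a point): centre of the floor of well 8 (rear row, number 4 from the left), empty or not; axes as purge_unit
- knob_axis (a point): point on the flow knob's axis, at the height to grip, 30 mm above the console top (fixed, does not turn); axes as purge_unit. The knob is a black wing 44 mm long, 12 mm thick, from 8 to 44 mm above the console top, on a round skirt 43 mm wide; a white line on top of the wing shows its pointer end
- flow_knob (a joint): angle of the flow knob, rad, 0 to 2.6, growing clockwise seen from above. The long black mark on the dial is at 1.3: there the wing lies along the unit's x axis, pointer end to the front, towards the slide lock (at value v the pointer's direction, anticlockwise from the unit's x axis, is pi + 1.3 - v). It stays where it is left (friction 0.04 N m)
- slide_lock (a joint): travel of the slide lock, m: 0 open, 0.034 fully home, growing to the unit's +x. A steel fork with two prongs, 17 mm apart, that slides towards the knob and straddles its wing; up to about 0.2 rad off the mark they push it into line, farther off they strike it and stop. Stays where it is left (friction 1.5 N)
- lock_tab (a point): middle of the slide lock's upright tab, which is 12 mm thick (x), 34 mm wide (y) and reaches from 10 to 40 mm above the console top; this point is 26 mm above it and moves with the lock; axes as purge_unit
- probe_grip (a point): centre of the handle of the dip probe (70 g), a black square grip 18 x 18 x 45 mm, sides along this point's x and y. Below it a steel shaft 10 mm thick: its tip lies 132.5 mm below this point along the probe's -z. A collar 24 mm in diameter sits on the shaft, its underside 62 mm above the tip
- probe_tip (a point): tip of the dip probe
- stand_mouth (a point): centre of the top of the probe stand, a loose grey block (0.7 kg) 60 x 60 mm, 70 mm high on a 76 mm square rubber foot, with a hole 14 mm wide right through. The probe stands in the hole, collar resting on this top, tip then 8 mm above the bench; z up
- tray_top (a point): centre of the top of the loose white carrier tray (0.5 kg), 104 x 104 mm, 38 mm high, with 4 round seats 58 mm apart in a square (at +-29 mm along this point's x and y), 31 mm wide and 33 mm deep, in which the tall vials stand; z up
- vial_1_mid (a point): centre of a tall amber glass vial with black cap, 28 mm in diameter, 95 mm high in all, the cap 25 mm in diameter and 17 mm high at its top; this point is half-way up; z points to the cap. Three or four are there; None at the start means absent.
- vial_2_mid (a point): centre of a tall amber glass vial with black cap, 28 mm in diameter, 95 mm high in all, the cap 25 mm in diameter and 17 mm high at its top; this point is half-way up; z points to the cap. Three or four are there; None at the start means absent.
- vial_3_mid (a point): centre of a tall amber glass vial with black cap, 28 mm in diameter, 95 mm high in all, the cap 25 mm in diameter and 17 mm high at its top; this point is half-way up; z points to the cap. Three or four are there; None at the start means absent.
- vial_4_mid (a point): centre of a tall amber glass vial with black cap, 28 mm in diameter, 95 mm high in all, the cap 25 mm in diameter and 17 mm high at its top; this point is half-way up; z points to the cap. Three or four are there; None at the start means absent.
Mind the look-alikes: they are no part of the job. Leave any yellow look-alike of the part that bears vial_2_mid alone. Leave any yellow look-alike of the part that bears probe_grip alone.

How it is judged:
On the way, in this order (a step that is already met when the one before it is completed fails the run):
1. the tip of the dip probe has been lowered to the floor of an empty well, while the tall vials still stand in the tray (((z of probe_tip in the frame of well_1 between -0.004 and 0.006 m and horizontal distance between probe_tip and well_1 below 0.015 m) or (z of probe_tip in the frame of well_2 between -0.004 and 0.006 m and horizontal distance between probe_tip and well_2 below 0.015 m) or (z of probe_tip in the frame of well_3 between -0.004 and 0.006 m and horizontal distance between probe_tip and well_3 below 0.015 m) or (z of probe_tip in the frame of well_4 between -0.004 and 0.006 m and horizontal distance between probe_tip and well_4 below 0.015 m) or (z of probe_tip in the frame of well_5 between -0.004 and 0.006 m and horizontal distance between probe_tip and well_5 below 0.015 m) or (z of probe_tip in the frame of well_6 between -0.004 and 0.006 m and horizontal distance between probe_tip and well_6 below 0.015 m) or (z of probe_tip in the frame of well_7 between -0.004 and 0.006 m and horizontal distance between probe_tip and well_7 below 0.015 m) or (z of probe_tip in the frame of well_8 between -0.004 and 0.006 m and horizontal distance between probe_tip and well_8 below 0.015 m)) and height (world z) of each of vial_1_mid, vial_2_mid, vial_3_mid, vial_4_mid below 0.061 m), for 0.1 s.
2. the dip probe is back in its stand, collar on the stand (horizontal distance between probe_tip and stand_mouth below 0.008 m and height (world z) of probe_tip below 0.014 m and angle between probe_grip's own z axis and vertical below 0.1 rad), for 0.2 s.
3. every tall vial stands upright in a well, down on its floor (z of each of vial_1_mid, vial_2_mid, vial_3_mid, vial_4_mid in the frame of purge_unit below 0.0735 m and angle between each of vial_1_mid, vial_2_mid, vial_3_mid, vial_4_mid's own z axis and vertical below 0.12 rad and (horizontal distance between vial_1_mid and well_1 below 0.008 m or horizontal distance between vial_1_mid and well_2 below 0.008 m or horizontal distance between vial_1_mid and well_3 below 0.008 m or horizontal distance between vial_1_mid and well_4 below 0.008 m or horizontal distance between vial_1_mid and well_5 below 0.008 m or horizontal distance between vial_1_mid and well_6 below 0.008 m or horizontal distance between vial_1_mid and well_7 below 0.008 m or horizontal distance between vial_1_mid and well_8 below 0.008 m) and (horizontal distance between vial_2_mid and well_1 below 0.008 m or horizontal distance between vial_2_mid and well_2 below 0.008 m or horizontal distance between vial_2_mid and well_3 below 0.008 m or horizontal distance between vial_2_mid and well_4 below 0.008 m or horizontal distance between vial_2_mid and well_5 below 0.008 m or horizontal distance between vial_2_mid and well_6 below 0.008 m or horizontal distance between vial_2_mid and well_7 below 0.008 m or horizontal distance between vial_2_mid and well_8 below 0.008 m) and (horizontal distance between vial_3_mid and well_1 below 0.008 m or horizontal distance between vial_3_mid and well_2 below 0.008 m or horizontal distance between vial_3_mid and well_3 below 0.008 m or horizontal distance between vial_3_mid and well_4 below 0.008 m or horizontal distance between vial_3_mid and well_5 below 0.008 m or horizontal distance between vial_3_mid and well_6 below 0.008 m or horizontal distance between vial_3_mid and well_7 below 0.008 m or horizontal distance between vial_3_mid and well_8 below 0.008 m) and (horizontal distance between vial_4_mid and well_1 below 0.008 m or horizontal distance between vial_4_mid and well_2 below 0.008 m or horizontal distance between vial_4_mid and well_3 below 0.008 m or horizontal distance between vial_4_mid and well_4 below 0.008 m or horizontal distance between vial_4_mid and well_5 below 0.008 m or horizontal distance between vial_4_mid and well_6 below 0.008 m or horizontal distance between vial_4_mid and well_7 below 0.008 m or horizontal distance between vial_4_mid and well_8 below 0.008 m)), for 0.2 s.
4. the flow knob is set to the mark, the lock still open (value of joint flow_knob between 1.18 and 1.42 rad and value of joint slide_lock below 0.012 m), for 0.2 s.
5. the slide lock is fully home over the knob (value of joint slide_lock above 0.031 m and value of joint flow_knob between 1.18 and 1.42 rad), for 0.2 s.
At the end, for the whole second after the job is handed in: Every tall vial present stands upright (within 7 degrees) in a well, down on its floor (within 5 mm) and within 8 mm of its centre; the knob is within 0.12 rad of the mark; the slide lock is within 3 mm of its home stop; the probe stands in its stand, collar down; all is released (all of step 2 and all of step 3 and all of step 5); the robot touches nothing.
It fails at once if a tall vial is lowered onto a short vial in a taken well (contact force between vial_1 and old_1 above 1 N or contact force between vial_1 and old_2 above 1 N or contact force between vial_1 and old_3 above 1 N or contact force between vial_1 and old_4 above 1 N or contact force between vial_1 and old_5 above 1 N or contact force between vial_1 and old_6 above 1 N or contact force between vial_1 and old_7 above 1 N or contact force between vial_1 and old_8 above 1 N).
It fails at once if a tall vial is lowered onto a short vial in a taken well (contact force between vial_2 and old_1 above 1 N or contact force between vial_2 and old_2 above 1 N or contact force between vial_2 and old_3 above 1 N or contact force between vial_2 and old_4 above 1 N or contact force between vial_2 and old_5 above 1 N or contact force between vial_2 and old_6 above 1 N or contact force between vial_2 and old_7 above 1 N or contact force between vial_2 and old_8 above 1 N).
It fails at once if a tall vial is lowered onto a short vial in a taken well (contact force between vial_3 and old_1 above 1 N or contact force between vial_3 and old_2 above 1 N or contact force between vial_3 and old_3 above 1 N or contact force between vial_3 and old_4 above 1 N or contact force between vial_3 and old_5 above 1 N or contact force between vial_3 and old_6 above 1 N or contact force between vial_3 and old_7 above 1 N or contact force between vial_3 and old_8 above 1 N).
It fails at once if a tall vial is lowered onto a short vial in a taken well (contact force between vial_4 and old_1 above 1 N or contact force between vial_4 and old_2 above 1 N or contact force between vial_4 and old_3 above 1 N or contact force between vial_4 and old_4 above 1 N or contact force between vial_4 and old_5 above 1 N or contact force between vial_4 and old_6 above 1 N or contact force between vial_4 and old_7 above 1 N or contact force between vial_4 and old_8 above 1 N).
Of old_1, old_2, old_3, old_4, old_5, old_6, old_7, old_8 only 4 to 4 are there at a start; the rules pass over those that are not, and their reading is None.
Of vial_1, vial_2, vial_3, vial_4 only 3 to 4 are there at a start; the rules pass over those that are not, and their reading is None.
At some moment in a run one of tray, probe_stand may be knocked a few centimetres aside while the robot is not near it.
It also fails if it takes over 208 s, if anything falls off the work surface, if the arm or the gripper's body presses on something with over 40 N, if the wrist force passes 120 N, or if a joint passes its speed limit or range.

ROBOT

A 7-joint arm with a two-finger parallel gripper is mounted at the origin on a cart in front of the work surface, level with it; the furniture and walls round the work are solid. World frame = base frame: x ahead of the robot, y to its left, z up, the work surface at z = 0. Lengths are in m, angles in rad, forces in N, time in s.
With the tool pointing down it reaches from about 0.35 to 0.9 m from the base axis. Payload 7.2 kg.
Tool frame: the origin (TCP) lies at the very end of the fingers, on their centre line; the grasp point (between the pads) lies bot.grasp_offset behind it (bot.grasp_offset is the distance from the TCP to the grasp point, in m); z points along the fingers, y is the direction in which the jaws open and shut (so a half turn about z gives the same grasp; the last joint's range is limited). The gripper opens to 85 mm and grips with 20 to 120 N. Pads are 22 mm wide; open, the fingers measure 114 mm over their backs; the gripper's body (76 mm by 85 mm) begins 54 mm behind the grasp point. The pads swing forward as they close: fully open they stand 13 mm farther back than shut.
Start: joints at [-1.332, 0.411, -0.013, 1.596, 0.006, 1.134, -0.082], TCP at [0.189, 0.596, 0.231] pointing down, gripper open.
Joint ranges: [-2.95, 2.95], [-0.29, 1.99], [-1.47, 1.44], [0.14, 2.54], [-1.03, 4.17], [0.13, 1.85], [-2.86, 2.86]. Speed limits (rad/s): [2.39, 2.39, 3.01, 3.01, 3.14, 3.14, 3.14].

INTERFACE

Orientations are given as a 3x3 rotation matrix whose columns are the frame's x, y, z axes.
In Python, from cell import bot gives the robot as it stands.
- The arm moves only by the tool apply_moves, never from a script. Its argument "rows" is a list of rows, each a list of 3 entries, a list of its own where there are three numbers: the shift along the tool's x, y, z in m, then the turn, a rotation vector about the tool's x, y, z in degrees, then the opening, from -1 (shut) to 1 (fully open). In form: [[[x, y, z], [ax, ay, az], grip], ...]. A call has 1 to 20 rows; each row shifts and turns the pose as measured when the row begins, along the tool's axes as they then stand; what a row does not reach is not made up. A row lasts 1/10 s, in which the tool goes at most 50 mm and 8.59 degrees, less where a joint would pass 70% of its speed; a pose out of reach is approached as far as the arm can. A call with a gripper value outside its range is refused whole. The fingers move at their own pace and stop on an object; the grip force is fixed at half the most. Time passes only in rows, so rows that do not move let the fingers close. It gives the time, the measured TCP pose, the force and the opening at its end, in the units of the state.
- bot.get_obs(): the state, without advancing time (a new reading comes with each control period).
- bot.get_image(name): name is "scene" or "top" or "wrist"; returns a dict with "image" (420x560x3 uint8, red, green, blue), "mtx" (3x3 intrinsics, pixels), "world_to_cam" (4x4, takes a point from world to camera coordinates). Camera axes: x right, y up, looking along -z (the intrinsics and any distortion apply to the point x, -y, -z); pixel columns grow to the right and rows downward; lengths in m; the calibration is good to about 2 mm. A picture is of the moment at which its call begins. There is no depth.
- bot.job_done(): hands the job in, once; it reports no verdict.
The state is a dict: "time_s": time; "q": joint angles; "qvel": joint speeds; "effort": joint torques, N m; "tcp_pos": TCP position; "tool_rot": TCP orientation; "contact_force": force on the tool from outside, world axes, zero at the start; "ft_torque": the same for the moment, N m; "finger_gap": finger opening in m.
Only numpy, scipy, OpenCV 4.12 (cv2) and the standard library are available. Lean on these libraries where they do the work, as an engineer would, in place of code of your own. Each camera call takes 0.05 s, during which the arm holds its last target.

## Working session

There is one attempt and no reset: what is moved stays moved. The work goes in short steps, Python scripts to look and compute and a tool call to move; the robot and the scene stay as the last step left them, time stands still between calls to the robot, and variables do not carry over. Pictures are saved under pics/ and viewed, and the job is handed in when it is done.

Besides the shell and the picture viewer there is one more tool, called after "Call:" in YAML: its name, and indented under it one key for each argument. apply_moves: Moves the arm, as the interface text tells. Its arguments: {"type":"object","properties":{"rows":{"type":"array","items":{"type":"array"}}},"required":["rows"]}

```bash
ls; mkdir -p pics; python3 - <<'E'
from cell import bot
import cv2
print(bot.grasp_offset); print(bot.get_obs())
for n in ["scene","top","wrist"]:
    d=bot.get_image(n); cv2.imwrite(f"pics/{n}0.png",d["image"][:,:,::-1]); print(n,d["mtx"].tolist(),d["world_to_cam"].round(4).tolist())
E
```

```text
pics
0.0187
{'time_s': 0.0, 'q': array([-1.33218682,  0.41192668, -0.01273251,  1.59710394,  0.00558606,
        1.1342802 , -0.08217355]), 'qvel': array([-2.32436067e-03, -8.38551744e-04, -3.02854175e-04,  2.48627836e-04,
        5.95907899e-05,  1.09354126e-03, -3.62737921e-04]), 'effort': array([-6.80208195e-04, -6.00636721e+01,  6.81984611e-01, -2.99394339e+01,
        1.38700783e-02,  1.09294945e-02, -1.18629629e-05]), 'tcp_pos': array([0.18862936, 0.59530613, 0.23041175]), 'tool_rot': array([[-9.53321439e-01,  3.01957056e-01, -4.13045835e-04],
       [ 3.01957322e-01,  9.53320048e-01, -1.63131969e-03],
       [-9.88236160e-05, -1.67989425e-03, -9.99998584e-01]]), 'contact_force': array([-0.71377105,  0.58371741,  0.14264005]), 'ft_torque': array([0.03031222, 0.02140061, 0.00606587]), 'finger_gap': 0.08544948690586694}
scene [[441.31809043603636, 0.0, 282.3092711959863], [0.0, 441.31809043603636, 213.2530150399437], [0.0, 0.0, 1.0]] [[0.6557, -0.755, 0.0018, -0.425], [0.3721, 0.3253, 0.8693, -0.2821], [-0.6569, -0.5694, 0.4942, -0.6735], [0.0, 0.0, 0.0, 1.0]]
top [[443.1999011118157, 0.0, 283.32714984066035], [0.0, 443.1999011118157, 212.84958957580426], [0.0, 0.0, 1.0]] [[0.0208, -0.9996, -0.0169, -0.0904], [0.9943, 0.0189, 0.1045, -0.5442], [-0.1042, -0.019, 0.9944, -1.1085], [0.0, 0.0, 0.0, 1.0]]
wrist [[326.5597505941766, 0.0, 278.5926282788868], [0.0, 326.5597505941766, 211.22719219638398], [0.0, 0.0, 1.0]] [[0.3023, 0.9532, -0.0004, -0.6252], [-0.9094, 0.2883, -0.2997, 0.0395], [-0.2856, 0.0909, 0.954, -0.3799], [0.0, 0.0, 0.0, 1.0]]
```

View pics/scene0.png

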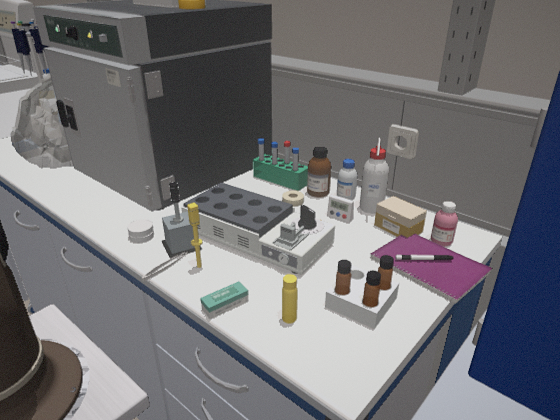

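View pics/top0.png

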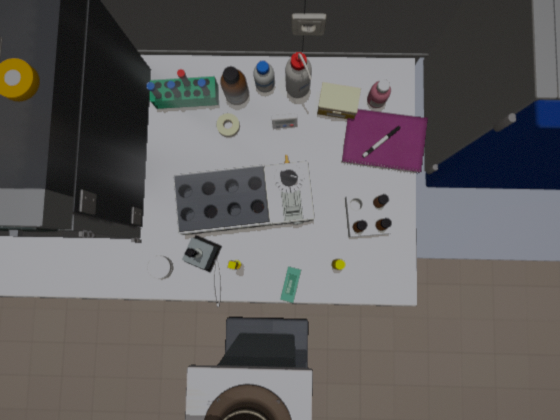

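View pics/wrist0.png

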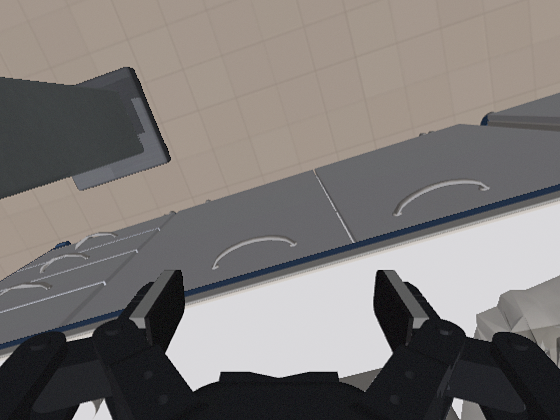

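```bash
cat > h.py <<'E'
import numpy as np, cv2
from cell import bot
def cap(n,save=None):
    d=bot.get_image(n)
    if save: cv2.imwrite(f"pics/{save}.png",d["image"][:,:,::-1])
    return d
def proj(d,p):
    c=d["world_to_cam"]@np.append(p,1); v=np.array([c[0],-c[1],-c[2]]); v=d["mtx"]@v; return v[:2]/v[2]
def ray(d,uv):
    v=np.linalg.inv(d["mtx"])@np.array([uv[0],uv[1],1.]); v=np.array([v[0],-v[1],-v[2]])
    R=d["world_to_cam"][:3,:3]; t=d["world_to_cam"][:3,3]
    return -R.T@t, R.T@v
def onz(d,uv,z):
    o,r=ray(d,uv); return o+r*(z-o[2])/r[2]
def tri(*obs):
    A=np.zeros((3,3));b=np.zeros(3)
    for d,uv in obs:
        o,r=ray(d,uv); r=r/np.linalg.norm(r);P=np.eye(3)-np.outer(r,r);A+=P;b+=P@o
    return np.linalg.solve(A,b)
def crop(d,box,s,name):
    x0,y0,x1,y1=box
    im=cv2.resize(d["image"][y0:y1,x0:x1,::-1],None,fx=s,fy=s,interpolation=cv2.INTER_CUBIC); cv2.imwrite(f"pics/{name}.png",im)
def st():
    o=bot.get_obs(); print("t",round(o["time_s"],2),"tcp",o["tcp_pos"].round(4),"gap",round(o["finger_gap"],4),"F",o["contact_force"].round(1)); print("q",o["q"].round(2)); print(o["tool_rot"].round(3).tolist()); return o
E
python3 - <<'E'
from h import *
d=cap("top"); s=cap("scene")
crop(d,(165,150,325,245),5,"c_unit"); crop(d,(175,230,350,310),4,"c_front"); crop(d,(340,185,400,240),8,"c_tray")
crop(s,(150,170,345,275),4,"s_unit")
E
```

```text
(no output)
```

View pics/c_unit.png

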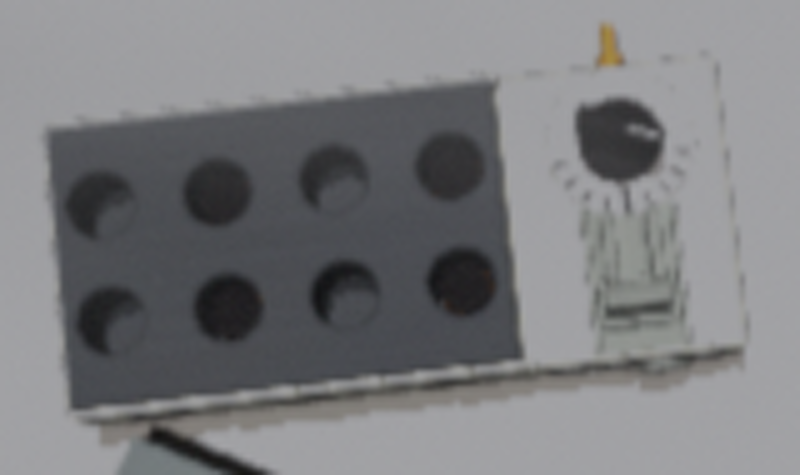

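View pics/c_front.png

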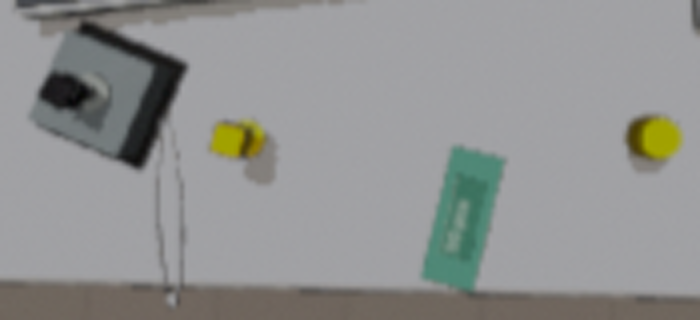

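View pics/c_tray.png

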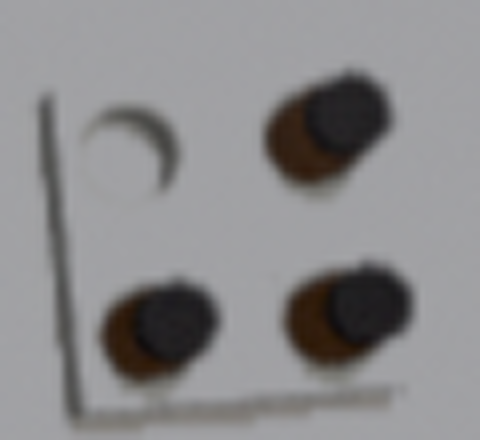

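View pics/s_unit.png

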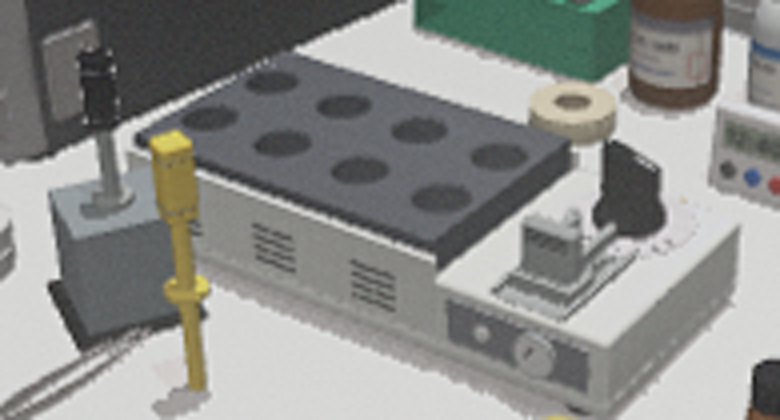

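```bash
cat > m1.py <<'E'
from h import *
d=cap("top"); s=cap("scene")
def C(p,o,k): return ((p[0]+.5)/k-.5+o[0],(p[1]+.5)/k-.5+o[1])
U=lambda p:C(p,(165,150),5); T=lambda p:C(p,(340,185),8); F=lambda p:C(p,(175,230),4); S=lambda p:C(p,(150,170),4)
W={5:(101,206),6:(217,191),7:(334,179),8:(450,165),1:(112,321),2:(229,306),3:(345,293),4:(461,281)}
P={k:onz(d,U(v),.076) for k,v in W.items()}
SW={1:(210,118),2:(283,143),3:(360,170),4:(442,198),5:(272,82),6:(344,106),7:(419,130),8:(499,156)}
Q={k:onz(s,S(v),.076) for k,v in SW.items()}
def fit(P):
    L=[];Wd=[]
    for k,p in P.items():
        r=(k-1)//4;c=(k-1)%4; L.append([(r-.5)*.058,(1.5-c)*.058]);Wd.append(p[:2])
    L=np.array(L);Wd=np.array(Wd);m=Wd.mean(0);H=L.T@(Wd-m);a=np.arctan2(H[0,1]-H[1,0],H[0,0]+H[1,1])
    R=np.array([[np.cos(a),-np.sin(a)],[np.sin(a),np.cos(a)]]);res=Wd-m-L@R.T
    print("centre",m.round(4),"ang",a.round(4),np.degrees(a).round(2),"scale",np.sqrt(((Wd-m)**2).sum()/(L**2).sum()).round(4),"res",abs(res).max().round(4)); 
    return m,a
m,a=fit(P);m2,a2=fit(Q)
def wellpos(m,a):
    R=np.array([[np.cos(a),-np.sin(a)],[np.sin(a),np.cos(a)]])
    for k in range(1,9):
        r=(k-1)//4;c=(k-1)%4; print(k,(m+R@[(r-.5)*.058,(1.5-c)*.058]).round(4))
wellpos((m+m2)/2,(a+a2)/2)
print("knob top",onz(d,U((617,137)),.09).round(4))
print("lock tab top",onz(d,U((638,302)),.096).round(4))
print("caps",[onz(d,T(p),.1).round(4) for p in [(348,112),(371,305),(177,322)]])
print("seat empty rim",onz(d,T((132,152)),.038).round(4))
print("probe top",onz(d,F((65,90)),.163).round(4),"tri",tri((d,F((65,90))),(s,S((96,60)))).round(4))
print("stand top corners",[onz(d,F(p),.073).round(4) for p in [(80,35),(155,70),(128,158),(32,117)]])
E
python3 m1.py; python3 - <<'E'
from h import *
d=cap("top"); crop(d,(180,225,225,285),12,"c_st"); crop(d,(265,155,320,225),10,"c_kn")
s=cap("scene"); crop(s,(320,245,405,330),8,"s_tray"); crop(s,(155,175,215,275),7,"s_probe")
E
```

```text
centre [0.5745 0.0746] ang 0.1338 7.66 scale 0.9971 res 0.0006
centre [0.5738 0.0775] ang 0.1331 7.63 scale 1.0024 res 0.0006
1 [0.5338 0.1584]
2 [0.5415 0.1009]
3 [0.5492 0.0434]
4 [ 0.5569 -0.014 ]
5 [0.5913 0.1661]
6 [0.599  0.1086]
7 [0.6067 0.0512]
8 [ 0.6144 -0.0063]
knob top [ 0.6276 -0.0904  0.09  ]
lock tab top [ 0.5461 -0.1021  0.096 ]
caps [array([ 0.5773, -0.3195,  0.1   ]), array([ 0.5194, -0.3262,  0.1   ]), array([ 0.5132, -0.2685,  0.1   ])]
seat empty rim [ 0.572 -0.264  0.038]
probe top [0.4392 0.1234 0.163 ] tri [0.4375 0.1251 0.1614]
stand top corners [array([0.474 , 0.1359, 0.073 ]), array([0.4536, 0.089 , 0.073 ]), array([0.3998, 0.1035, 0.073 ]), array([0.4234, 0.1633, 0.073 ])]
```

View pics/c_st.png

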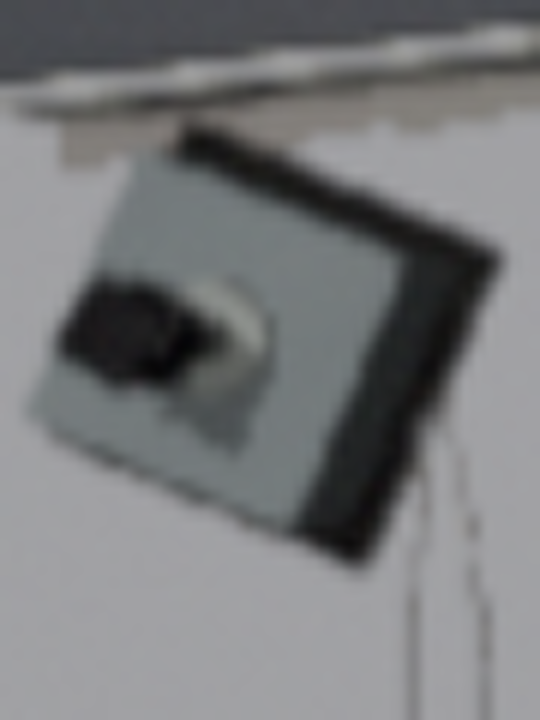

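View pics/c_kn.png

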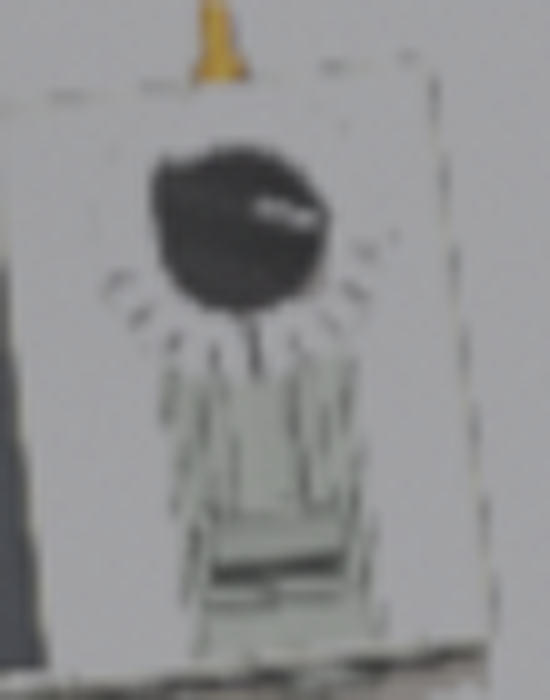

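View pics/s_tray.png

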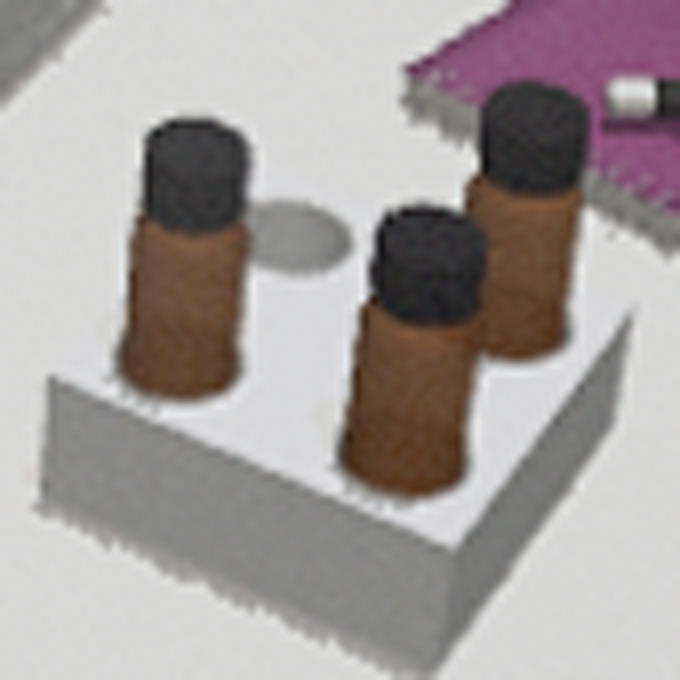

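View pics/s_probe.png

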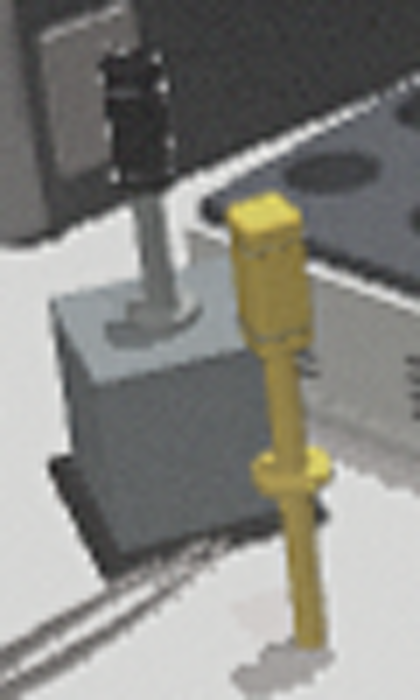

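```bash
cat >> h.py <<'E'
def plan(target,yaw=None):
    """tool-frame shift (m) to target; yaw = angle of tool x axis in world (deg), tool z down"""
    o=bot.get_obs(); R=o["tool_rot"]; p=o["tcp_pos"]
    sh=R.T@(np.array(target)-p)
    if yaw is None: rv=np.zeros(3); print("shift",sh.round(4)); return
    c,s_=np.cos(np.radians(yaw)),np.sin(np.radians(yaw))
    best=None
    Rt=np.array([[c,s_,0],[s_,-c,0],[0,0,-1.]])
    rv=np.degrees(cv2.Rodrigues(R.T@Rt)[0].ravel())
    print("shift",sh.round(4),"rotvec",rv.round(2))
E
python3 - <<'E'
from h import *
o=st(); d=cap("wrist"); R=d["world_to_cam"][:3,:3];c=-R.T@d["world_to_cam"][:3,3]
print("cam in tool",(o["tool_rot"].T@(c-o["tcp_pos"])).round(4), "look in tool",(o["tool_rot"].T@(-R[2])).round(3),"img right in tool",(o["tool_rot"].T@R[0]).round(3))
t=cap("top")
print(onz(t,(137,235),0),onz(t,(20,235),0),"yellow top",onz(t,(232,265),.155),"yv",onz(t,(338,264),.095))
plan((0.40,0.125,0.28),170)
E
```

```text
t 0.45 tcp [0.1887 0.5958 0.2312] gap 0.0857 F [-0.4 -0.  -0.4]
q [-1.33  0.41 -0.01  1.6   0.01  1.13 -0.08]
[[-0.953, 0.302, -0.0], [0.302, 0.953, -0.0], [-0.0, -0.0, -1.0]]
cam in tool [ 0.076   0.0006 -0.1435] look in tool [-0.3    0.001  0.954] img right in tool [-0.     1.    -0.001]
[0.48298916 0.30420009 0.        ] [0.4768242  0.61474157 0.        ] yellow top [0.41233099 0.03108176 0.155     ] yv [ 0.41908083 -0.21338789  0.095     ]
shift [-0.3436 -0.385  -0.0487] rotvec [-0.   -0.   -7.58]
```

Call:
apply_moves:
  rows:
    - [[0,0,-0.048],[0,0,0],1]
    - [[-0.03,-0.034,0],[0,0,-0.6],1]
    - [[-0.03,-0.034,0],[0,0,-0.6],1]
    - [[-0.03,-0.034,0],[0,0,-0.6],1]
    - [[-0.03,-0.034,0],[0,0,-0.6],1]
    - [[-0.03,-0.034,0],[0,0,-0.6],1]
    - [[-0.03,-0.034,0],[0,0,-0.6],1]
    - [[-0.03,-0.034,0],[0,0,-0.6],1]
    - [[-0.03,-0.034,0],[0,0,-0.6],1]
    - [[-0.03,-0.034,0],[0,0,-0.6],1]
    - [[-0.03,-0.034,0],[0,0,-0.6],1]
    - [[0,0,0],[0,0,0],1]

```text
time_s: 1.75
tcp_pos: [0.3986, 0.1776, 0.2816]
tool_rot: [[-0.981, 0.193, 0.004], [0.193, 0.981, 0.008], [-0.003, 0.008, -1.0]]
contact_force: [-0.2, 0.3, 0.2]
finger_gap: 0.0853
```

```bash
python3 - <<'E'
from h import *
st(); d=cap("wrist","w1"); plan((0.40,0.125,0.28),170)
E
```

```text
t 1.75 tcp [0.3986 0.1776 0.2816] gap 0.0853 F [-0.2  0.3  0.2]
q [-0.8   0.02  0.28  1.97 -0.01  1.14  0.86]
[[-0.981, 0.193, 0.004], [0.193, 0.981, 0.008], [-0.003, 0.008, -1.0]]
shift [-0.0132 -0.0537  0.0011] rotvec [ 0.53  0.1  -1.02]
```

View pics/w1.png

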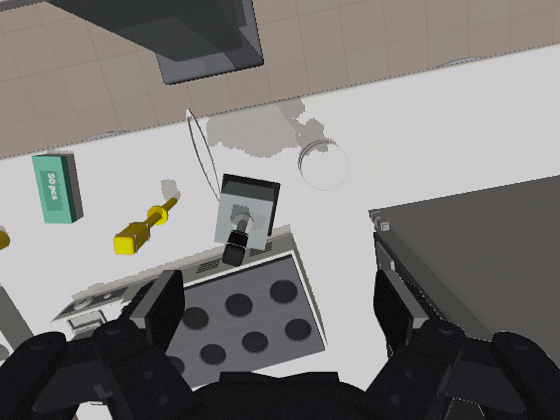

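```bash
python3 - <<'E'
from h import *
d=cap("wrist"); crop(d,(205,170,295,270),8,"w1c")
E
```

```text
(no output)
```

View pics/w1c.png

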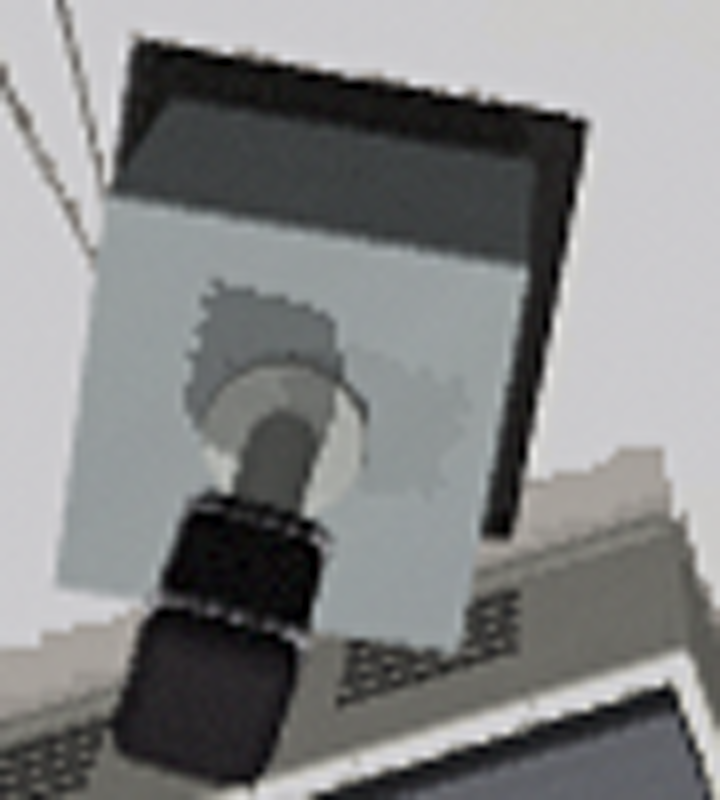

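```bash
python3 - <<'E'
from h import *
d=cap("wrist")
C=lambda p:((p[0]+.5)/8-.5+205,(p[1]+.5)/8-.5+170)
ps=[onz(d,C(p),.163)[:2] for p in [(148,603),(302,640),(262,785),(118,752)]]
print(np.array(ps).round(4),np.mean(ps,0).round(4))
for i in range(4):
    e=ps[(i+1)%4]-ps[i]; print(np.degrees(np.arctan2(e[1],e[0])).round(1),np.linalg.norm(e).round(4))
ps=[onz(d,C(p),.070)[:2] for p in [(110,195),(527,265),(460,652),(57,585)]]
print(np.array(ps).round(4),np.mean(ps,0).round(4))
for i in range(4):
    e=ps[(i+1)%4]-ps[i]; print(np.degrees(np.arctan2(e[1],e[0])).round(1),np.linalg.norm(e).round(4))
E
```

```text
[[0.424  0.1299]
 [0.4315 0.1453]
 [0.4477 0.137 ]
 [0.4407 0.1224]] [0.436  0.1336]
64.1 0.0171
-26.9 0.0182
-115.6 0.0163
155.8 0.0183
[[0.3993 0.116 ]
 [0.4204 0.1712]
 [0.477  0.1498]
 [0.4551 0.094 ]] [0.4379 0.1328]
69.0 0.0591
-20.7 0.0604
-111.4 0.0599
158.5 0.0599
```

```bash
python3 - <<'E'
from h import *
d=cap("wrist"); t=cap("top")
for n,p in {1:(284,291),2:(239,305),3:(195,318),5:(299,329),6:(255,342)}.items(): print(n,onz(d,p,.076).round(4))
C=lambda p:((p[0]+.5)/12-.5+180,(p[1]+.5)/12-.5+225)
print("stand top via top cam",[onz(t,C(p),.07).round(4) for p in [(135,155),(400,255),(300,525),(40,410)]], np.mean([onz(t,C(p),.07) for p in [(135,155),(400,255),(300,525),(40,410)]],0))
print("handle via top cam",onz(t,C((125,328)),.155))
print(proj(t,(0.437,.133,.163)),proj(t,(0.437,.133,.07)),proj(cap("scene"),(0.437,.133,.163)))
E
```

```text
1 [0.5305 0.1675 0.076 ]
2 [0.5391 0.1096 0.076 ]
3 [0.5468 0.0519 0.076 ]
5 [0.5878 0.1762 0.076 ]
6 [0.5963 0.1176 0.076 ]
stand top via top cam [array([0.4762, 0.1462, 0.07  ]), array([0.4569, 0.0909, 0.07  ]), array([0.4016, 0.1092, 0.07  ]), array([0.4238, 0.1634, 0.07  ])] [0.43964274 0.12742579 0.07      ]
handle via top cam [0.43980638 0.12733436 0.155     ]
[186.58360032 253.01769037] [195.4567319  253.56412137] [172.12998021 183.02184121]
```

Call:
apply_moves:
  rows:
    - [[-0.013,-0.05,0],[0.5,0,0],1]
    - [[0,0,0],[0,0,0],1]
    - [[0,0,0],[0,0,0],1]
    - [[0,0,0],[0,0,0],1]

```text
time_s: 2.45
tcp_pos: [0.3981, 0.1359, 0.2804]
tool_rot: [[-0.985, 0.174, 0.0], [0.174, 0.985, -0.001], [-0.001, -0.001, -1.0]]
contact_force: [0.2, 0.6, -0.8]
finger_gap: 0.0856
```

```bash
python3 - <<'E'
from h import *
st(); d=cap("wrist","w2"); print(d["world_to_cam"].round(4).tolist()); 
st()
for p in [(0.437,.13,.163),(.5338,.1584,.076),(.5913,.1661,.076),(.5569,-.014,.076)]: print(proj(d,p))
E
```

```text
t 2.45 tcp [0.3981 0.1359 0.2804] gap 0.0856 F [ 0.2  0.6 -0.8]
q [-0.76 -0.01  0.32  2.    0.    1.15  0.95]
[[-0.985, 0.174, 0.0], [0.174, 0.985, -0.001], [-0.001, -0.001, -1.0]]
[[0.1746, 0.9846, 0.0001, -0.204], [-0.9392, 0.1666, -0.3002, 0.406], [-0.2956, 0.0524, 0.9539, -0.3165], [0.0, 0.0, 0.0, 1.0]]
t 2.5 tcp [0.3981 0.1363 0.2804] gap 0.0853 F [0.3 1.1 0. ]
q [-0.76 -0.01  0.32  2.    0.    1.15  0.95]
[[-0.985, 0.174, 0.0], [0.174, 0.985, -0.001], [-0.0, -0.001, -1.0]]
[278.91299151 247.75628953]
[316.04582322 287.37385446]
[328.56005852 326.26845872]
[182.41768707 324.63313928]
```

View pics/w2.png

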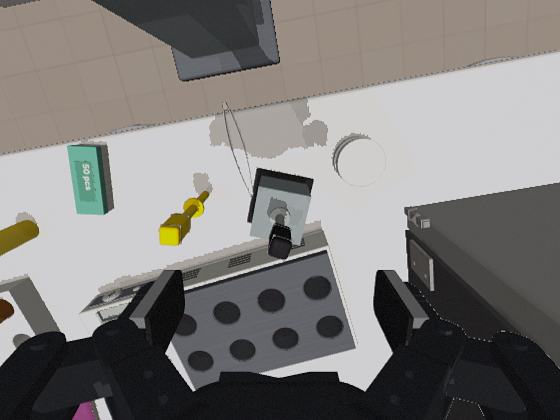

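```bash
python3 - <<'E'
from h import *
d=cap("wrist"); crop(d,(240,165,320,265),7,"w2c"); crop(d,(170,260,370,380),4,"w2w")
E
```

```text
(no output)
```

View pics/w2c.png

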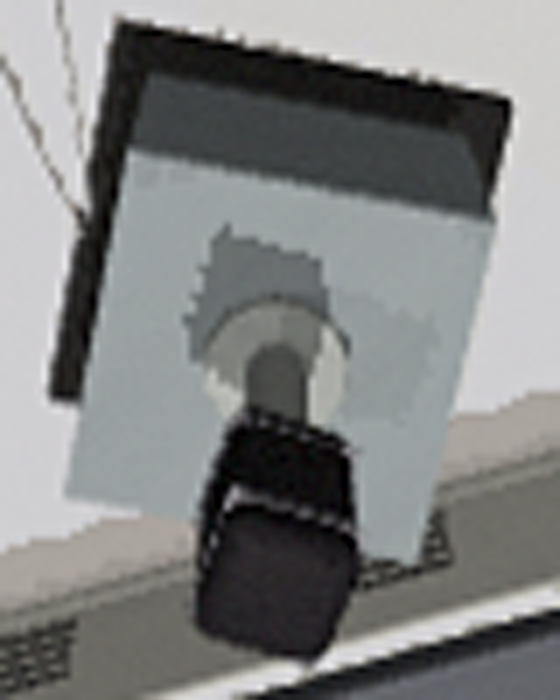

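View pics/w2w.png

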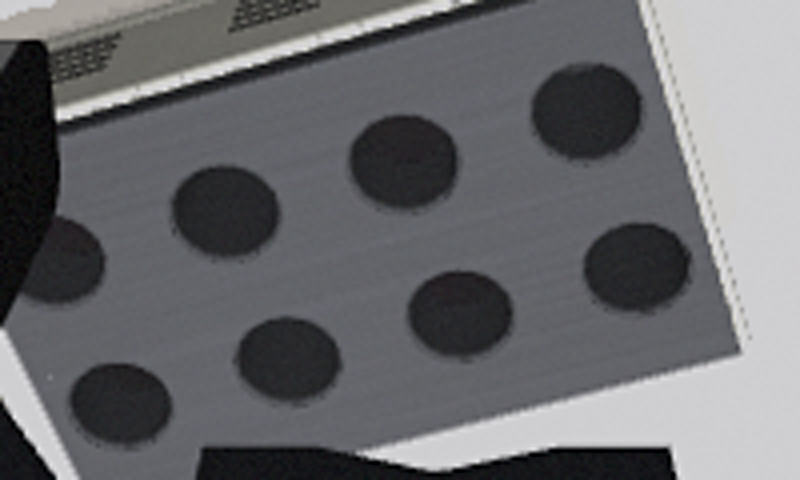

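```bash
python3 - <<'E'
from h import *
import sys; sys.argv=['x']
exec(open('m1.py').read().split("m,a=fit(P)")[0])
w=cap("wrist"); D=lambda p:C(p,(170,260),4)
WW={1:(587,110),2:(404,161),3:(226,212),5:(637,266),6:(461,313),7:(289,359),8:(121,403)}
m,a=fit({k:onz(w,D(v),.076) for k,v in WW.items()})
fit(P);fit(Q)
E7=lambda p:C(p,(240,165),7)
ps=[onz(w,E7(p),.163)[:2] for p in [(228,503),(357,530),(315,662),(198,625)]]
print(np.mean(ps,0).round(4))
for i in range(4):
    e=ps[(i+1)%4]-ps[i]; print(np.degrees(np.arctan2(e[1],e[0])).round(1),np.linalg.norm(e).round(4))
ps=[onz(w,E7(p),.07)[:2] for p in [(127,150),(495,218),(418,562),(67,497)]]
print(np.mean(ps,0).round(4))
for i in range(4):
    e=ps[(i+1)%4]-ps[i]; print(np.degrees(np.arctan2(e[1],e[0])).round(1),np.linalg.norm(e).round(4))
E
```

```text
centre [0.5765 0.0896] ang 0.1338 7.67 scale 0.9808 res 0.0129
centre [0.5745 0.0746] ang 0.1338 7.66 scale 0.9971 res 0.0006
centre [0.5738 0.0775] ang 0.1331 7.63 scale 1.0024 res 0.0006
[0.4368 0.1301]
67.3 0.0163
-25.9 0.0186
-119.2 0.0155
156.8 0.0168
[0.439  0.1301]
69.2 0.0597
-20.7 0.0606
-111.3 0.0597
159.3 0.06
```

```bash
sed -i 's/m=Wd.mean(0);H=L.T@(Wd-m)/m=Wd.mean(0);lm=L.mean(0);L=L-lm;H=L.T@(Wd-m)/; s/    return m,a/    m=m-R@lm; print("  blockcentre",m.round(4)); return m,a/' m1.py; python3 - <<'E'
from h import *
exec(open('m1.py').read().split("m,a=fit(P)")[0])
w=cap("wrist"); D=lambda p:C(p,(170,260),4)
WW={1:(587,110),2:(404,161),3:(226,212),5:(637,266),6:(461,313),7:(289,359),8:(121,403)}
m,a=fit({k:onz(w,D(v),.076) for k,v in WW.items()})
plan((.4378,.1295,.20),157); plan((.4378,.1295,.121),157)
E
```

```text
centre [0.5765 0.0891] ang 0.1332 7.63 scale 0.9999 res 0.0003
  blockcentre [0.5741 0.0762]
shift [-0.0399  0.001   0.0804] rotvec [-0.04  0.04 12.93]
shift [-0.0399  0.001   0.1594] rotvec [-0.04  0.04 12.93]
```

Call:
apply_moves:
  rows:
    - [[-0.02,0,0.02],[0,0,6.5],1]
    - [[-0.02,0,0.02],[0,0,6.5],1]
    - [[0,0,0.02],[0,0,0],1]
    - [[0,0,0],[0,0,0],1]
    - [[0,0,0],[0,0,0],1]

```text
time_s: 3.35
tcp_pos: [0.4394, 0.1271, 0.2199]
tool_rot: [[-0.917, 0.399, 0.003], [0.399, 0.917, 0.0], [-0.002, 0.001, -1.0]]
contact_force: [-0.1, -0.1, -0.6]
finger_gap: 0.0858
```

```bash
python3 - <<'E'
from h import *
st(); d=cap("wrist","w3"); plan((.4378,.1295,.121),157)
E
```

```text
t 3.35 tcp [0.4394 0.1271 0.2199] gap 0.0858 F [-0.1 -0.1 -0.6]
q [-0.72  0.13  0.36  2.02 -0.05  1.    0.83]
[[-0.917, 0.399, 0.003], [0.399, 0.917, 0.0], [-0.002, 0.001, -1.0]]
shift [0.0024 0.0014 0.0989] rotvec [ 0.09  0.13 -0.47]
```

View pics/w3.png

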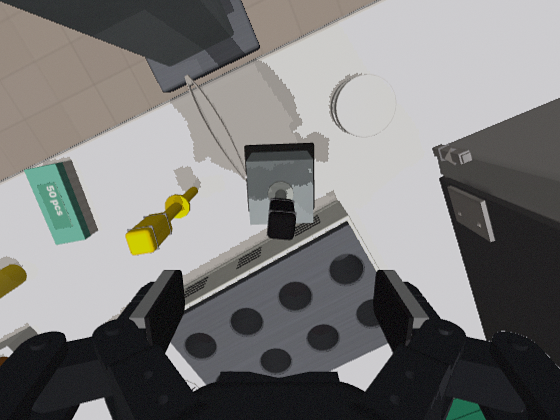

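Call:
apply_moves:
  rows:
    - [[0.001,0.001,0.03],[0,0,-0.4],1]
    - [[0.001,0,0.03],[0,0,0],1]
    - [[0,0,0.02],[0,0,0],1]
    - [[0,0,0.015],[0,0,0],1]
    - [[0,0,0],[0,0,0],1]
    - [[0,0,0],[0,0,0],1]

```text
time_s: 4.0
tcp_pos: [0.4417, 0.1328, 0.1293]
tool_rot: [[-0.922, 0.387, 0.013], [0.387, 0.922, 0.008], [-0.009, 0.013, -1.0]]
contact_force: [0.6, 0.0, 0.4]
finger_gap: 0.0853
```

```bash
python3 - <<'E'
from h import *
st(); d=cap("wrist","w4"); plan((.4378,.1295,.121),157)
E
```

```text
t 4.0 tcp [0.4417 0.1328 0.1293] gap 0.0853 F [0.6 0.  0.4]
q [-0.69  0.26  0.34  2.12 -0.13  0.76  0.91]
[[-0.922, 0.387, 0.013], [0.387, 0.922, 0.008], [-0.009, 0.013, -1.0]]
shift [ 0.0024 -0.0047  0.0084] rotvec [0.74 0.52 0.24]
```

View pics/w4.png

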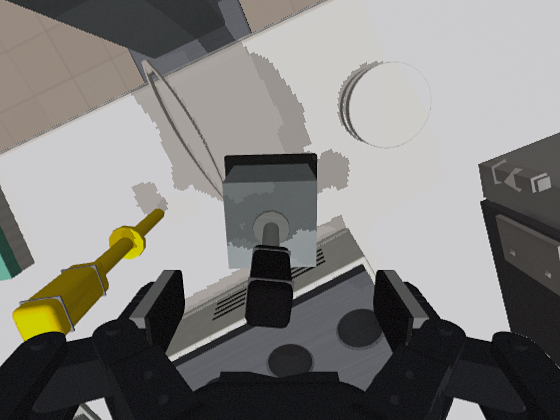

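Call:
apply_moves:
  rows:
    - [[0.0024,-0.0047,0.008],[0.7,0.5,0.2],1]
    - [[0,0,0],[0,0,0],1]
    - [[0,0,0],[0,0,0],1]

```text
time_s: 4.35
tcp_pos: [0.4389, 0.13, 0.1233]
tool_rot: [[-0.921, 0.39, 0.003], [0.39, 0.921, 0.002], [-0.002, 0.003, -1.0]]
contact_force: [0.2, 0.5, 0.9]
finger_gap: 0.0854
```

```bash
python3 - <<'E'
from h import *
st(); plan((.4378,.1295,.121),157)
E
```

```text
t 4.35 tcp [0.4389 0.13   0.1233] gap 0.0854 F [0.2 0.5 0.9]
q [-0.68  0.27  0.34  2.13 -0.13  0.76  0.91]
[[-0.921, 0.39, 0.003], [0.39, 0.921, 0.002], [-0.002, 0.003, -1.0]]
shift [ 0.0008 -0.0009  0.0023] rotvec [0.19 0.12 0.05]
```

Call:
apply_moves:
  rows:
    - [[0,0,0.001],[0.2,0.1,0],-1]
    - [[0,0,0],[0,0,0],-1]
    - [[0,0,0],[0,0,0],-1]
    - [[0,0,0],[0,0,0],-1]
    - [[0,0,0],[0,0,0],-1]
    - [[0,0,0],[0,0,0],-1]
    - [[0,0,0],[0,0,0],-1]
    - [[0,0,0],[0,0,0],-1]

```text
time_s: 5.15
tcp_pos: [0.4394, 0.1302, 0.1229]
tool_rot: [[-0.921, 0.39, 0.001], [0.39, 0.921, 0.0], [-0.001, 0.0, -1.0]]
contact_force: [-0.4, 1.1, 0.1]
finger_gap: 0.0177
```

```bash
python3 - <<'E'
from h import *
st(); d=cap("wrist","w5"); plan((.4378,.1295,.215),157)
E
```

```text
t 5.15 tcp [0.4394 0.1302 0.1229] gap 0.0177 F [-0.4  1.1  0.1]
q [-0.68  0.27  0.34  2.12 -0.13  0.76  0.91]
[[-0.921, 0.39, 0.001], [0.39, 0.921, 0.0], [-0.001, 0.0, -1.0]]
shift [ 0.0011 -0.0012 -0.0921] rotvec [0.03 0.06 0.05]
```

View pics/w5.png

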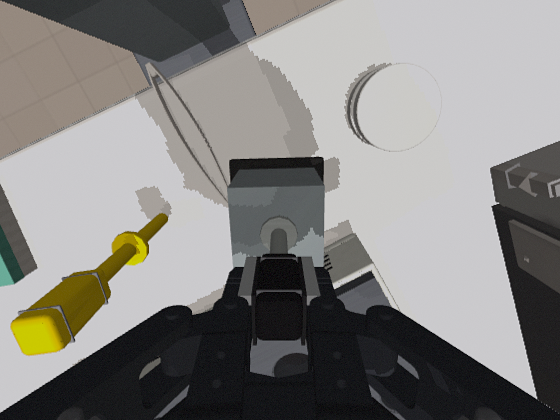

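Call:
apply_moves:
  rows:
    - [[0,0,-0.01],[0,0,0],-1]
    - [[0,0,-0.015],[0,0,0],-1]
    - [[0,0,-0.015],[0,0,0],-1]
    - [[0,0,-0.015],[0,0,0],-1]
    - [[0,0,-0.015],[0,0,0],-1]
    - [[0,0,-0.015],[0,0,0],-1]
    - [[0,0,-0.015],[0,0,0],-1]
    - [[0,0,0],[0,0,0],-1]
    - [[0,0,0],[0,0,0],-1]

```text
time_s: 6.1
tcp_pos: [0.4385, 0.1291, 0.2305]
tool_rot: [[-0.92, 0.391, 0.001], [0.391, 0.92, -0.001], [-0.001, -0.0, -1.0]]
contact_force: [-0.3, -0.4, -0.8]
finger_gap: 0.0172
```

```bash
cat >> h.py <<'E'
BC=np.array([.5741,.0761]); BA=np.radians(7.65)
BR=np.array([[np.cos(BA),-np.sin(BA)],[np.sin(BA),np.cos(BA)]])
def well(k):
    r=(k-1)//4;c=(k-1)%4; return BC+BR@[(r-.5)*.058,(1.5-c)*.058]
E
python3 - <<'E'
from h import *
st(); 
for k in (1,3,5,7): print(k,well(k).round(4))
plan((*well(1),.215),157)
E
```

```text
t 6.1 tcp [0.4385 0.1291 0.2305] gap 0.0172 F [-0.3 -0.4 -0.8]
q [-0.72  0.12  0.37  2.01 -0.05  1.03  0.83]
[[-0.92, 0.391, 0.001], [0.391, 0.92, -0.001], [-0.001, -0.0, -1.0]]
1 [0.5338 0.1585]
3 [0.5492 0.0435]
5 [0.5913 0.1662]
7 [0.6067 0.0512]
shift [-0.0762  0.0644  0.0156] rotvec [-0.01  0.06 -0.04]
```

Call:
apply_moves:
  rows:
    - [[-0.025,0.0215,0],[0,0,0],-1]
    - [[-0.025,0.0215,0.005],[0,0,0],-1]
    - [[-0.025,0.0215,0.005],[0,0,0],-1]
    - [[0,0,0],[0,0,0],-1]
    - [[0,0,0],[0,0,0],-1]
    - [[0,0,0],[0,0,0],-1]

```text
time_s: 6.7
tcp_pos: [0.5323, 0.1588, 0.2155]
tool_rot: [[-0.92, 0.391, -0.006], [0.391, 0.92, -0.003], [0.004, -0.005, -1.0]]
contact_force: [0.1, -0.3, -0.5]
finger_gap: 0.0176
```

```bash
python3 - <<'E'
from h import *
st(); plan((*well(1),.172),157); cap("wrist","w6")
s=cap("scene"); crop(s,(120,130,320,280),4,"s6")
E
```

```text
t 6.7 tcp [0.5323 0.1588 0.2155] gap 0.0176 F [ 0.1 -0.3 -0.5]
q [-0.67  0.32  0.38  1.8  -0.13  1.05  0.92]
[[-0.92, 0.391, -0.006], [0.391, 0.92, -0.003], [0.004, -0.005, -1.0]]
shift [-0.0017  0.0005  0.0435] rotvec [-0.31 -0.24 -0.02]
```

View pics/w6.png

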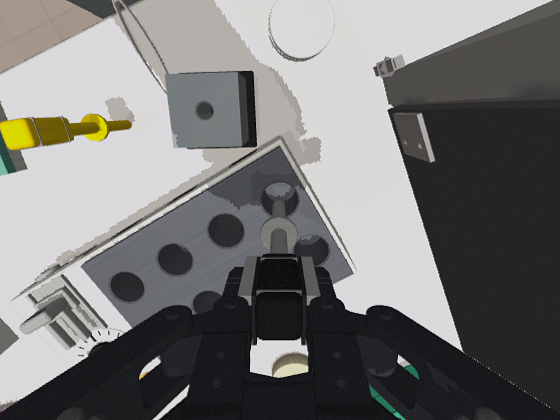

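View pics/s6.png

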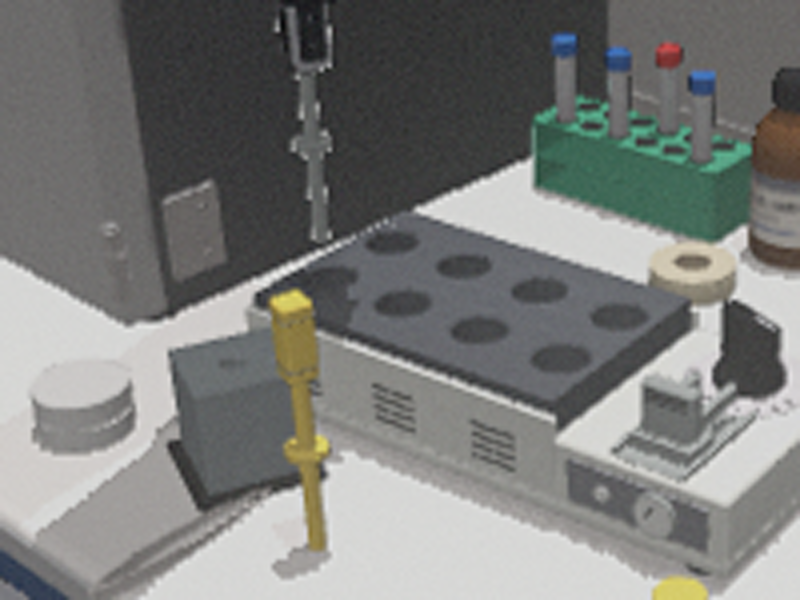

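Call:
apply_moves:
  rows:
    - [[-0.0015,0.0005,0.02],[-0.3,-0.2,0],-1]
    - [[0,0,0.015],[0,0,0],-1]
    - [[0,0,0.005],[0,0,0],-1]
    - [[0,0,0],[0,0,0],-1]
    - [[0,0,0.005],[0,0,0],-1]
    - [[0,0,0.005],[0,0,0],-1]
    - [[0,0,0],[0,0,0],-1]

```text
time_s: 7.5
tcp_pos: [0.5327, 0.1586, 0.1684]
tool_rot: [[-0.92, 0.391, 0.005], [0.391, 0.92, 0.005], [-0.002, 0.006, -1.0]]
contact_force: [-0.0, 0.7, -0.1]
finger_gap: 0.0173
```

Call:
apply_moves:
  rows:
    - [[0,0,0.004],[0,0,0],-1]
    - [[0,0,0.004],[0,0,0],-1]
    - [[0,0,0],[0,0,0],-1]

```text
time_s: 7.8
tcp_pos: [0.5331, 0.1588, 0.1602]
tool_rot: [[-0.92, 0.391, 0.005], [0.391, 0.92, 0.005], [-0.003, 0.007, -1.0]]
contact_force: [-0.8, 0.2, -1.4]
finger_gap: 0.0172
```

Call:
apply_moves:
  rows:
    - [[0,0,0.006],[0,0,0],-1]
    - [[0,0,0.006],[0,0,0],-1]
    - [[0,0,0.005],[0,0,0],-1]
    - [[0,0,0.003],[0,0,0],-1]
    - [[0,0,0],[0,0,0],-1]

```text
time_s: 8.3
tcp_pos: [0.533, 0.1589, 0.138]
tool_rot: [[-0.92, 0.391, 0.005], [0.391, 0.92, 0.005], [-0.002, 0.006, -1.0]]
contact_force: [-0.1, -0.1, -0.5]
finger_gap: 0.017
```

Call:
apply_moves:
  rows:
    - [[0,0,0.002],[0,0,0],-1]
    - [[0,0,0.002],[0,0,0],-1]
    - [[0,0,0],[0,0,0],-1]
    - [[0,0,0],[0,0,0],-1]

```text
time_s: 8.7
tcp_pos: [0.5339, 0.1589, 0.1358]
tool_rot: [[-0.92, 0.391, 0.006], [0.391, 0.92, 0.006], [-0.003, 0.008, -1.0]]
contact_force: [-0.4, -0.2, 0.3]
finger_gap: 0.0173
```

Call:
apply_moves:
  rows:
    - [[0,0,0.002],[0,0,0],-1]
    - [[0,0,0.002],[0,0,0],-1]
    - [[0,0,0],[0,0,0],-1]

```text
time_s: 9.0
tcp_pos: [0.5349, 0.1588, 0.1355]
tool_rot: [[-0.92, 0.392, 0.008], [0.392, 0.92, 0.008], [-0.005, 0.011, -1.0]]
contact_force: [-0.2, -0.2, -0.8]
finger_gap: 0.017
```

Call:
apply_moves:
  rows:
    - [[0,0,-0.015],[0.5,0.4,0],-1]
    - [[0,0,-0.025],[0,0,0],-1]
    - [[0,0,-0.025],[0,0,0],-1]
    - [[0,0,-0.015],[0,0,0],-1]
    - [[0,0,0],[0,0,0],-1]
    - [[0,0,0],[0,0,0],-1]

```text
time_s: 9.6
tcp_pos: [0.5347, 0.1584, 0.2165]
tool_rot: [[-0.92, 0.392, -0.002], [0.392, 0.92, 0.002], [0.003, 0.001, -1.0]]
contact_force: [0.3, 0.1, -0.7]
finger_gap: 0.0173
```

```bash
python3 - <<'E'
from h import *
st(); plan((*well(5),.215),157)
E
```

```text
t 9.6 tcp [0.5347 0.1584 0.2165] gap 0.0173 F [ 0.3  0.1 -0.7]
q [-0.67  0.32  0.38  1.8  -0.14  1.05  0.93]
[[-0.92, 0.392, -0.002], [0.392, 0.92, 0.002], [0.003, 0.001, -1.0]]
shift [-0.049   0.0293  0.0014] rotvec [ 0.05 -0.16 -0.05]
```

Call:
apply_moves:
  rows:
    - [[-0.025,0.015,0],[0,0,0],-1]
    - [[-0.024,0.014,0],[0,0,0],-1]
    - [[0,0,0],[0,0,0],-1]
    - [[0,0,0],[0,0,0],-1]
    - [[0,0,0],[0,0,0],-1]

```text
time_s: 10.1
tcp_pos: [0.5894, 0.1657, 0.2101]
tool_rot: [[-0.92, 0.391, -0.01], [0.391, 0.92, -0.001], [0.009, -0.004, -1.0]]
contact_force: [0.3, 0.5, -0.8]
finger_gap: 0.0173
```

```bash
python3 - <<'E'
from h import *
st(); plan((*well(5),.172),157)
E
```

```text
t 10.1 tcp [0.5894 0.1657 0.2101] gap 0.0173 F [ 0.3  0.5 -0.8]
q [-0.63  0.43  0.38  1.67 -0.17  1.09  0.97]
[[-0.92, 0.391, -0.01], [0.391, 0.92, -0.001], [0.009, -0.004, -1.0]]
shift [-0.0018  0.0013  0.0381] rotvec [-0.25 -0.51 -0.01]
```

Call:
apply_moves:
  rows:
    - [[-0.001,0.001,0.02],[-0.2,-0.5,0],-1]
    - [[0,0,0.014],[0,0,0],-1]
    - [[0,0,0.005],[0,0,0],-1]
    - [[0,0,0.004],[0,0,0],-1]
    - [[0,0,0.004],[0,0,0],-1]
    - [[0,0,0.004],[0,0,0],-1]
    - [[0,0,0],[0,0,0],-1]

```text
time_s: 10.8
tcp_pos: [0.5881, 0.1662, 0.1572]
tool_rot: [[-0.921, 0.391, -0.002], [0.391, 0.921, -0.0], [0.002, -0.001, -1.0]]
contact_force: [-0.5, 0.2, -1.1]
finger_gap: 0.0173
```

Call:
apply_moves:
  rows:
    - [[-0.002,0,0.006],[0,0,0],-1]
    - [[0,0,0.006],[0,0,0],-1]
    - [[0,0,0.004],[0,0,0],-1]
    - [[0,0,0],[0,0,0],-1]

```text
time_s: 11.2
tcp_pos: [0.5907, 0.1654, 0.1405]
tool_rot: [[-0.921, 0.391, -0.001], [0.391, 0.921, 0.0], [0.001, 0.0, -1.0]]
contact_force: [-0.1, -0.6, -1.9]
finger_gap: 0.017
```

Well 5 is empty too. On to well 3.

Call:
apply_moves:
  rows:
    - [[0,0,-0.015],[0,0,0],-1]
    - [[0,0,-0.025],[0,0,0],-1]
    - [[0,0,-0.025],[0,0,0],-1]
    - [[0,0,-0.012],[0,0,0],-1]
    - [[0,0,0],[0,0,0],-1]
    - [[0,0,0],[0,0,0],-1]

```text
time_s: 11.8
tcp_pos: [0.5909, 0.1651, 0.2237]
tool_rot: [[-0.92, 0.391, 0.001], [0.391, 0.92, 0.001], [-0.0, 0.001, -1.0]]
contact_force: [-0.9, -0.1, -0.9]
finger_gap: 0.0177
```

```bash
python3 - <<'E'
from h import *
st(); plan((*well(3),.215),157);plan((*well(7),.215),157)
E
```

```text
t 11.8 tcp [0.5909 0.1651 0.2237] gap 0.0177 F [-0.9 -0.1 -0.9]
q [-0.63  0.41  0.38  1.66 -0.17  1.11  0.97]
[[-0.92, 0.391, 0.001], [0.391, 0.92, 0.001], [-0.0, 0.001, -1.0]]
shift [-0.0092 -0.1282  0.0086] rotvec [ 0.05  0.01 -0.02]
shift [-0.059  -0.0986  0.0086] rotvec [ 0.05  0.01 -0.02]
```

Call:
apply_moves:
  rows:
    - [[-0.003,-0.032,0.002],[0,0,0],-1]
    - [[-0.002,-0.032,0.002],[0,0,0],-1]
    - [[-0.002,-0.032,0.002],[0,0,0],-1]
    - [[-0.002,-0.032,0.002],[0,0,0],-1]
    - [[0,0,0],[0,0,0],-1]
    - [[0,0,0],[0,0,0],-1]
    - [[0,0,0],[0,0,0],-1]

```text
time_s: 12.5
tcp_pos: [0.5444, 0.0409, 0.2087]
tool_rot: [[-0.921, 0.389, -0.008], [0.389, 0.921, -0.001], [0.007, -0.004, -1.0]]
contact_force: [-0.2, 0.2, -1.3]
finger_gap: 0.0175
```

```bash
python3 - <<'E'
from h import *
st(); plan((*well(3),.172),157)
E
```

```text
t 12.5 tcp [0.5444 0.0409 0.2087] gap 0.0175 F [-0.2  0.2 -1.3]
q [-0.5   0.31  0.42  1.83 -0.15  1.03  1.15]
[[-0.921, 0.389, -0.008], [0.389, 0.921, -0.001], [0.007, -0.004, -1.0]]
shift [-0.0037  0.0045  0.0366] rotvec [-0.24 -0.4   0.12]
```

Call:
apply_moves:
  rows:
    - [[-0.0037,0.0045,0.014],[-0.2,-0.4,0],-1]
    - [[0,0,0.014],[0,0,0],-1]
    - [[0,0,0.006],[0,0,0],-1]
    - [[0,0,0.004],[0,0,0],-1]
    - [[0,0,0.004],[0,0,0],-1]
    - [[0,0,0.004],[0,0,0],-1]
    - [[0,0,0],[0,0,0],-1]

```text
time_s: 13.2
tcp_pos: [0.5509, 0.049, 0.1601]
tool_rot: [[-0.924, 0.382, -0.0], [0.382, 0.924, 0.0], [0.0, 0.0, -1.0]]
contact_force: [-0.3, 0.4, -1.4]
finger_gap: 0.0175
```

Call:
apply_moves:
  rows:
    - [[0,-0.005,0.005],[0,0,0],-1]
    - [[0,0,0.006],[0,0,0],-1]
    - [[0,0,0.005],[0,0,0],-1]
    - [[0,0,0.003],[0,0,0],-1]
    - [[0,0,0],[0,0,0],-1]

```text
time_s: 13.7
tcp_pos: [0.5492, 0.0436, 0.1402]
tool_rot: [[-0.924, 0.383, 0.001], [0.383, 0.924, 0.0], [-0.001, 0.001, -1.0]]
contact_force: [0.1, 1.7, -1.2]
finger_gap: 0.0173
```

Call:
apply_moves:
  rows:
    - [[0,0,-0.015],[0,0,0],-1]
    - [[0,0,-0.025],[0,0,0],-1]
    - [[0,0,-0.025],[0,0,0],-1]
    - [[0,0,-0.022],[0,0,0],-1]
    - [[0,0,0],[0,0,0],-1]
    - [[0,0,0],[0,0,0],-1]

```text
time_s: 14.3
tcp_pos: [0.5486, 0.0435, 0.2294]
tool_rot: [[-0.924, 0.383, -0.001], [0.383, 0.924, -0.0], [0.001, -0.0, -1.0]]
contact_force: [-0.5, 0.3, 0.1]
finger_gap: 0.0176
```

```bash
python3 - <<'E'
from h import *
st(); plan((.475,.125,.235),157); cap("wrist","w7"); d=cap("top","t7")
s=cap("scene","s7")
E
```

```text
t 14.3 tcp [0.5486 0.0435 0.2294] gap 0.0176 F [-0.5  0.3  0.1]
q [-0.5   0.3   0.42  1.8  -0.14  1.07  1.14]
[[-0.924, 0.383, -0.001], [0.383, 0.924, -0.0], [0.001, -0.0, -1.0]]
shift [ 0.0992  0.0471 -0.0055] rotvec [-0.03 -0.05  0.48]
```

View pics/w7.png

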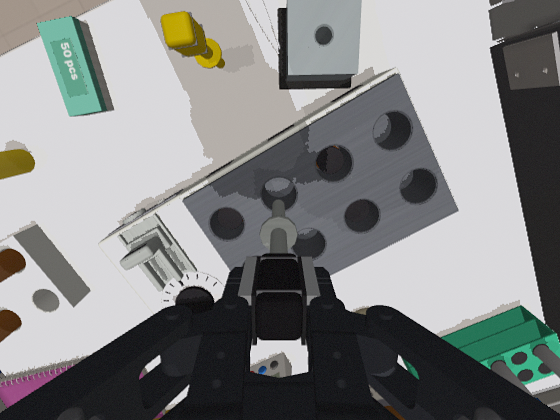

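View pics/s7.png

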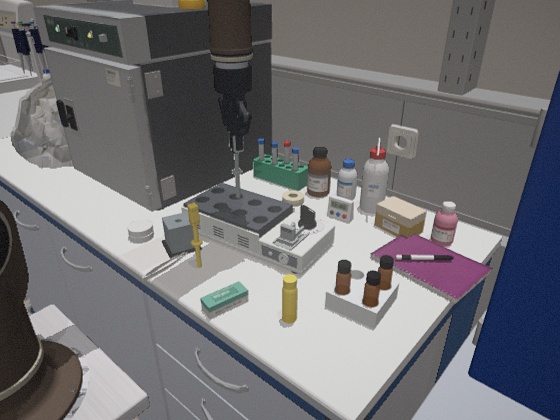

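```bash
python3 - <<'E'
from h import *
d=cap("wrist"); print(onz(d,(324,35),.07))
E
```

```text
[0.43848365 0.13051267 0.07      ]
```

Call:
apply_moves:
  rows:
    - [[0.033,0.015,-0.002],[0,0,0],-1]
    - [[0.033,0.015,-0.002],[0,0,0.4],-1]
    - [[0.033,0.015,-0.002],[0,0,0],-1]
    - [[0,0,0],[0,0,0],-1]
    - [[0,0,0],[0,0,0],-1]
    - [[0,0,0],[0,0,0],-1]

```text
time_s: 15.1
tcp_pos: [0.4703, 0.1239, 0.2302]
tool_rot: [[-0.92, 0.392, -0.009], [0.392, 0.92, -0.005], [0.006, -0.009, -1.0]]
contact_force: [0.4, -0.8, -1.8]
finger_gap: 0.0175
```

```bash
python3 - <<'E'
from h import *
st(); d=cap("wrist","w8"); plan((.4392,.1302,.215),157)
E
```

```text
t 15.1 tcp [0.4703 0.1239 0.2302] gap 0.0175 F [ 0.4 -0.8 -1.8]
q [-0.68  0.18  0.37  1.94 -0.07  1.05  0.89]
[[-0.92, 0.392, -0.009], [0.392, 0.92, -0.005], [0.006, -0.009, -1.0]]
shift [ 0.0313 -0.006   0.0154] rotvec [-0.5  -0.35 -0.09]
```

View pics/w8.png

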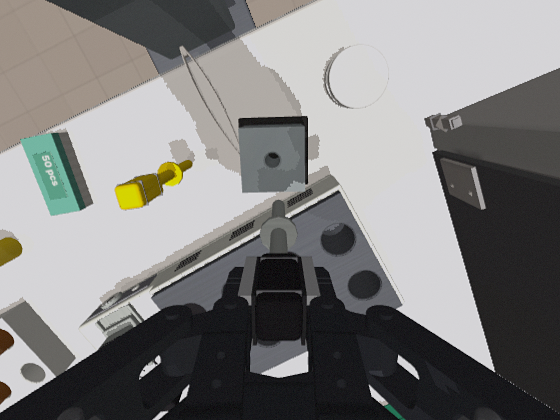

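Call:
apply_moves:
  rows:
    - [[0.016,-0.003,0.004],[-0.5,-0.3,0],-1]
    - [[0.015,-0.003,0.004],[0,0,0],-1]
    - [[0,0,0],[0,0,0],-1]
    - [[0,0,0],[0,0,0],-1]
    - [[0,0,0],[0,0,0],-1]

```text
time_s: 15.65
tcp_pos: [0.4426, 0.1264, 0.2216]
tool_rot: [[-0.917, 0.399, 0.0], [0.399, 0.917, -0.002], [-0.001, -0.001, -1.0]]
contact_force: [-0.4, 1.3, -0.8]
finger_gap: 0.0174
```

```bash
python3 - <<'E'
from h import *
st(); d=cap("wrist","w9"); plan((.4392,.1302,.194),157)
E
```

```text
t 15.65 tcp [0.4426 0.1264 0.2216] gap 0.0174 F [-0.4  1.3 -0.8]
q [-0.71  0.13  0.36  2.01 -0.05  1.01  0.84]
[[-0.917, 0.399, 0.0], [0.399, 0.917, -0.002], [-0.001, -0.001, -1.0]]
shift [0.0048 0.0022 0.0276] rotvec [-0.07  0.07 -0.54]
```

View pics/w9.png

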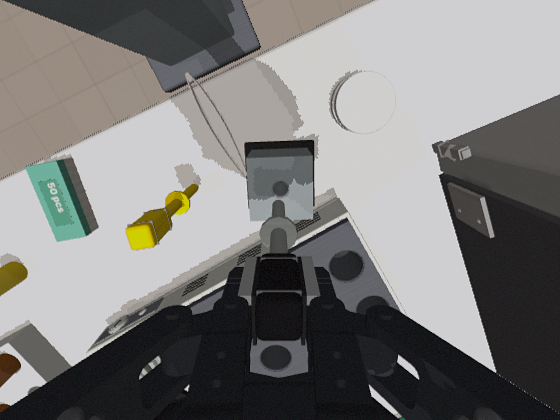

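Call:
apply_moves:
  rows:
    - [[0.005,0.002,0.012],[0,0,-0.5],-1]
    - [[0,0,0.013],[0,0,0],-1]
    - [[0,0,0],[0,0,0],-1]
    - [[0,0,0],[0,0,0],-1]
    - [[0,0,0],[0,0,0],-1]

```text
time_s: 16.2
tcp_pos: [0.4397, 0.1304, 0.1945]
tool_rot: [[-0.92, 0.391, 0.001], [0.391, 0.92, -0.002], [-0.002, -0.002, -1.0]]
contact_force: [-0.3, 0.4, -0.4]
finger_gap: 0.0173
```

```bash
python3 - <<'E'
from h import *
st(); d=cap("wrist"); plan((.4392,.1302,.194),157); crop(d,(220,130,340,260),5,"w10")
E
```

```text
t 16.2 tcp [0.4397 0.1304 0.1945] gap 0.0173 F [-0.3  0.4 -0.4]
q [-0.71  0.16  0.36  2.05 -0.07  0.94  0.85]
[[-0.92, 0.391, 0.001], [0.391, 0.92, -0.002], [-0.002, -0.002, -1.0]]
shift [ 0.0005 -0.0004  0.0006] rotvec [-0.08  0.11 -0.03]
```

View pics/w10.png

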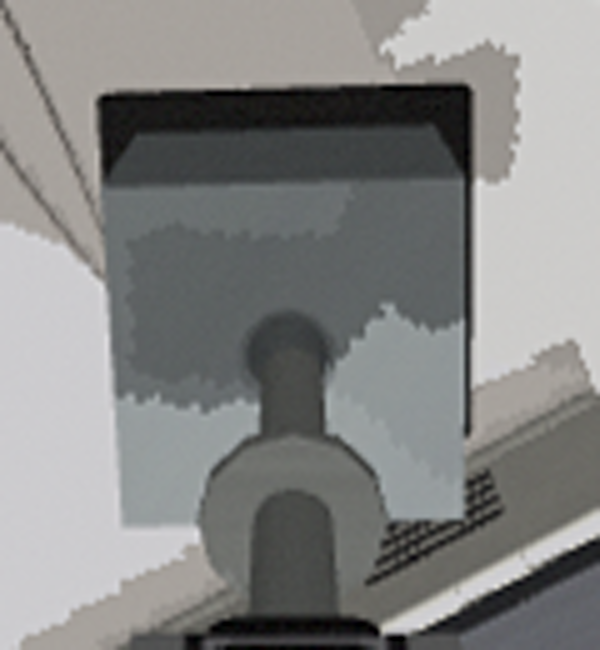

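Call:
apply_moves:
  rows:
    - [[0.0005,-0.0004,0.006],[0,0,0],-1]
    - [[0,0,0.006],[0,0,0],-1]
    - [[0,0,0.006],[0,0,0],-1]
    - [[0,0,0],[0,0,0],-1]

```text
time_s: 16.65
tcp_pos: [0.4396, 0.1305, 0.1758]
tool_rot: [[-0.92, 0.391, 0.003], [0.391, 0.92, -0.001], [-0.003, -0.0, -1.0]]
contact_force: [-0.0, 0.0, -0.4]
finger_gap: 0.0173
```

In the hole (tip about 61 mm). Continuing.

Call:
apply_moves:
  rows:
    - [[0,0,0.01],[0,0,0],-1]
    - [[0,0,0.01],[0,0,0],-1]
    - [[0,0,0.01],[0,0,0],-1]
    - [[0,0,0.01],[0,0,0],-1]
    - [[0,0,0.007],[0,0,0],-1]
    - [[0,0,0],[0,0,0],-1]

```text
time_s: 17.25
tcp_pos: [0.4393, 0.1302, 0.1238]
tool_rot: [[-0.92, 0.391, 0.001], [0.391, 0.92, -0.002], [-0.002, -0.001, -1.0]]
contact_force: [0.1, 0.1, -1.2]
finger_gap: 0.0171
```

Call:
apply_moves:
  rows:
    - [[0,0,0.001],[0,0,0],-1]
    - [[0,0,0],[0,0,0],0.2]
    - [[0,0,0],[0,0,0],0.2]
    - [[0,0,0],[0,0,0],0.2]
    - [[0,0,0],[0,0,0],0.5]
    - [[0,0,0],[0,0,0],0.5]
    - [[0,0,-0.02],[0,0,0],0.5]
    - [[0,0,-0.03],[0,0,0],0.5]
    - [[0,0,-0.04],[0,0,0],0.5]
    - [[0,0,-0.04],[0,0,0],0.5]
    - [[0,0,0],[0,0,0],0.5]
    - [[0,0,0],[0,0,0],0.5]

```text
time_s: 18.45
tcp_pos: [0.4392, 0.1303, 0.2585]
tool_rot: [[-0.92, 0.391, 0.002], [0.391, 0.92, -0.002], [-0.003, -0.001, -1.0]]
contact_force: [-0.3, -0.0, -0.8]
finger_gap: 0.0639
```

```bash
python3 - <<'E'
from h import *
st(); cap("wrist","w11"); s=cap("scene"); crop(s,(140,150,300,270),5,"s11"); plan((.54,-.285,.26),170)
E
```

```text
t 18.45 tcp [0.4392 0.1303 0.2585] gap 0.0639 F [-0.3 -0.  -0.8]
q [-0.73  0.09  0.36  1.97 -0.03  1.09  0.81]
[[-0.92, 0.391, 0.002], [0.391, 0.92, -0.002], [-0.003, -0.001, -1.0]]
shift [-0.2554 -0.3425 -0.001 ] rotvec [ -0.12   0.12 -13.05]
```

View pics/w11.png

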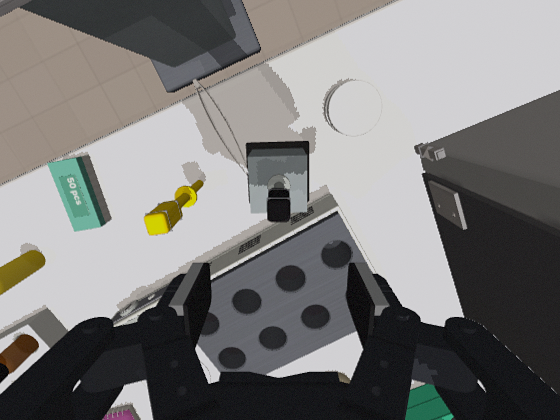

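View pics/s11.png

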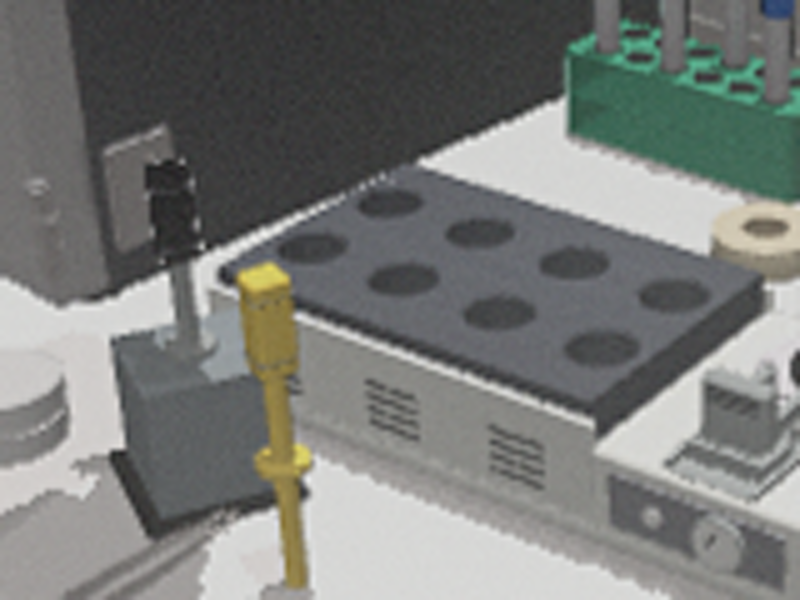

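Call:
apply_moves:
  rows:
    - [[-0.0225,-0.031,0],[0,0,0],0.5]
    - [[-0.0225,-0.031,0],[0,0,0],0.5]
    - [[-0.0225,-0.031,0],[0,0,0],0.5]
    - [[-0.0225,-0.031,0],[0,0,0],0.5]
    - [[-0.0225,-0.031,0],[0,0,0],0.5]
    - [[-0.0225,-0.031,0],[0,0,0],0.5]
    - [[-0.0225,-0.031,0],[0,0,0],0.5]
    - [[-0.0225,-0.031,0],[0,0,0],0.5]
    - [[-0.0225,-0.031,0],[0,0,0],0.5]
    - [[-0.0225,-0.031,0],[0,0,0],0.5]
    - [[0,0,0],[0,0,0],0.5]
    - [[0,0,0],[0,0,0],0.5]
    - [[0,0,0],[0,0,0],0.5]

```text
time_s: 19.85
tcp_pos: [0.5207, -0.2554, 0.2405]
tool_rot: [[-0.922, 0.387, -0.027], [0.387, 0.922, -0.007], [0.023, -0.017, -1.0]]
contact_force: [0.2, 0.1, 0.5]
finger_gap: 0.0641
```

```bash
python3 - <<'E'
from h import *
st(); d=cap("wrist","w12")
E
```

```text
t 19.85 tcp [ 0.5207 -0.2554  0.2405] gap 0.0641 F [0.2 0.1 0.5]
q [-0.11  0.38  0.63  1.71 -0.22  1.15  1.76]
[[-0.922, 0.387, -0.027], [0.387, 0.922, -0.007], [0.023, -0.017, -1.0]]
```

View pics/w12.png

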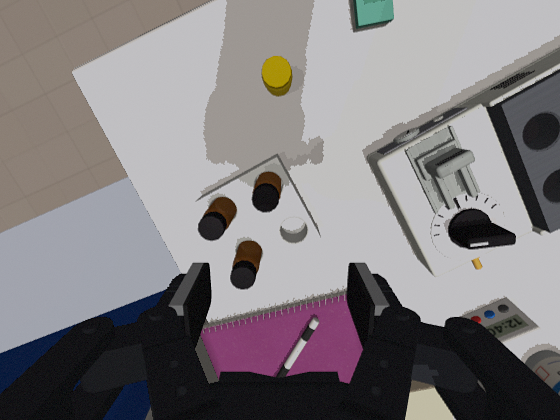

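```bash
python3 - <<'E'
from h import *
d=cap("wrist"); crop(d,(170,140,340,300),4,"w12c")
for p in [(266,199),(211,229),(243,277)]: print(onz(d,p,.1).round(4))
print(onz(d,(293,228),.038)); print(onz(d,(280,156),.038))
E
```

```text
[ 0.5144 -0.2659  0.1   ]
[ 0.5211 -0.3244  0.1   ]
[ 0.5773 -0.3173  0.1   ]
[ 0.56974049 -0.26021312  0.038     ]
[ 0.48999505 -0.24276569  0.038     ]
```

View pics/w12c.png

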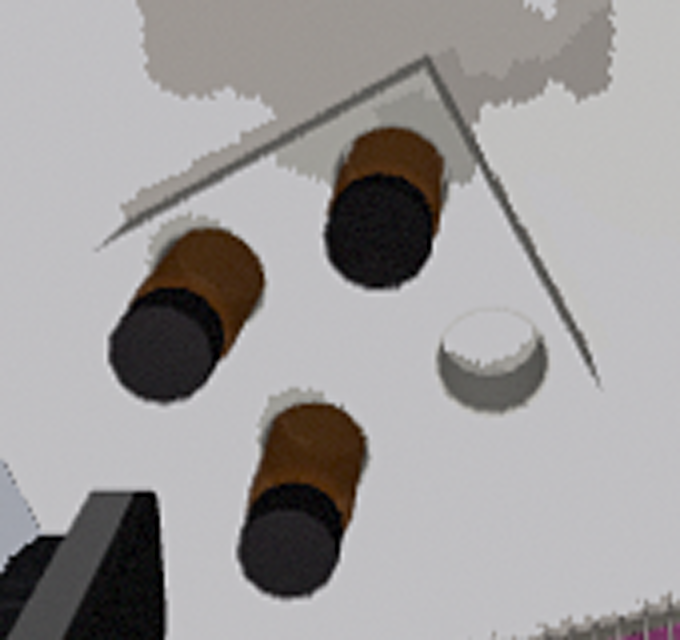

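```bash
python3 - <<'E'
from h import *
plan((.5137,-.267,.16),157)
E
```

```text
shift [ 0.0002 -0.0131  0.0811] rotvec [-0.91 -1.27  0.33]
```

Call:
apply_moves:
  rows:
    - [[0,-0.006,0.03],[-0.9,-1.2,0.3],0.1]
    - [[0,-0.006,0.03],[0,0,0],0.1]
    - [[0,0,0.02],[0,0,0],0.1]
    - [[0,0,0],[0,0,0],0.1]
    - [[0,0,0],[0,0,0],0.1]

```text
time_s: 20.45
tcp_pos: [0.5181, -0.2598, 0.1605]
tool_rot: [[-0.924, 0.382, 0.004], [0.382, 0.924, 0.003], [-0.003, 0.004, -1.0]]
contact_force: [0.0, -0.2, 0.9]
finger_gap: 0.0472
```

```bash
python3 - <<'E'
from h import *
st(); d=cap("wrist","w13");plan((.5137,-.267,.11),157)
E
```

```text
t 20.45 tcp [ 0.5181 -0.2598  0.1605] gap 0.0472 F [ 0.  -0.2  0.9]
q [-0.05  0.45  0.59  1.82 -0.3   0.96  1.84]
[[-0.924, 0.382, 0.004], [0.382, 0.924, 0.003], [-0.003, 0.004, -1.0]]
shift [ 0.0014 -0.0088  0.0505] rotvec [0.24 0.16 0.57]
```

View pics/w13.png

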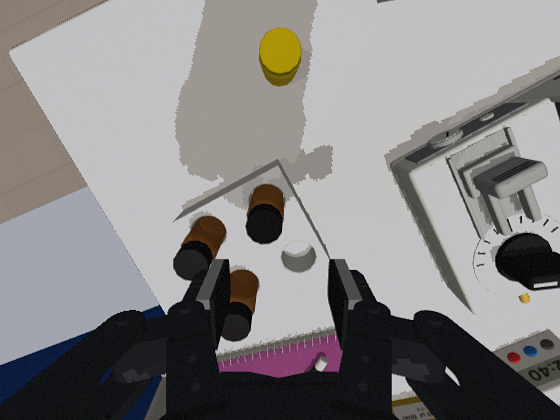

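Call:
apply_moves:
  rows:
    - [[0.0015,-0.0088,0.025],[0.2,0.2,0.5],0.1]
    - [[0,0,0.022],[0,0,0],0.1]
    - [[0,0,0],[0,0,0],0.1]
    - [[0,0,0],[0,0,0],0.1]

```text
time_s: 20.9
tcp_pos: [0.518, -0.2668, 0.1186]
tool_rot: [[-0.922, 0.386, 0.009], [0.386, 0.922, -0.001], [-0.008, 0.002, -1.0]]
contact_force: [-0.9, -0.3, 0.3]
finger_gap: 0.0473
```

```bash
python3 - <<'E'
from h import *
st(); d=cap("wrist","w14");plan((.5137,-.267,.068),157)
E
```

```text
t 20.9 tcp [ 0.518  -0.2668  0.1186] gap 0.0473 F [-0.9 -0.3  0.3]
q [-0.02  0.5   0.56  1.85 -0.34  0.87  1.88]
[[-0.922, 0.386, 0.009], [0.386, 0.922, -0.001], [-0.008, 0.002, -1.0]]
shift [ 0.0043 -0.0021  0.0506] rotvec [0.14 0.49 0.28]
```

View pics/w14.png

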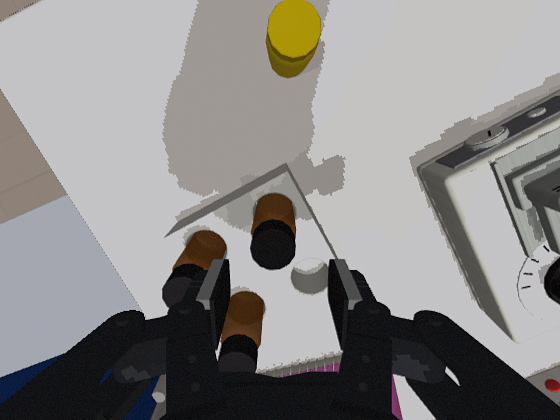

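Call:
apply_moves:
  rows:
    - [[0.0043,-0.002,0.005],[0.1,0.5,0.3],0]
    - [[0,0,0],[0,0,0],0]
    - [[0,0,0],[0,0,0],0]

```text
time_s: 21.25
tcp_pos: [0.5146, -0.2671, 0.1162]
tool_rot: [[-0.92, 0.391, 0.004], [0.391, 0.92, -0.0], [-0.003, 0.001, -1.0]]
contact_force: [-0.3, -0.3, 0.2]
finger_gap: 0.0426
```

```bash
python3 - <<'E'
from h import *
st(); plan((.5137,-.267,.068),157)
E
```

```text
t 21.25 tcp [ 0.5146 -0.2671  0.1162] gap 0.0426 F [-0.3 -0.3  0.2]
q [-0.02  0.5   0.56  1.86 -0.34  0.87  1.88]
[[-0.92, 0.391, 0.004], [0.391, 0.92, -0.0], [-0.003, 0.001, -1.0]]
shift [ 0.001  -0.0003  0.0482] rotvec [ 0.07  0.19 -0.01]
```

Call:
apply_moves:
  rows:
    - [[0.001,0,0.015],[0,0.2,0],0]
    - [[0,0,0.015],[0,0,0],0]
    - [[0,0,0.01],[0,0,0],0]
    - [[0,0,0.005],[0,0,0],0]
    - [[0,0,0],[0,0,0],0]
    - [[0,0,0],[0,0,0],0]

```text
time_s: 21.85
tcp_pos: [0.513, -0.2663, 0.0662]
tool_rot: [[-0.92, 0.391, -0.002], [0.391, 0.92, 0.002], [0.002, 0.001, -1.0]]
contact_force: [0.4, 0.3, 0.2]
finger_gap: 0.0425
```

```bash
python3 - <<'E'
from h import *
st(); cap("wrist","w15"); plan((.5137,-.267,.068),157)
E
```

```text
t 21.85 tcp [ 0.513  -0.2663  0.0662] gap 0.0425 F [0.4 0.3 0.2]
q [ 0.01  0.57  0.52  1.89 -0.39  0.78  1.92]
[[-0.92, 0.391, -0.002], [0.391, 0.92, 0.002], [0.002, 0.001, -1.0]]
shift [-0.0009 -0.0003 -0.0017] rotvec [ 0.06 -0.13 -0.01]
```

View pics/w15.png

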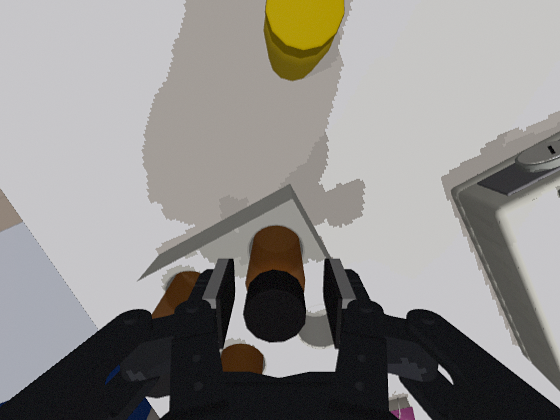

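Call:
apply_moves:
  rows:
    - [[-0.001,-0.0015,-0.002],[0,0,0],-0.2]
    - [[0,0,0],[0,0,0],-1]
    - [[0,0,0],[0,0,0],-1]
    - [[0,0,0],[0,0,0],-1]
    - [[0,0,0],[0,0,0],-1]
    - [[0,0,0],[0,0,0],-1]

```text
time_s: 22.5
tcp_pos: [0.5145, -0.2689, 0.0704]
tool_rot: [[-0.92, 0.391, 0.002], [0.391, 0.92, 0.001], [-0.001, 0.002, -1.0]]
contact_force: [0.4, -1.0, -0.9]
finger_gap: 0.0246
```

```bash
python3 - <<'E'
from h import *
st(); d=cap("wrist"); crop(d,(180,180,380,400),3,"w16")
E
```

```text
t 22.5 tcp [ 0.5145 -0.2689  0.0704] gap 0.0246 F [ 0.4 -1.  -0.9]
q [ 0.02  0.57  0.52  1.88 -0.39  0.79  1.92]
[[-0.92, 0.391, 0.002], [0.391, 0.92, 0.001], [-0.001, 0.002, -1.0]]
```

View pics/w16.png

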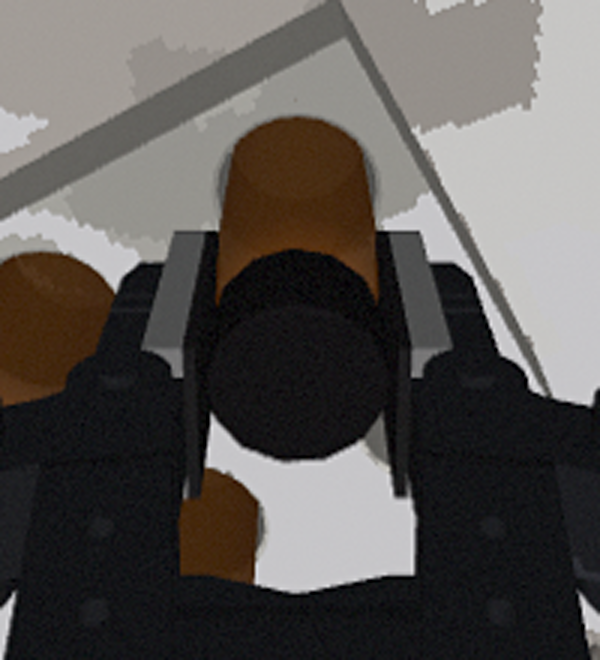

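```bash
python3 - <<'E'
from h import *
o=st(); d=cap("wrist"); p=onz(d,(278.7,307.2),.1); print(p, o["tool_rot"].T@(p-o["tcp_pos"]))
print("depth tcp pix",proj(d,o["tcp_pos"]), proj(d,o["tcp_pos"]+[0,0,.0296]))
E
```

```text
t 22.55 tcp [ 0.5145 -0.2689  0.0704] gap 0.025 F [ 0.1  0.1 -1.1]
q [ 0.02  0.57  0.52  1.88 -0.39  0.79  1.92]
[[-0.92, 0.391, 0.002], [0.391, 0.92, 0.001], [-0.001, 0.001, -1.0]]
[ 0.51491717 -0.26823621  0.1       ] [-0.00015816  0.00079121 -0.02964244]
depth tcp pix [276.99048888 271.77439302] [276.84434321 306.86448007]
```

Call:
apply_moves:
  rows:
    - [[0,0,-0.01],[0,0,0],-1]
    - [[0,0,-0.015],[0,0,0],-1]
    - [[0,0,-0.02],[0,0,0],-1]
    - [[0,0,-0.03],[0,0,0],-1]
    - [[0,0,-0.03],[0,0,0],-1]
    - [[0,0,-0.025],[0,0,0],-1]
    - [[0,0,0],[0,0,0],-1]
    - [[0,0,0],[0,0,0],-1]

```text
time_s: 23.4
tcp_pos: [0.5139, -0.27, 0.2127]
tool_rot: [[-0.92, 0.393, 0.004], [0.393, 0.92, -0.0], [-0.004, 0.002, -1.0]]
contact_force: [0.0, 0.3, -0.5]
finger_gap: 0.0251
```

```bash
python3 - <<'E'
from h import *
st(); d=cap("wrist"); crop(d,(180,180,380,400),3,"w17"); s=cap("scene","s17"); plan((*well(5),.205),157)
E
```

```text
t 23.4 tcp [ 0.5139 -0.27    0.2127] gap 0.0251 F [ 0.   0.3 -0.5]
q [-0.07  0.39  0.62  1.77 -0.26  1.06  1.81]
[[-0.92, 0.393, 0.004], [0.393, 0.92, -0.0], [-0.004, 0.002, -1.0]]
shift [0.1001 0.4317 0.0071] rotvec [ 0.07  0.18 -0.13]
```

View pics/w17.png

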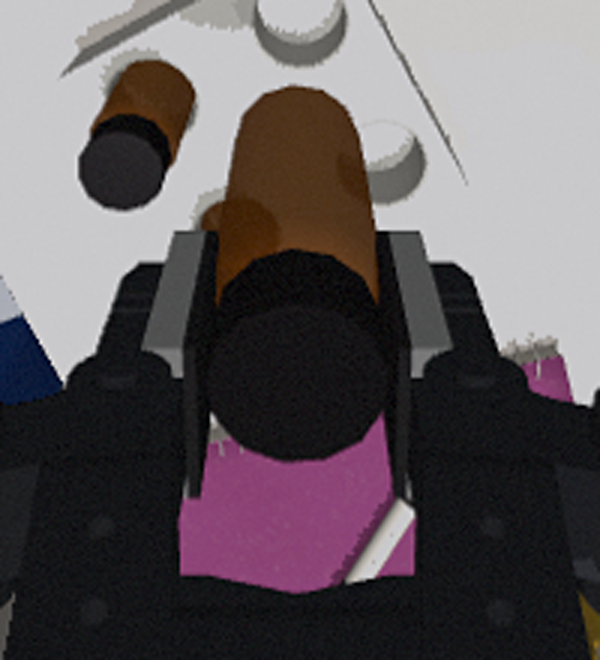

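View pics/s17.png

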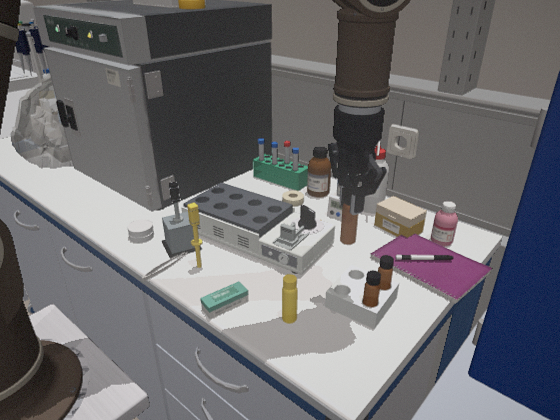

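Call:
apply_moves:
  rows:
    - [[0.0085,0.036,-0.001],[0,0,0],-1]
    - [[0.0085,0.036,-0.001],[0,0,0],-1]
    - [[0.0085,0.036,-0.001],[0,0,0],-1]
    - [[0.0085,0.036,-0.001],[0,0,0],-1]
    - [[0.0085,0.036,-0.001],[0,0,0],-1]
    - [[0.0085,0.036,-0.001],[0,0,0],-1]
    - [[0.0085,0.036,-0.001],[0,0,0],-1]
    - [[0.0085,0.036,-0.001],[0,0,0],-1]
    - [[0.0085,0.036,-0.001],[0,0,0],-1]
    - [[0.0085,0.036,-0.001],[0,0,0],-1]
    - [[0.0085,0.036,-0.001],[0,0,0],-1]
    - [[0,0,0],[0,0,0],-1]
    - [[0,0,0],[0,0,0],-1]
    - [[0,0,0],[0,0,0],-1]

```text
time_s: 24.9
tcp_pos: [0.5776, 0.1449, 0.2065]
tool_rot: [[-0.918, 0.397, -0.023], [0.397, 0.918, -0.008], [0.018, -0.016, -1.0]]
contact_force: [-0.4, -0.3, -1.0]
finger_gap: 0.0248
```

```bash
python3 - <<'E'
from h import *
st(); d=cap("wrist","w18"); plan((*well(5),.160),157)
E
```

```text
t 24.9 tcp [0.5776 0.1449 0.2065] gap 0.0248 F [-0.4 -0.3 -1. ]
q [-0.7   0.42  0.51  1.71 -0.22  1.09  1.04]
[[-0.918, 0.397, -0.023], [0.397, 0.918, -0.008], [0.018, -0.016, -1.0]]
shift [-0.0046  0.0263  0.0461] rotvec [-0.94 -1.03 -0.45]
```

View pics/w18.png

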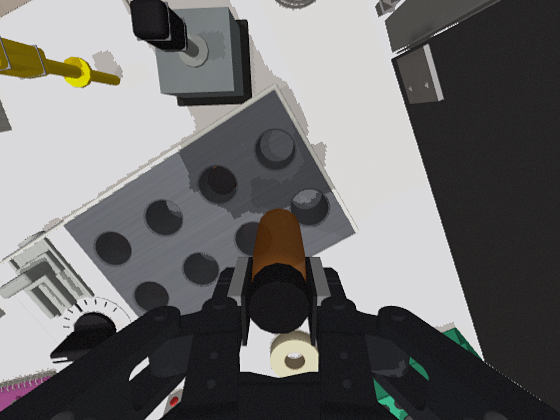

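Call:
apply_moves:
  rows:
    - [[-0.0046,0.0263,0],[-0.9,-1,-0.4],-1]
    - [[0,0,0.005],[0,0,0],-1]
    - [[0,0,0],[0,0,0],-1]
    - [[0,0,0],[0,0,0],-1]

```text
time_s: 25.35
tcp_pos: [0.5935, 0.1637, 0.2008]
tool_rot: [[-0.918, 0.397, 0.001], [0.397, 0.918, -0.001], [-0.001, -0.0, -1.0]]
contact_force: [-0.4, 0.1, 0.2]
finger_gap: 0.0252
```

```bash
python3 - <<'E'
from h import *
st(); d=cap("wrist"); crop(d,(60,80,360,300),2.6,"w19"); plan((*well(5),.160),157)
for k in range(1,9): print(k,proj(d,(*well(k),.076)).round(1), ((proj(d,(*well(k),.076))-[60,80])*2.6).round(0))
E
```

```text
t 25.35 tcp [0.5935 0.1637 0.2008] gap 0.0252 F [-0.4  0.1  0.2]
q [-0.71  0.45  0.5   1.68 -0.24  1.07  1.03]
[[-0.918, 0.397, 0.001], [0.397, 0.918, -0.001], [-0.001, -0.0, -1.0]]
shift [0.0032 0.0018 0.0408] rotvec [-0.05  0.05 -0.4 ]
1 [242.1 138.9] [473. 153.]
2 [183.6 175.6] [321. 248.]
3 [128.8 209.9] [179. 338.]
4 [ 77.4 242.1] [ 45. 421.]
5 [279.2 198.5] [570. 308.]
6 [222.6 231.4] [423. 394.]
7 [169.4 262.3] [284. 474.]
8 [119.3 291.4] [154. 550.]
```

View pics/w19.png

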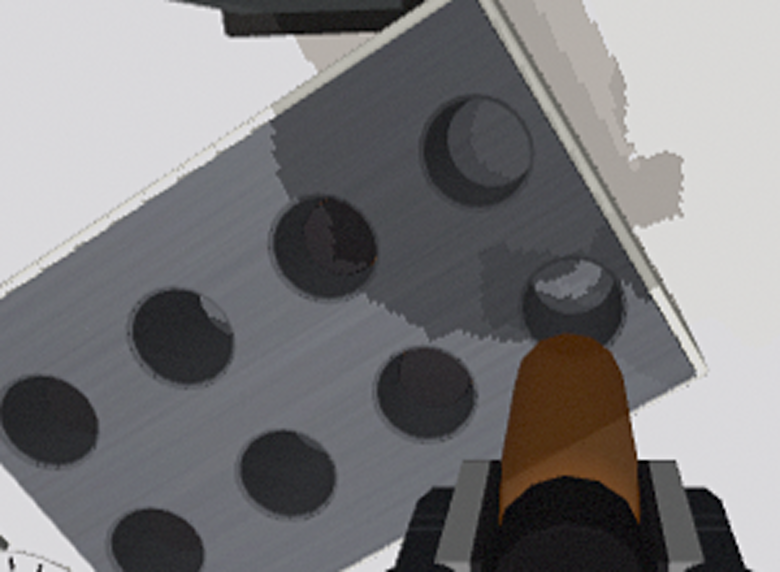

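Call:
apply_moves:
  rows:
    - [[0.0032,0.0018,0.02],[0,0,-0.4],-1]
    - [[0,0,0.02],[0,0,0],-1]
    - [[0,0,0.005],[0,0,0],-1]
    - [[0,0,0],[0,0,0],-1]
    - [[0,0,0],[0,0,0],-1]

```text
time_s: 25.9
tcp_pos: [0.5926, 0.1642, 0.1572]
tool_rot: [[-0.919, 0.394, 0.004], [0.394, 0.919, -0.0], [-0.003, 0.001, -1.0]]
contact_force: [-0.3, -0.1, -0.3]
finger_gap: 0.025
```

```bash
python3 - <<'E'
from h import *
st(); d=cap("wrist"); crop(d,(180,120,380,320),3,"w20"); plan((*well(5),.150),157)
E
```

```text
t 25.9 tcp [0.5926 0.1642 0.1572] gap 0.025 F [-0.3 -0.1 -0.3]
q [-0.7   0.49  0.48  1.73 -0.26  0.98  1.05]
[[-0.919, 0.394, 0.004], [0.394, 0.919, -0.0], [-0.003, 0.001, -1.0]]
shift [0.0021 0.0012 0.0074] rotvec [ 0.09  0.21 -0.18]
```

View pics/w20.png

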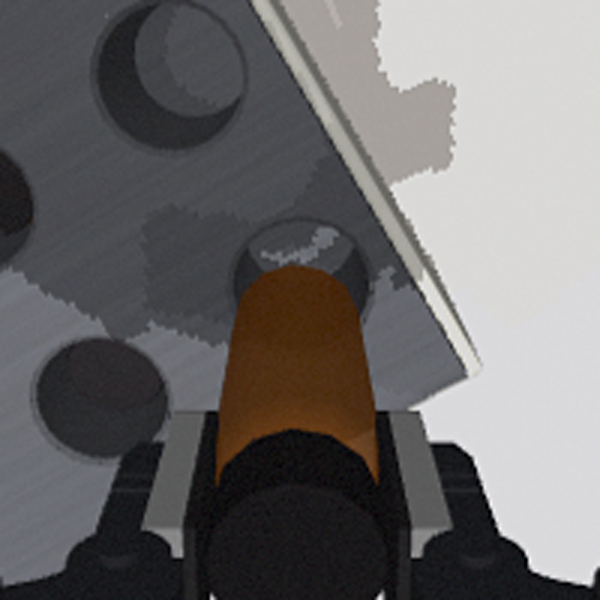

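Call:
apply_moves:
  rows:
    - [[0.0021,0.0015,0.004],[0,0.2,-0.2],-1]
    - [[0,0,0],[0,0,0],-1]
    - [[0,0,0],[0,0,0],-1]
    - [[0,0,0],[0,0,0],-1]

```text
time_s: 26.35
tcp_pos: [0.5923, 0.1669, 0.1551]
tool_rot: [[-0.921, 0.39, 0.003], [0.39, 0.921, 0.003], [-0.002, 0.004, -1.0]]
contact_force: [-0.0, 0.7, -0.8]
finger_gap: 0.0251
```

```bash
python3 - <<'E'
from h import *
st(); d=cap("wrist"); crop(d,(180,120,380,320),3,"w21"); plan((*well(5),.145),157)
E
```

```text
t 26.35 tcp [0.5923 0.1669 0.1551] gap 0.0251 F [-0.   0.7 -0.8]
q [-0.69  0.49  0.48  1.73 -0.27  0.98  1.05]
[[-0.921, 0.39, 0.003], [0.39, 0.921, 0.003], [-0.002, 0.004, -1.0]]
shift [ 0.0007 -0.0012  0.0102] rotvec [0.23 0.11 0.04]
```

View pics/w21.png

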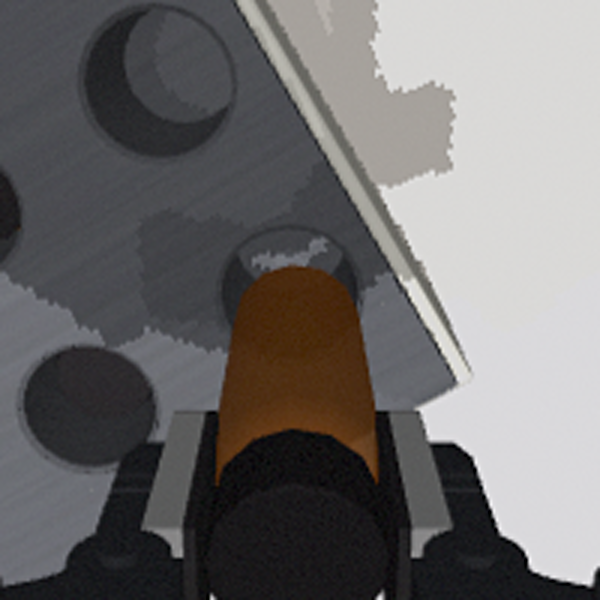

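Call:
apply_moves:
  rows:
    - [[0.0007,-0.0012,0.003],[0.2,0.1,0],-1]
    - [[0,0,0.003],[0,0,0],-1]
    - [[0,0,0],[0,0,0],-1]
    - [[0,0,0],[0,0,0],-1]

```text
time_s: 26.8
tcp_pos: [0.5911, 0.166, 0.1486]
tool_rot: [[-0.921, 0.39, 0.0], [0.39, 0.921, -0.0], [-0.0, 0.0, -1.0]]
contact_force: [-0.2, -0.4, -0.4]
finger_gap: 0.0246
```

```bash
python3 - <<'E'
from h import *
st(); d=cap("wrist"); crop(d,(180,120,380,320),3,"w22"); plan((*well(5),.145),157)
E
```

```text
t 26.8 tcp [0.5911 0.166  0.1486] gap 0.0246 F [-0.2 -0.4 -0.4]
q [-0.69  0.5   0.47  1.74 -0.27  0.97  1.06]
[[-0.921, 0.39, 0.0], [0.39, 0.921, -0.0], [-0.0, 0.0, -1.0]]
shift [-0.0001  0.0002  0.0036] rotvec [-0.   -0.    0.04]
```

View pics/w22.png

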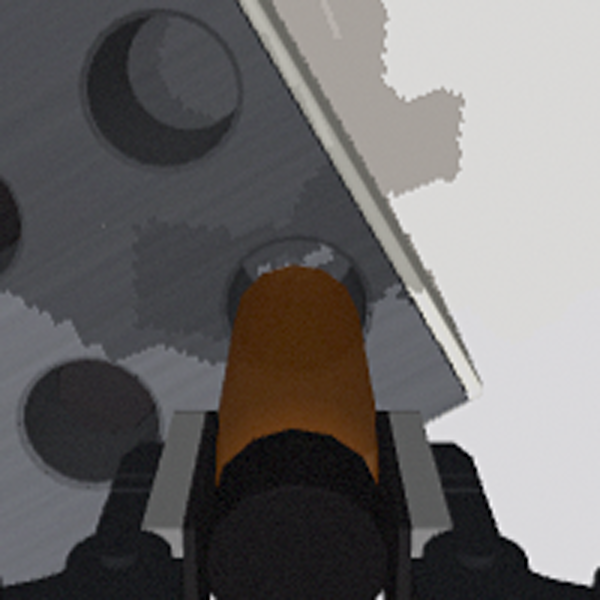

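Aligned on well 5 (well centre and vial base both at crop x≈298). Lowering slowly.

Call:
apply_moves:
  rows:
    - [[0,0,0.005],[0,0,0],-1]
    - [[0,0,0.005],[0,0,0],-1]
    - [[0,0,0.005],[0,0,0],-1]
    - [[0,0,0],[0,0,0],-1]

```text
time_s: 27.25
tcp_pos: [0.591, 0.166, 0.1321]
tool_rot: [[-0.921, 0.39, -0.0], [0.39, 0.921, -0.0], [0.0, -0.0, -1.0]]
contact_force: [0.3, 0.5, -0.8]
finger_gap: 0.025
```

Call:
apply_moves:
  rows:
    - [[0,0,0.01],[0,0,0],-1]
    - [[0,0,0.01],[0,0,0],-1]
    - [[0,0,0.008],[0,0,0],-1]
    - [[0,0,0.005],[0,0,0],-1]
    - [[0,0,0],[0,0,0],-1]

```text
time_s: 27.75
tcp_pos: [0.5905, 0.1659, 0.0953]
tool_rot: [[-0.921, 0.39, -0.001], [0.39, 0.921, -0.001], [0.001, -0.001, -1.0]]
contact_force: [0.2, 0.1, -0.9]
finger_gap: 0.0248
```

Call:
apply_moves:
  rows:
    - [[0,0,0.004],[0,0,0],-1]
    - [[0,0,0.003],[0,0,0],-1]
    - [[0,0,0.001],[0,0,0],-1]
    - [[0,0,0],[0,0,0],-1]

```text
time_s: 28.15
tcp_pos: [0.5908, 0.1658, 0.0869]
tool_rot: [[-0.921, 0.39, -0.001], [0.39, 0.921, -0.001], [0.001, -0.001, -1.0]]
contact_force: [-1.1, 0.7, 0.1]
finger_gap: 0.0249
```

Call:
apply_moves:
  rows:
    - [[0,0,0.001],[0,0,0],-1]
    - [[0,0,0],[0,0,0],-0.1]
    - [[0,0,0],[0,0,0],0]
    - [[0,0,0],[0,0,0],0]
    - [[0,0,0],[0,0,0],0]
    - [[0,0,-0.015],[0,0,0],0]
    - [[0,0,-0.03],[0,0,0],0]
    - [[0,0,-0.03],[0,0,0],0]
    - [[0,0,-0.03],[0,0,0],0]
    - [[0,0,0],[0,0,0],0]
    - [[0,0,0],[0,0,0],0]

```text
time_s: 29.25
tcp_pos: [0.5917, 0.1655, 0.2006]
tool_rot: [[-0.92, 0.391, 0.002], [0.391, 0.92, 0.001], [-0.002, 0.001, -1.0]]
contact_force: [-0.6, -0.7, -0.2]
finger_gap: 0.0429
```

```bash
python3 - <<'E'
from h import *
st(); d=cap("wrist","w23"); s=cap("scene"); crop(s,(150,130,350,280),4,"s23"); plan((.53,-.29,.22),157); cap("top","t23")
E
```

```text
t 29.25 tcp [0.5917 0.1655 0.2006] gap 0.0429 F [-0.6 -0.7 -0.2]
q [-0.71  0.45  0.5   1.69 -0.24  1.07  1.03]
[[-0.92, 0.391, 0.002], [0.391, 0.92, 0.001], [-0.002, 0.001, -1.0]]
shift [-0.1213 -0.4431 -0.0203] rotvec [ 0.05  0.1  -0.03]
```

View pics/w23.png

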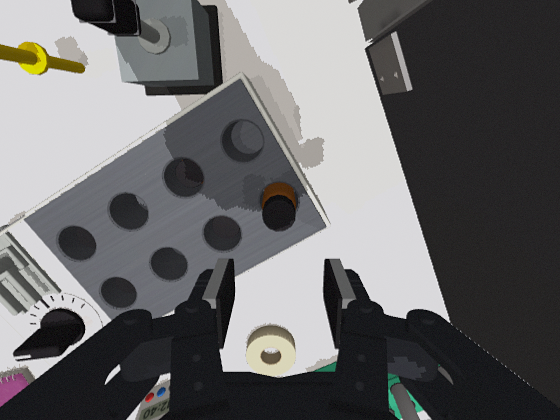

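View pics/s23.png

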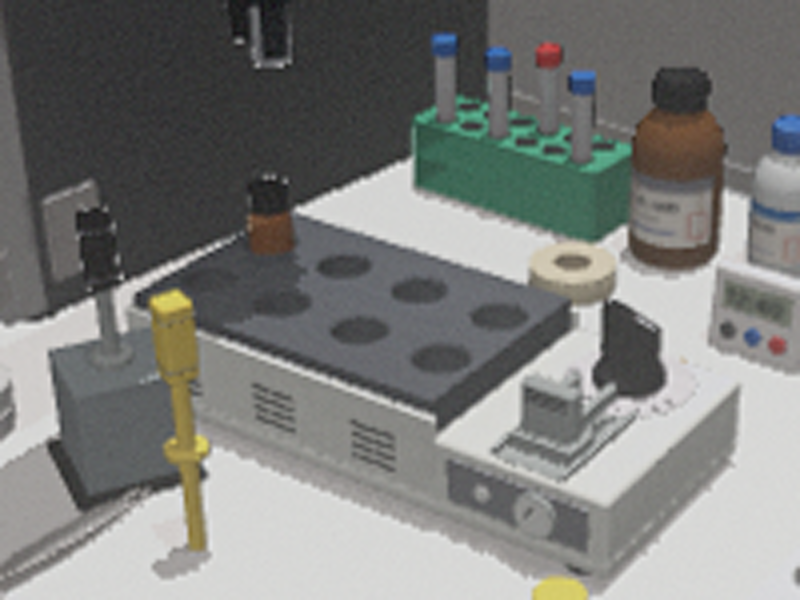

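Call:
apply_moves:
  rows:
    - [[-0.0105,-0.0385,-0.004],[0,0,0],0.1]
    - [[-0.0105,-0.0385,-0.004],[0,0,0],0.1]
    - [[-0.0105,-0.0385,-0.004],[0,0,0],0.1]
    - [[-0.0105,-0.0385,-0.004],[0,0,0],0.1]
    - [[-0.0105,-0.0385,-0.004],[0,0,0],0.1]
    - [[-0.0105,-0.0385,-0.004],[0,0,0],0.1]
    - [[-0.0105,-0.0385,-0.004],[0,0,0],0.1]
    - [[-0.0105,-0.0385,-0.004],[0,0,0],0.1]
    - [[-0.0105,-0.0385,-0.004],[0,0,0],0.1]
    - [[-0.0105,-0.0385,-0.004],[0,0,0],0.1]
    - [[-0.0105,-0.0385,-0.004],[0,0,0],0.1]
    - [[0,0,0],[0,0,0],0.1]
    - [[0,0,0],[0,0,0],0.1]
    - [[0,0,0],[0,0,0],0.1]

```text
time_s: 30.8
tcp_pos: [0.5233, -0.2834, 0.2314]
tool_rot: [[-0.921, 0.388, -0.025], [0.388, 0.922, -0.002], [0.022, -0.012, -1.0]]
contact_force: [0.6, 0.1, -0.1]
finger_gap: 0.0468
```

```bash
python3 - <<'E'
from h import *
st(); d=cap("wrist","w24"); plan((.5202,-.3255,.16),157)
for p in [(.5202,-.3255,.1),(.5773,-.3185,.1)]: print(proj(d,p))
E
```

```text
t 30.8 tcp [ 0.5233 -0.2834  0.2314] gap 0.0468 F [ 0.6  0.1 -0.1]
q [-0.05  0.42  0.63  1.69 -0.25  1.14  1.82]
[[-0.921, 0.388, -0.025], [0.388, 0.922, -0.002], [0.022, -0.012, -1.0]]
shift [-0.0151 -0.04    0.0714] rotvec [-0.65 -1.29  0.24]
[234.25875432 217.94244442]
[266.99969045 269.28739176]
```

View pics/w24.png

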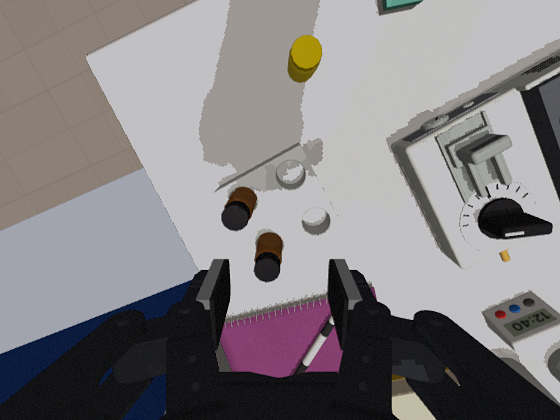

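Call:
apply_moves:
  rows:
    - [[-0.008,-0.02,0.025],[-0.6,-1.2,0.2],0.1]
    - [[-0.008,-0.02,0.025],[0,0,0],0.1]
    - [[0,0,0.02],[0,0,0],0.1]
    - [[0,0,0],[0,0,0],0.1]
    - [[0,0,0],[0,0,0],0.1]

```text
time_s: 31.35
tcp_pos: [0.526, -0.319, 0.1587]
tool_rot: [[-0.925, 0.379, -0.0], [0.379, 0.925, 0.003], [0.001, 0.003, -1.0]]
contact_force: [0.9, -0.2, 0.1]
finger_gap: 0.0475
```

```bash
python3 - <<'E'
from h import *
st(); plan((.5198,-.3250,.12),157)
E
```

```text
t 31.35 tcp [ 0.526  -0.319   0.1587] gap 0.0475 F [ 0.9 -0.2  0.1]
q [ 0.05  0.51  0.59  1.73 -0.33  1.    1.94]
[[-0.925, 0.379, -0.0], [0.379, 0.925, 0.003], [0.001, 0.003, -1.0]]
shift [ 0.0034 -0.008   0.0387] rotvec [ 0.16 -0.09  0.72]
```

Call:
apply_moves:
  rows:
    - [[0.0034,-0.008,0.02],[0.2,0,0.7],0.1]
    - [[0,0,0.018],[0,0,0],0.05]
    - [[0,0,0],[0,0,0],0.05]
    - [[0,0,0],[0,0,0],0.05]

```text
time_s: 31.75
tcp_pos: [0.5241, -0.3221, 0.1247]
tool_rot: [[-0.923, 0.384, 0.004], [0.384, 0.923, -0.001], [-0.004, 0.001, -1.0]]
contact_force: [0.3, -0.8, 0.8]
finger_gap: 0.0446
```

```bash
python3 - <<'E'
from h import *
st(); cap("wrist","w25"); plan((.5198,-.3250,.069),157)
E
```

```text
t 31.75 tcp [ 0.5241 -0.3221  0.1247] gap 0.0446 F [ 0.3 -0.8  0.8]
q [ 0.07  0.55  0.57  1.76 -0.36  0.93  1.97]
[[-0.923, 0.384, 0.004], [0.384, 0.923, -0.001], [-0.004, 0.001, -1.0]]
shift [ 0.0032 -0.0047  0.0557] rotvec [0.07 0.25 0.4 ]
```

View pics/w25.png

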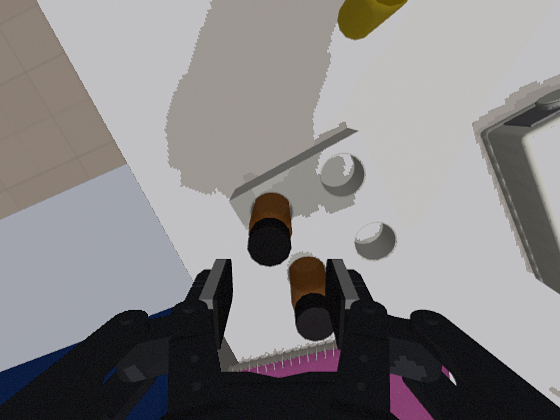

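Call:
apply_moves:
  rows:
    - [[0.0032,-0.0045,0.005],[0,0.2,0.4],0.05]
    - [[0,0,0],[0,0,0],0.05]
    - [[0,0,0],[0,0,0],0.05]

```text
time_s: 32.1
tcp_pos: [0.5208, -0.3251, 0.122]
tool_rot: [[-0.921, 0.39, 0.005], [0.39, 0.921, -0.0], [-0.004, 0.001, -1.0]]
contact_force: [0.1, -0.2, 0.4]
finger_gap: 0.0447
```

```bash
python3 - <<'E'
from h import *
st(); d=cap("wrist"); crop(d,(180,180,380,400),3,"w26"); plan((.5198,-.3250,.069),157)
E
```

```text
t 32.1 tcp [ 0.5208 -0.3251  0.122 ] gap 0.0447 F [ 0.1 -0.2  0.4]
q [ 0.08  0.55  0.57  1.77 -0.36  0.92  1.97]
[[-0.921, 0.39, 0.005], [0.39, 0.921, -0.0], [-0.004, 0.001, -1.0]]
shift [ 0.001  -0.0002  0.053 ] rotvec [0.08 0.24 0.03]
```

View pics/w26.png

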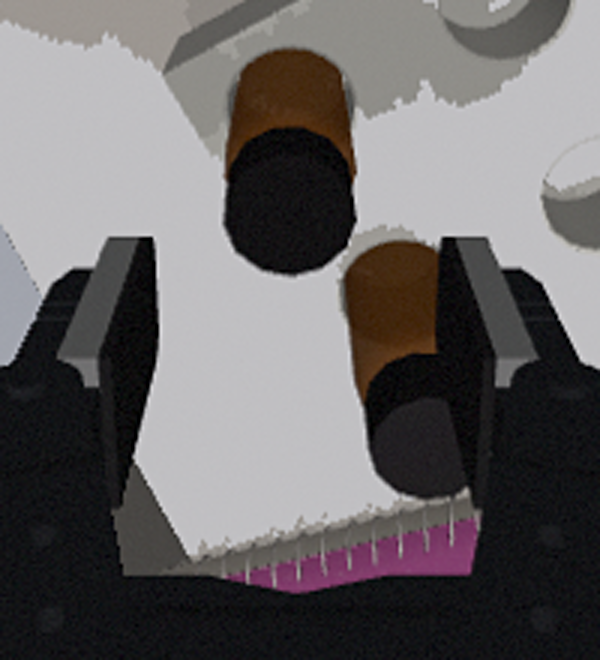

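Call:
apply_moves:
  rows:
    - [[0.001,-0.001,0.015],[0,0.2,0],0.05]
    - [[0,0,0.015],[0,0,0],0.05]
    - [[0,0,0.012],[0,0,0],0.05]
    - [[0,0,0.007],[0,0,0],0.05]
    - [[0,0,0],[0,0,0],0.05]
    - [[0,0,0],[0,0,0],0.05]

```text
time_s: 32.75
tcp_pos: [0.5183, -0.3254, 0.067]
tool_rot: [[-0.921, 0.391, -0.002], [0.391, 0.921, 0.002], [0.002, 0.001, -1.0]]
contact_force: [-0.1, -0.4, -0.3]
finger_gap: 0.0449
```

```bash
python3 - <<'E'
from h import *
st(); d=cap("wrist"); crop(d,(180,180,380,400),3,"w27"); plan((.5195,-.3255,.07),157)
E
```

```text
t 32.75 tcp [ 0.5183 -0.3254  0.067 ] gap 0.0449 F [-0.1 -0.4 -0.3]
q [ 0.11  0.62  0.53  1.8  -0.41  0.83  2.01]
[[-0.921, 0.391, -0.002], [0.391, 0.921, 0.002], [0.002, 0.001, -1.0]]
shift [-0.0011  0.0003 -0.0029] rotvec [ 0.08 -0.13  0.02]
```

View pics/w27.png

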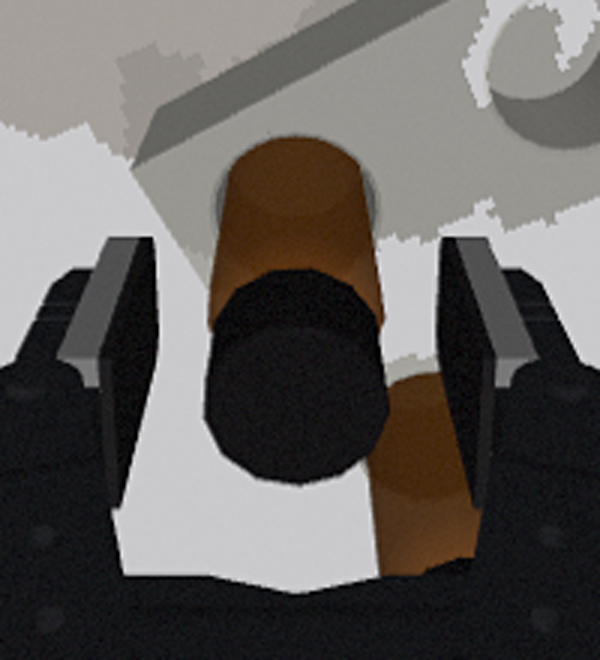

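Centred. Close.

Call:
apply_moves:
  rows:
    - [[-0.0005,0,-0.002],[0,-0.1,0],-0.2]
    - [[0,0,0],[0,0,0],-1]
    - [[0,0,0],[0,0,0],-1]
    - [[0,0,0],[0,0,0],-1]
    - [[0,0,0],[0,0,0],-1]
    - [[0,0,0],[0,0,0],-1]

```text
time_s: 33.4
tcp_pos: [0.5199, -0.3261, 0.0713]
tool_rot: [[-0.921, 0.39, 0.003], [0.39, 0.921, 0.0], [-0.003, 0.001, -1.0]]
contact_force: [-0.3, -0.8, 0.5]
finger_gap: 0.0249
```

```bash
python3 - <<'E'
from h import *
st(); d=cap("wrist"); crop(d,(180,180,380,400),3,"w28")
E
```

```text
t 33.4 tcp [ 0.5199 -0.3261  0.0713] gap 0.0249 F [-0.3 -0.8  0.5]
q [ 0.11  0.62  0.53  1.8  -0.41  0.83  2.01]
[[-0.921, 0.39, 0.003], [0.39, 0.921, 0.0], [-0.003, 0.001, -1.0]]
```

View pics/w28.png

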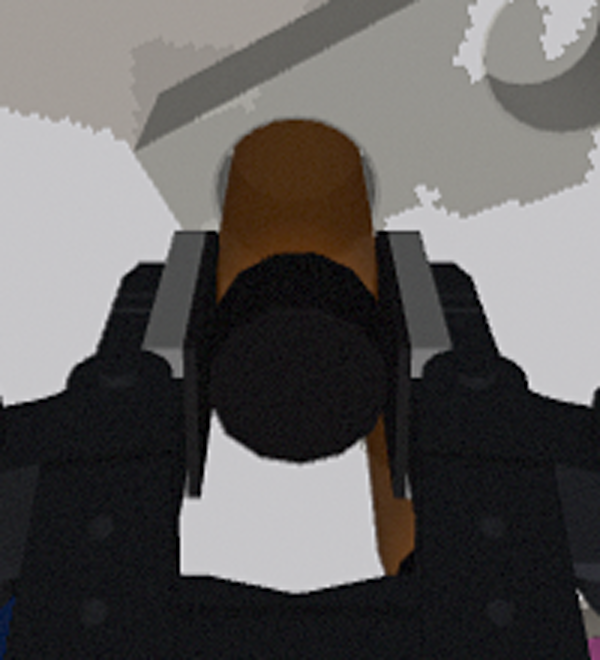

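Call:
apply_moves:
  rows:
    - [[0,0,-0.01],[0,0,0],-1]
    - [[0,0,-0.015],[0,0,0],-1]
    - [[0,0,-0.02],[0,0,0],-1]
    - [[0,0,-0.03],[0,0,0],-1]
    - [[0,0,-0.03],[0,0,0],-1]
    - [[0,0,-0.025],[0,0,0],-1]
    - [[0,0,0],[0,0,0],-1]
    - [[0,0,0],[0,0,0],-1]

```text
time_s: 34.25
tcp_pos: [0.519, -0.3271, 0.2138]
tool_rot: [[-0.92, 0.392, 0.006], [0.392, 0.92, -0.001], [-0.006, 0.001, -1.0]]
contact_force: [-0.2, 0.9, -0.8]
finger_gap: 0.0247
```

```bash
python3 - <<'E'
from h import *
st(); plan((*well(1),.205),157)
E
```

```text
t 34.25 tcp [ 0.519  -0.3271  0.2138] gap 0.0247 F [-0.2  0.9 -0.8]
q [ 0.04  0.45  0.62  1.68 -0.29  1.1   1.92]
[[-0.92, 0.392, 0.006], [0.392, 0.92, -0.001], [-0.006, 0.001, -1.0]]
shift [0.1768 0.4525 0.0082] rotvec [ 0.06  0.36 -0.08]
```

Call:
apply_moves:
  rows:
    - [[0.013,0.0335,-0.001],[0,0,0],-1]
    - [[0.013,0.0335,-0.001],[0,0,0],-1]
    - [[0.013,0.0335,-0.001],[0,0,0],-1]
    - [[0.013,0.0335,-0.001],[0,0,0],-1]
    - [[0.013,0.0335,-0.001],[0,0,0],-1]
    - [[0.013,0.0335,-0.001],[0,0,0],-1]
    - [[0.013,0.0335,-0.001],[0,0,0],-1]
    - [[0.013,0.0335,-0.001],[0,0,0],-1]
    - [[0.013,0.0335,-0.001],[0,0,0],-1]
    - [[0.013,0.0335,-0.001],[0,0,0],-1]
    - [[0.013,0.0335,-0.001],[0,0,0],-1]
    - [[0.013,0.0335,-0.001],[0,0,0],-1]
    - [[0,0,0],[0,0,0],-1]
    - [[0,0,0],[0,0,0],-1]
    - [[0,0,0],[0,0,0],-1]

```text
time_s: 35.75
tcp_pos: [0.5263, 0.119, 0.217]
tool_rot: [[-0.918, 0.396, -0.009], [0.396, 0.918, -0.006], [0.006, -0.009, -1.0]]
contact_force: [-0.2, -0.7, -0.8]
finger_gap: 0.025
```

```bash
python3 - <<'E'
from h import *
st(); plan((*well(1),.170),157)
E
```

```text
t 35.75 tcp [0.5263 0.119  0.217 ] gap 0.025 F [-0.2 -0.7 -0.8]
q [-0.72  0.3   0.51  1.84 -0.16  1.05  1.02]
[[-0.918, 0.396, -0.009], [0.396, 0.918, -0.006], [0.006, -0.009, -1.0]]
shift [0.0085 0.0397 0.0466] rotvec [-0.53 -0.34 -0.31]
```

Call:
apply_moves:
  rows:
    - [[0.0085,0.0397,0],[-0.5,-0.3,-0.3],-1]
    - [[0,0,0.02],[0,0,0],-1]
    - [[0,0,0.02],[0,0,0],-1]
    - [[0,0,0],[0,0,0],-1]
    - [[0,0,0],[0,0,0],-1]

```text
time_s: 36.25
tcp_pos: [0.5356, 0.1524, 0.1762]
tool_rot: [[-0.916, 0.401, 0.0], [0.401, 0.916, -0.002], [-0.001, -0.002, -1.0]]
contact_force: [0.3, 0.7, -1.0]
finger_gap: 0.0246
```

```bash
python3 - <<'E'
from h import *
st(); plan((*well(1),.155),157)
E
```

```text
t 36.25 tcp [0.5356 0.1524 0.1762] gap 0.0246 F [ 0.3  0.7 -1. ]
q [-0.74  0.37  0.48  1.85 -0.2   0.97  0.99]
[[-0.916, 0.401, 0.0], [0.401, 0.916, -0.002], [-0.001, -0.002, -1.0]]
shift [0.0042 0.0049 0.0212] rotvec [-0.09  0.06 -0.63]
```

Call:
apply_moves:
  rows:
    - [[0.0042,0.0049,0.01],[0,0,-0.6],-1]
    - [[0,0,0.01],[0,0,0],-1]
    - [[0,0,0],[0,0,0],-1]
    - [[0,0,0],[0,0,0],-1]
    - [[0,0,0],[0,0,0],-1]

```text
time_s: 36.75
tcp_pos: [0.5347, 0.1574, 0.1568]
tool_rot: [[-0.92, 0.393, 0.003], [0.393, 0.92, -0.001], [-0.003, 0.0, -1.0]]
contact_force: [-0.1, -0.6, -0.4]
finger_gap: 0.0247
```

```bash
python3 - <<'E'
from h import *
st(); plan((*well(1),.149),157);d=cap("wrist"); crop(d,(180,120,380,320),3,"w29")
E
```

```text
t 36.75 tcp [0.5347 0.1574 0.1568] gap 0.0247 F [-0.1 -0.6 -0.4]
q [-0.74  0.4   0.47  1.87 -0.22  0.92  1.  ]
[[-0.92, 0.393, 0.003], [0.393, 0.92, -0.001], [-0.003, 0.0, -1.0]]
shift [0.0013 0.0006 0.0078] rotvec [ 0.02  0.16 -0.14]
```

View pics/w29.png

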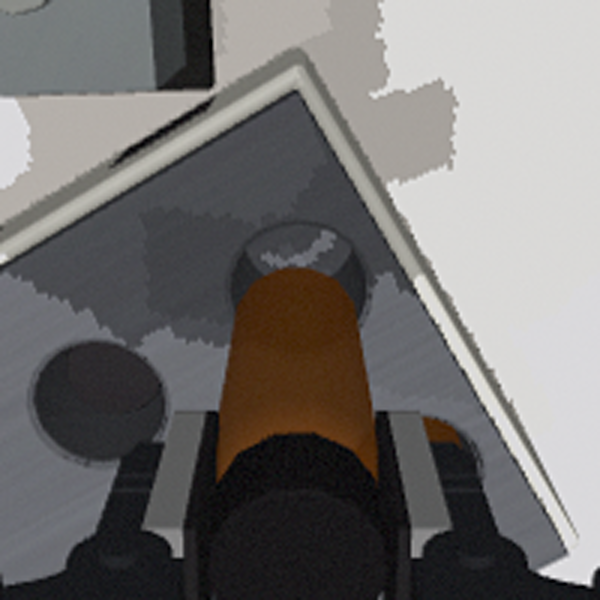

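Call:
apply_moves:
  rows:
    - [[0.0013,0.0006,0.004],[0,0.2,0],-1]
    - [[0,0,0.004],[0,0,0],-1]
    - [[0,0,0],[0,0,0],-1]
    - [[0,0,0],[0,0,0],-1]

```text
time_s: 37.2
tcp_pos: [0.5341, 0.1587, 0.1487]
tool_rot: [[-0.92, 0.393, 0.0], [0.393, 0.92, 0.001], [0.0, 0.001, -1.0]]
contact_force: [-0.6, 0.6, -1.3]
finger_gap: 0.0247
```

```bash
python3 - <<'E'
from h import *
st(); plan((*well(1),.145),157);d=cap("wrist"); crop(d,(180,120,380,320),3,"w30")
E
```

```text
t 37.2 tcp [0.5341 0.1587 0.1487] gap 0.0247 F [-0.6  0.6 -1.3]
q [-0.73  0.41  0.46  1.88 -0.23  0.91  1.01]
[[-0.92, 0.393, 0.0], [0.393, 0.92, 0.001], [0.0, 0.001, -1.0]]
shift [ 0.0002 -0.0004  0.0037] rotvec [ 0.07 -0.01 -0.13]
```

View pics/w30.png

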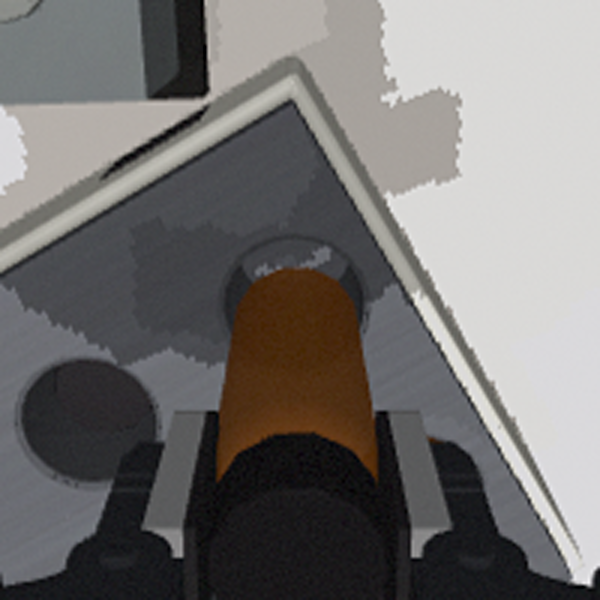

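Call:
apply_moves:
  rows:
    - [[0,-0.0005,0.005],[0,0,0],-1]
    - [[0,0,0.005],[0,0,0],-1]
    - [[0,0,0.005],[0,0,0],-1]
    - [[0,0,0],[0,0,0],-1]

```text
time_s: 37.65
tcp_pos: [0.5338, 0.1582, 0.1323]
tool_rot: [[-0.92, 0.393, 0.0], [0.393, 0.92, 0.001], [0.0, 0.001, -1.0]]
contact_force: [-1.2, 0.7, -0.8]
finger_gap: 0.0253
```

Call:
apply_moves:
  rows:
    - [[0,0,0.01],[0,0,0],-1]
    - [[0,0,0.01],[0,0,0],-1]
    - [[0,0,0.008],[0,0,0],-1]
    - [[0,0,0.005],[0,0,0],-1]
    - [[0,0,0],[0,0,0],-1]

```text
time_s: 38.15
tcp_pos: [0.5333, 0.1581, 0.0955]
tool_rot: [[-0.92, 0.393, -0.001], [0.393, 0.92, 0.001], [0.001, 0.0, -1.0]]
contact_force: [0.4, 0.5, -1.4]
finger_gap: 0.0247
```

Call:
apply_moves:
  rows:
    - [[0,0,0.004],[0,0,0],-1]
    - [[0,0,0.003],[0,0,0],-1]
    - [[0,0,0.001],[0,0,0],-1]
    - [[0,0,0],[0,0,0],-1]

```text
time_s: 38.55
tcp_pos: [0.5337, 0.1581, 0.0871]
tool_rot: [[-0.92, 0.393, -0.0], [0.393, 0.92, 0.001], [0.001, 0.0, -1.0]]
contact_force: [-0.0, -0.3, -0.0]
finger_gap: 0.0246
```

Call:
apply_moves:
  rows:
    - [[0,0,0.0005],[0,0,0],-1]
    - [[0,0,0],[0,0,0],-0.1]
    - [[0,0,0],[0,0,0],0]
    - [[0,0,0],[0,0,0],0]
    - [[0,0,0],[0,0,0],0]
    - [[0,0,-0.015],[0,0,0],0]
    - [[0,0,-0.03],[0,0,0],0]
    - [[0,0,-0.03],[0,0,0],0]
    - [[0,0,-0.04],[0,0,0],0]
    - [[0,0,0],[0,0,0],0]
    - [[0,0,0],[0,0,0],0]

```text
time_s: 39.65
tcp_pos: [0.5337, 0.1579, 0.2062]
tool_rot: [[-0.92, 0.393, -0.0], [0.393, 0.92, 0.001], [0.0, 0.001, -1.0]]
contact_force: [-1.1, -0.3, -1.0]
finger_gap: 0.0427
```

```bash
python3 - <<'E'
from h import *
st(); d=cap("wrist","w31"); plan((.575,-.28,.22),157)
E
```

```text
t 39.65 tcp [0.5337 0.1579 0.2062] gap 0.0427 F [-1.1 -0.3 -1. ]
q [-0.76  0.34  0.49  1.82 -0.18  1.03  0.97]
[[-0.92, 0.393, -0.0], [0.393, 0.92, 0.001], [0.0, 0.001, -1.0]]
shift [-0.2098 -0.3865 -0.0139] rotvec [ 0.05  0.01 -0.16]
```

View pics/w31.png

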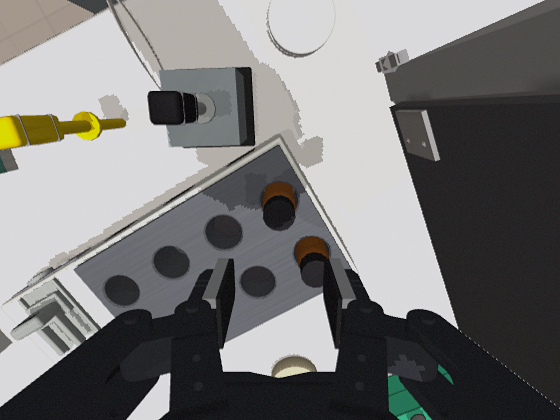

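Both seated. Back to the tray for the last one.

Call:
apply_moves:
  rows:
    - [[-0.0175,-0.0325,-0.003],[0,0,0],0.1]
    - [[-0.0175,-0.0325,-0.003],[0,0,0],0.1]
    - [[-0.0175,-0.0325,-0.003],[0,0,0],0.1]
    - [[-0.0175,-0.0325,-0.003],[0,0,0],0.1]
    - [[-0.0175,-0.0325,-0.003],[0,0,0],0.1]
    - [[-0.0175,-0.0325,-0.003],[0,0,0],0.1]
    - [[-0.0175,-0.0325,-0.003],[0,0,0],0.1]
    - [[-0.0175,-0.0325,-0.003],[0,0,0],0.1]
    - [[-0.0175,-0.0325,-0.003],[0,0,0],0.1]
    - [[-0.0175,-0.0325,-0.003],[0,0,0],0.1]
    - [[-0.0175,-0.0325,-0.003],[0,0,0],0.1]
    - [[-0.0175,-0.0325,-0.003],[0,0,0],0.1]
    - [[0,0,0],[0,0,0],0.1]
    - [[0,0,0],[0,0,0],0.1]
    - [[0,0,0],[0,0,0],0.1]

```text
time_s: 41.2
tcp_pos: [0.5691, -0.2973, 0.2234]
tool_rot: [[-0.921, 0.389, -0.026], [0.389, 0.921, 0.001], [0.025, -0.01, -1.0]]
contact_force: [0.0, -0.9, 1.0]
finger_gap: 0.0473
```

```bash
python3 - <<'E'
from h import *
st(); d=cap("wrist","w32"); plan((.5770,-.3185,.15),157)
print(proj(d,(.577,-.3185,.1)))
E
```

```text
t 41.2 tcp [ 0.5691 -0.2973  0.2234] gap 0.0473 F [ 0.  -0.9  1. ]
q [-0.01  0.51  0.61  1.57 -0.29  1.18  1.83]
[[-0.921, 0.389, -0.026], [0.389, 0.921, 0.001], [0.025, -0.01, -1.0]]
shift [-0.0175 -0.0166  0.0731] rotvec [-0.53 -1.42  0.17]
[259.87013937 223.26261394]
```

View pics/w32.png

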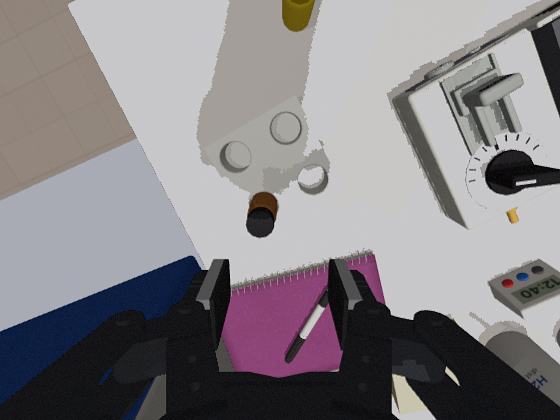

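Call:
apply_moves:
  rows:
    - [[-0.0087,-0.0083,0.025],[-0.5,-1.4,0.2],0.1]
    - [[-0.0087,-0.0083,0.025],[0,0,0],0.1]
    - [[0,0,0.018],[0,0,0],0.05]
    - [[0,0,0],[0,0,0],0.05]
    - [[0,0,0],[0,0,0],0.05]

```text
time_s: 41.75
tcp_pos: [0.5814, -0.3112, 0.1533]
tool_rot: [[-0.924, 0.382, 0.002], [0.382, 0.924, 0.003], [-0.001, 0.004, -1.0]]
contact_force: [-0.2, 0.0, -0.4]
finger_gap: 0.0451
```

```bash
python3 - <<'E'
from h import *
st(); plan((.5770,-.3185,.12),157)
E
```

```text
t 41.75 tcp [ 0.5814 -0.3112  0.1533] gap 0.0451 F [-0.2  0.  -0.4]
q [ 0.04  0.59  0.57  1.62 -0.36  1.04  1.89]
[[-0.924, 0.382, 0.002], [0.382, 0.924, 0.003], [-0.001, 0.004, -1.0]]
shift [ 0.0013 -0.0085  0.0333] rotvec [0.21 0.04 0.53]
```

Call:
apply_moves:
  rows:
    - [[0.0013,-0.0085,0.015],[0.2,0,0.5],0.05]
    - [[0,0,0.012],[0,0,0],0.05]
    - [[0,0,0],[0,0,0],0.05]
    - [[0,0,0],[0,0,0],0.05]
    - [[0,0,0],[0,0,0],0.05]

```text
time_s: 42.25
tcp_pos: [0.5781, -0.3178, 0.1266]
tool_rot: [[-0.921, 0.389, 0.004], [0.389, 0.921, -0.001], [-0.004, 0.001, -1.0]]
contact_force: [0.4, 1.3, -0.0]
finger_gap: 0.0449
```

```bash
python3 - <<'E'
from h import *
st(); d=cap("wrist"); crop(d,(180,180,380,400),3,"w33"); plan((.577,-.3185,.115),157)
E
```

```text
t 42.25 tcp [ 0.5781 -0.3178  0.1266] gap 0.0449 F [ 0.4  1.3 -0. ]
q [ 0.06  0.62  0.55  1.64 -0.37  0.99  1.91]
[[-0.921, 0.389, 0.004], [0.389, 0.921, -0.001], [-0.004, 0.001, -1.0]]
shift [ 0.0009 -0.001   0.0117] rotvec [0.03 0.23 0.12]
```

View pics/w33.png

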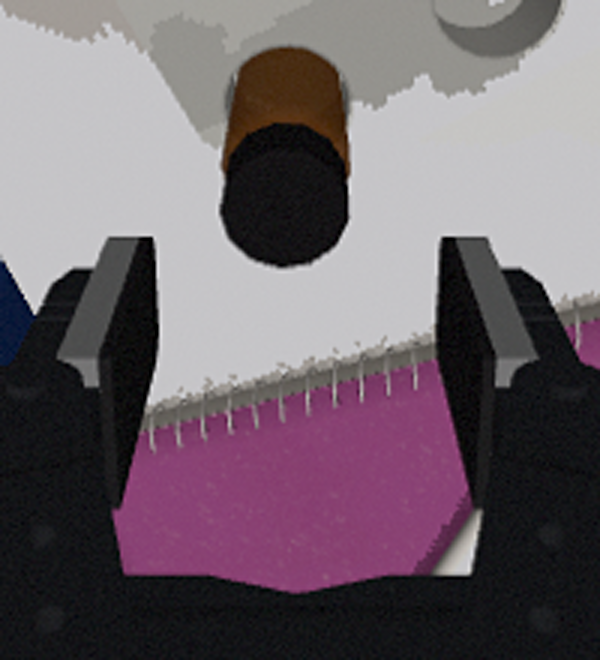

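Call:
apply_moves:
  rows:
    - [[0.001,-0.002,0.015],[0,0.2,0.1],0.05]
    - [[0,0,0.015],[0,0,0],0.05]
    - [[0,0,0.012],[0,0,0],0.05]
    - [[0,0,0.009],[0,0,0],0.05]
    - [[0,0,0],[0,0,0],0.05]
    - [[0,0,0],[0,0,0],0.05]

```text
time_s: 42.9
tcp_pos: [0.576, -0.3194, 0.0704]
tool_rot: [[-0.921, 0.391, -0.001], [0.391, 0.921, 0.001], [0.001, 0.001, -1.0]]
contact_force: [0.0, 0.0, 0.3]
finger_gap: 0.0449
```

```bash
python3 - <<'E'
from h import *
st(); d=cap("wrist"); crop(d,(180,180,380,400),3,"w34"); plan((.577,-.3185,.07),157)
E
```

```text
t 42.9 tcp [ 0.576  -0.3194  0.0704] gap 0.0449 F [0.  0.  0.3]
q [ 0.09  0.68  0.52  1.68 -0.41  0.89  1.94]
[[-0.921, 0.391, -0.001], [0.391, 0.921, 0.001], [0.001, 0.001, -1.0]]
shift [-0.0006  0.0011  0.0003] rotvec [ 0.04 -0.06  0.01]
```

View pics/w34.png

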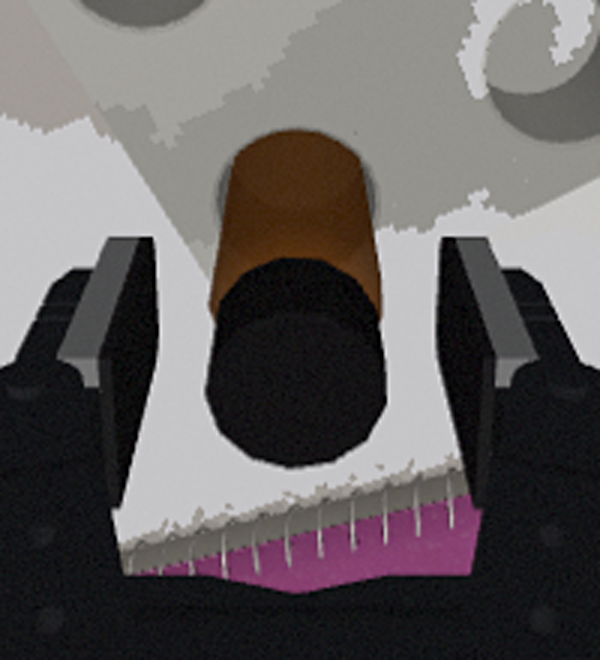

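Call:
apply_moves:
  rows:
    - [[0,0,0],[0,0,0],-0.2]
    - [[0,0,0],[0,0,0],-1]
    - [[0,0,0],[0,0,0],-1]
    - [[0,0,0],[0,0,0],-1]
    - [[0,0,0],[0,0,0],-1]
    - [[0,0,0],[0,0,0],-1]

```text
time_s: 43.55
tcp_pos: [0.5772, -0.3198, 0.0725]
tool_rot: [[-0.921, 0.39, 0.003], [0.39, 0.921, -0.0], [-0.002, 0.001, -1.0]]
contact_force: [0.5, 0.5, -0.2]
finger_gap: 0.0249
```

```bash
python3 - <<'E'
from h import *
st(); d=cap("wrist"); crop(d,(180,180,380,400),3,"w35")
E
```

```text
t 43.55 tcp [ 0.5772 -0.3198  0.0725] gap 0.0249 F [ 0.5  0.5 -0.2]
q [ 0.08  0.68  0.52  1.68 -0.41  0.9   1.94]
[[-0.921, 0.39, 0.003], [0.39, 0.921, -0.0], [-0.002, 0.001, -1.0]]
```

View pics/w35.png

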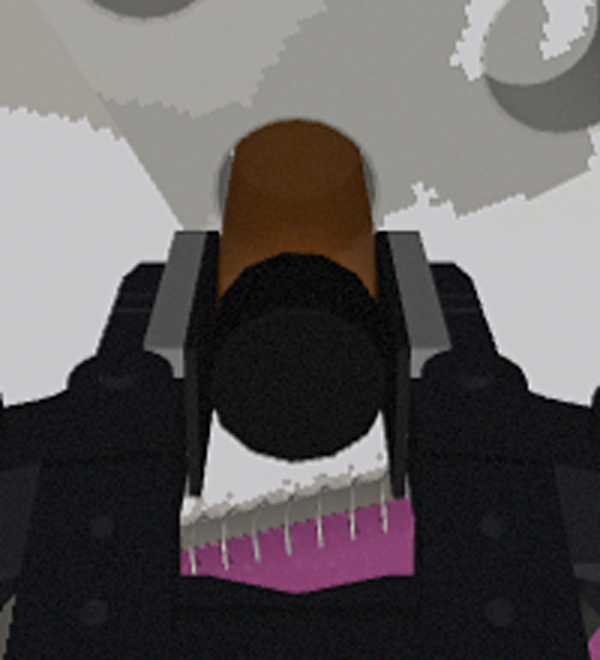

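Call:
apply_moves:
  rows:
    - [[0,0,-0.01],[0,0,0],-1]
    - [[0,0,-0.015],[0,0,0],-1]
    - [[0,0,-0.02],[0,0,0],-1]
    - [[0,0,-0.03],[0,0,0],-1]
    - [[0,0,-0.03],[0,0,0],-1]
    - [[0,0,-0.025],[0,0,0],-1]
    - [[0,0,0],[0,0,0],-1]
    - [[0,0,0],[0,0,0],-1]

```text
time_s: 44.4
tcp_pos: [0.5766, -0.3207, 0.2154]
tool_rot: [[-0.92, 0.392, 0.006], [0.392, 0.92, -0.002], [-0.006, 0.0, -1.0]]
contact_force: [-1.1, 0.1, -1.3]
finger_gap: 0.0248
```

```bash
python3 - <<'E'
from h import *
st(); plan((*well(3),.205),157)
E
```

```text
t 44.4 tcp [ 0.5766 -0.3207  0.2154] gap 0.0248 F [-1.1  0.1 -1.3]
q [ 0.03  0.53  0.6   1.56 -0.32  1.15  1.87]
[[-0.92, 0.392, 0.006], [0.392, 0.92, -0.002], [-0.006, 0.0, -1.0]]
shift [0.1679 0.3244 0.0095] rotvec [ 0.02  0.36 -0.06]
```

Call:
apply_moves:
  rows:
    - [[0.0168,0.0325,-0.001],[0,0,0],-1]
    - [[0.0168,0.0325,-0.001],[0,0,0],-1]
    - [[0.0168,0.0325,-0.001],[0,0,0],-1]
    - [[0.0168,0.0325,-0.001],[0,0,0],-1]
    - [[0.0168,0.0325,-0.001],[0,0,0],-1]
    - [[0.0168,0.0325,-0.001],[0,0,0],-1]
    - [[0.0168,0.0325,-0.001],[0,0,0],-1]
    - [[0.0168,0.0325,-0.001],[0,0,0],-1]
    - [[0.012,0.025,0],[0,0,0],-1]
    - [[0,0,0],[0,0,0],-1]
    - [[0,0,0],[0,0,0],-1]
    - [[0,0,0],[0,0,0],-1]

```text
time_s: 45.6
tcp_pos: [0.5467, 0.01, 0.2161]
tool_rot: [[-0.919, 0.394, -0.006], [0.394, 0.919, -0.005], [0.004, -0.007, -1.0]]
contact_force: [0.3, 0.6, -0.3]
finger_gap: 0.0247
```

```bash
python3 - <<'E'
from h import *
st(); plan((*well(3),.170),157)
E
```

```text
t 45.6 tcp [0.5467 0.01   0.2161] gap 0.0247 F [ 0.3  0.6 -0.3]
q [-0.56  0.32  0.57  1.83 -0.19  1.05  1.25]
[[-0.919, 0.394, -0.006], [0.394, 0.919, -0.005], [0.004, -0.007, -1.0]]
shift [0.0107 0.0321 0.0459] rotvec [-0.38 -0.23 -0.2 ]
```

Call:
apply_moves:
  rows:
    - [[0.0107,0.0321,0],[-0.4,-0.2,-0.2],-1]
    - [[0,0,0.02],[0,0,0],-1]
    - [[0,0,0.02],[0,0,0],-1]
    - [[0,0,0],[0,0,0],-1]
    - [[0,0,0],[0,0,0],-1]

```text
time_s: 46.1
tcp_pos: [0.5505, 0.0372, 0.1755]
tool_rot: [[-0.916, 0.401, 0.001], [0.401, 0.916, -0.002], [-0.002, -0.001, -1.0]]
contact_force: [0.7, -0.6, -0.1]
finger_gap: 0.0247
```

```bash
python3 - <<'E'
from h import *
st(); plan((*well(3),.158),157)
E
```

```text
t 46.1 tcp [0.5505 0.0372 0.1755] gap 0.0247 F [ 0.7 -0.6 -0.1]
q [-0.58  0.37  0.54  1.87 -0.23  0.96  1.22]
[[-0.916, 0.401, 0.001], [0.401, 0.916, -0.002], [-0.002, -0.001, -1.0]]
shift [0.0037 0.0053 0.0175] rotvec [-0.07  0.09 -0.62]
```

Call:
apply_moves:
  rows:
    - [[0.0037,0.0053,0.008],[0,0,-0.6],-1]
    - [[0,0,0.008],[0,0,0],-1]
    - [[0,0,0],[0,0,0],-1]
    - [[0,0,0],[0,0,0],-1]
    - [[0,0,0],[0,0,0],-1]

```text
time_s: 46.6
tcp_pos: [0.5503, 0.0422, 0.1603]
tool_rot: [[-0.92, 0.393, 0.004], [0.393, 0.92, -0.001], [-0.004, 0.0, -1.0]]
contact_force: [0.2, -0.4, -0.0]
finger_gap: 0.025
```

```bash
python3 - <<'E'
from h import *
st(); plan((*well(3),.149),157);d=cap("wrist"); crop(d,(180,120,380,320),3,"w36")
E
```

```text
t 46.6 tcp [0.5503 0.0422 0.1603] gap 0.025 F [ 0.2 -0.4 -0. ]
q [-0.58  0.39  0.53  1.89 -0.24  0.93  1.23]
[[-0.92, 0.393, 0.004], [0.393, 0.92, -0.001], [-0.004, 0.0, -1.0]]
shift [0.0016 0.0007 0.0113] rotvec [ 0.01  0.23 -0.13]
```

View pics/w36.png

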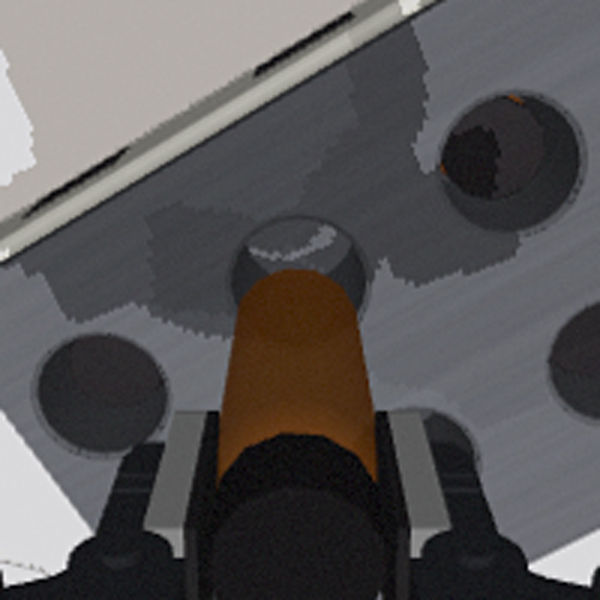

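Correct well (3), with taken wells 2 and 4 to either side.

Call:
apply_moves:
  rows:
    - [[0.0016,0.0007,0.005],[0,0.2,0],-1]
    - [[0,0,0.005],[0,0,0],-1]
    - [[0,0,0],[0,0,0],-1]
    - [[0,0,0],[0,0,0],-1]

```text
time_s: 47.05
tcp_pos: [0.5493, 0.0437, 0.1499]
tool_rot: [[-0.92, 0.393, 0.001], [0.393, 0.92, 0.0], [-0.001, 0.001, -1.0]]
contact_force: [-0.6, -0.3, -0.9]
finger_gap: 0.0247
```

```bash
python3 - <<'E'
from h import *
st(); plan((*well(3),.145),157);d=cap("wrist"); crop(d,(180,120,380,320),3,"w37")
E
```

```text
t 47.05 tcp [0.5493 0.0437 0.1499] gap 0.0247 F [-0.6 -0.3 -0.9]
q [-0.57  0.4   0.52  1.9  -0.25  0.91  1.24]
[[-0.92, 0.393, 0.001], [0.393, 0.92, 0.0], [-0.001, 0.001, -1.0]]
shift [-0.     -0.0003  0.0049] rotvec [ 0.04  0.04 -0.12]
```

View pics/w37.png

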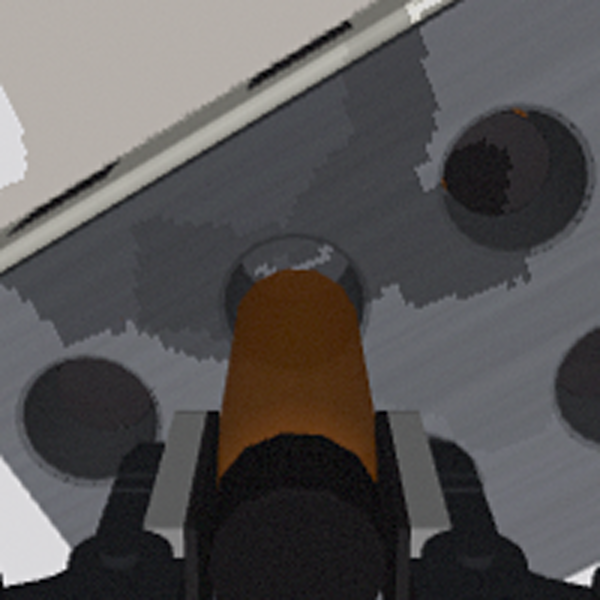

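Call:
apply_moves:
  rows:
    - [[0,-0.0003,0.005],[0,0,0],-1]
    - [[0,0,0.005],[0,0,0],-1]
    - [[0,0,0.005],[0,0,0],-1]
    - [[0,0,0],[0,0,0],-1]

```text
time_s: 47.5
tcp_pos: [0.5492, 0.0435, 0.1335]
tool_rot: [[-0.92, 0.393, 0.001], [0.393, 0.92, 0.0], [-0.001, 0.001, -1.0]]
contact_force: [1.1, 0.7, -0.6]
finger_gap: 0.0249
```

Call:
apply_moves:
  rows:
    - [[0,0,0.01],[0,0,0],-1]
    - [[0,0,0.01],[0,0,0],-1]
    - [[0,0,0.008],[0,0,0],-1]
    - [[0,0,0.005],[0,0,0],-1]
    - [[0,0,0],[0,0,0],-1]

```text
time_s: 48.0
tcp_pos: [0.5487, 0.0434, 0.0968]
tool_rot: [[-0.92, 0.393, -0.0], [0.393, 0.92, -0.0], [0.0, -0.0, -1.0]]
contact_force: [-0.1, -0.3, -0.5]
finger_gap: 0.0249
```

Call:
apply_moves:
  rows:
    - [[0,0,0.004],[0,0,0],-1]
    - [[0,0,0.003],[0,0,0],-1]
    - [[0,0,0.001],[0,0,0],-1]
    - [[0,0,0],[0,0,0],-1]

```text
time_s: 48.4
tcp_pos: [0.5491, 0.0434, 0.0884]
tool_rot: [[-0.92, 0.393, 0.0], [0.393, 0.92, -0.0], [-0.0, 0.0, -1.0]]
contact_force: [-0.6, -0.2, -0.4]
finger_gap: 0.0247
```

Call:
apply_moves:
  rows:
    - [[0,0,0.0005],[0,0,0],-1]
    - [[0,0,0],[0,0,0],-0.1]
    - [[0,0,0],[0,0,0],0]
    - [[0,0,0],[0,0,0],0]
    - [[0,0,0],[0,0,0],0]
    - [[0,0,-0.015],[0,0,0],0]
    - [[0,0,-0.03],[0,0,0],0]
    - [[0,0,-0.03],[0,0,0],0]
    - [[0,0,-0.04],[0,0,0],0]
    - [[0,0,-0.03],[0,0,0],0]
    - [[0,0,0],[0,0,0],0]
    - [[0,0,0],[0,0,0],0]

```text
time_s: 49.6
tcp_pos: [0.5486, 0.0431, 0.2385]
tool_rot: [[-0.919, 0.393, -0.0], [0.393, 0.919, -0.0], [0.0, -0.0, -1.0]]
contact_force: [0.0, 1.5, -0.9]
finger_gap: 0.0428
```

```bash
python3 - <<'E'
from h import *
st(); d=cap("wrist","w38"); s=cap("scene"); crop(s,(150,130,350,280),4,"s38");
E
```

```text
t 49.6 tcp [0.5486 0.0431 0.2385] gap 0.0428 F [ 0.   1.5 -0.9]
q [-0.62  0.3   0.57  1.8  -0.18  1.09  1.18]
[[-0.919, 0.393, -0.0], [0.393, 0.919, -0.0], [0.0, -0.0, -1.0]]
```

View pics/w38.png

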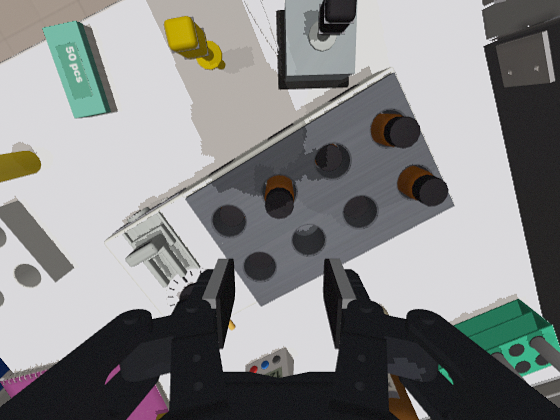

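View pics/s38.png

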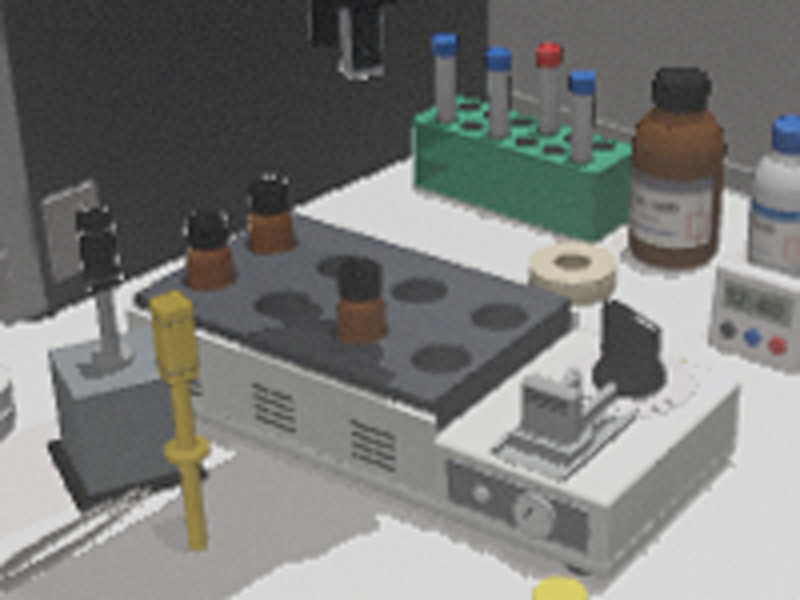

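```bash
python3 - <<'E'
from h import *
t=cap("top"); k=onz(t,(288.8,177.5),.062); print(k)
plan((k[0],k[1],.22)); 
E
```

```text
[ 0.63164302 -0.0921153   0.062     ]
shift [-0.1299 -0.0912  0.0173]
```

Call:
apply_moves:
  rows:
    - [[-0.03,-0.021,0],[0,0,0],0]
    - [[-0.03,-0.021,0],[0,0,0],0]
    - [[-0.03,-0.021,0],[0,0,0],0]
    - [[-0.03,-0.021,0],[0,0,0],0]
    - [[0,0,0],[0,0,8],0]
    - [[0,0,0],[0,0,8],0]
    - [[0,0,0],[0,0,8],0]
    - [[0,0,0],[0,0,8],0]
    - [[0,0,0],[0,0,8],0]
    - [[0,0,0],[0,0,8],0]
    - [[0,0,0],[0,0,8],0]
    - [[0,0,0],[0,0,8],0]
    - [[0,0,0],[0,0,8],0]
    - [[0,0,0],[0,0,7],0]
    - [[0,0,0],[0,0,0],0]
    - [[0,0,0],[0,0,0],0]

```text
time_s: 51.35
tcp_pos: [0.6184, -0.0864, 0.2114]
tool_rot: [[0.262, 0.964, -0.041], [0.965, -0.263, -0.007], [-0.018, -0.038, -0.999]]
contact_force: [0.5, 0.0, 0.0]
finger_gap: 0.0428
```

```bash
python3 - <<'E'
from h import *
st(); d=cap("wrist","w40"); plan((.6316,-.0921,.2),77.5); print(proj(d,(.6316,-.0921,.1)))
E
```

```text
t 51.35 tcp [ 0.6184 -0.0864  0.2114] gap 0.0428 F [0.5 0.  0. ]
q [-0.55  0.6   0.93  1.63 -0.48  1.21  0.22]
[[0.262, 0.964, -0.041], [0.965, -0.263, -0.007], [-0.018, -0.038, -0.999]]
shift [-0.0019  0.0147  0.0109] rotvec [-2.2   0.94 -2.73]
[300.61603506 208.48821269]
```

View pics/w40.png

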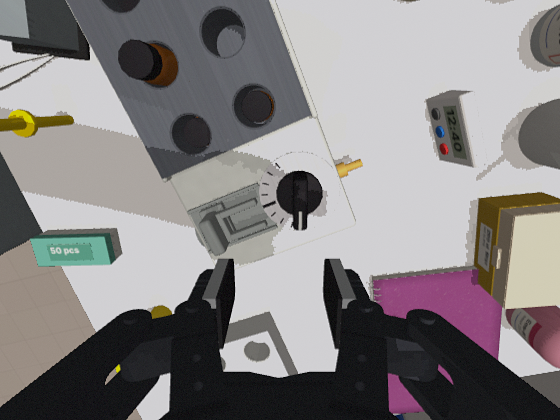

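Call:
apply_moves:
  rows:
    - [[0,0.013,0],[-2.2,0.9,0],0]
    - [[0,0,0],[0,0,0],0]
    - [[0,0,0],[0,0,0],0]
    - [[0,0,0],[0,0,0],0]

```text
time_s: 51.8
tcp_pos: [0.6301, -0.0896, 0.21]
tool_rot: [[0.256, 0.967, -0.002], [0.967, -0.256, -0.001], [-0.001, -0.002, -1.0]]
contact_force: [-0.4, -0.1, -0.1]
finger_gap: 0.0425
```

```bash
python3 - <<'E'
from h import *
st(); d=cap("wrist"); crop(d,(180,130,350,260),4.5,"w41"); plan((.6316,-.0921,.2),77.5)
E
```

```text
t 51.8 tcp [ 0.6301 -0.0896  0.21  ] gap 0.0425 F [-0.4 -0.1 -0.1]
q [-0.54  0.59  0.93  1.63 -0.5   1.18  0.24]
[[0.256, 0.967, -0.002], [0.967, -0.256, -0.001], [-0.001, -0.002, -1.0]]
shift [-0.0021  0.0021  0.01  ] rotvec [-0.12  0.08 -2.31]
```

View pics/w41.png

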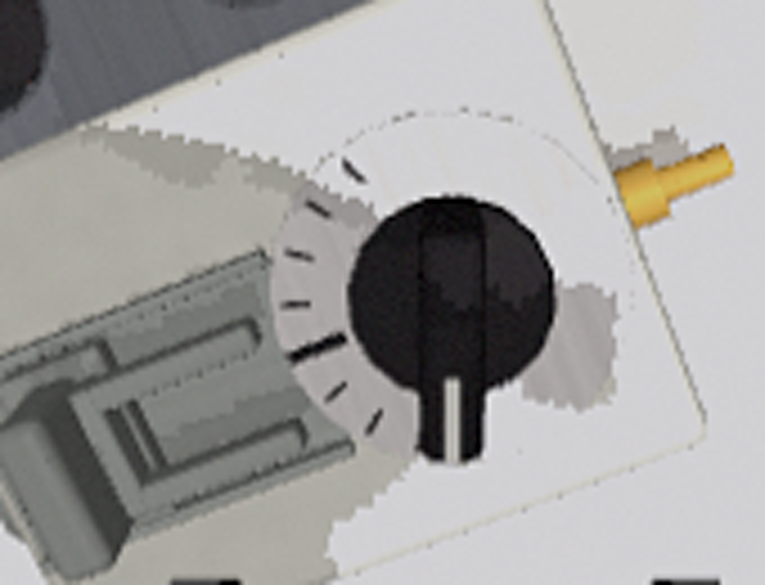

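```bash
python3 - <<'E'
from h import *
o=st(); d=cap("wrist"); C=lambda p:((p[0]+.5)/4.5-.5+180,(p[1]+.5)/4.5-.5+130)
for p,z in [((451,293),.062),((453,455),.1),((453,232),.1),((453,330),.1)]:
    w=onz(d,C(p),z); print(w.round(4),(o["tool_rot"].T@(w-o["tcp_pos"])).round(4))
k=BC+BR@np.array([0,0]); k0=onz(d,C((451,293)),.062)[:2]
print("knob in block frame",BR.T@(k0-BC))
for p,z in [((110,415),.096),((65,440),.096),((75,570),.096),((320,350),.056)]: 
    w=onz(d,C(p),z); print("tab/mark",w.round(4), (BR.T@(w[:2]-BC)).round(4))
plan((*k0,.2)); 
E
```

```text
t 51.85 tcp [ 0.6301 -0.0896  0.21  ] gap 0.0426 F [-0.2  0.7 -0. ]
q [-0.54  0.59  0.93  1.63 -0.5   1.18  0.24]
[[0.256, 0.967, -0.002], [0.967, -0.256, -0.001], [-0.001, -0.002, -1.0]]
[ 0.632  -0.0883  0.062 ] [0.0019 0.0018 0.148 ]
[ 0.6269 -0.1086  0.1   ] [-0.0191  0.002   0.11  ]
[ 0.6375 -0.0681  0.1   ] [0.0228 0.0019 0.11  ]
[ 0.633  -0.0854  0.1   ] [0.0049 0.0019 0.11  ]
knob in block frame [ 0.03547978 -0.17059983]
tab/mark [ 0.567  -0.0861  0.096 ] [-0.0286 -0.1599]
tab/mark [ 0.5573 -0.0887  0.096 ] [-0.0386 -0.1611]
tab/mark [ 0.5504 -0.1143  0.096 ] [-0.0488 -0.1856]
tab/mark [ 0.6017 -0.0947  0.056 ] [ 0.0046 -0.173 ]
shift [0.0017 0.0014 0.01  ]
```

Call:
apply_moves:
  rows:
    - [[0.001,0.0018,0.03],[-0.1,0,0],-0.3]
    - [[0,0,0.03],[0,0,0],-0.3]
    - [[0,0,0.02],[0,0,0],-0.3]
    - [[0,0,0],[0,0,0],-0.3]
    - [[0,0,0],[0,0,0],-0.3]

```text
time_s: 52.4
tcp_pos: [0.6332, -0.0886, 0.1294]
tool_rot: [[0.253, 0.967, 0.001], [0.967, -0.253, -0.001], [-0.001, 0.002, -1.0]]
contact_force: [1.3, -0.1, 1.0]
finger_gap: 0.0297
```

```bash
python3 - <<'E'
from h import *
st(); d=cap("wrist"); crop(d,(180,180,380,400),3,"w42"); plan((.632,-.0893,.11),75.2)
E
```

```text
t 52.4 tcp [ 0.6332 -0.0886  0.1294] gap 0.0297 F [ 1.3 -0.1  1. ]
q [-0.5   0.67  0.86  1.71 -0.58  1.04  0.3 ]
[[0.253, 0.967, 0.001], [0.967, -0.253, -0.001], [-0.001, 0.002, -1.0]]
shift [-0.0011 -0.0009  0.0194] rotvec [0.09 0.04 0.13]
```

View pics/w42.png

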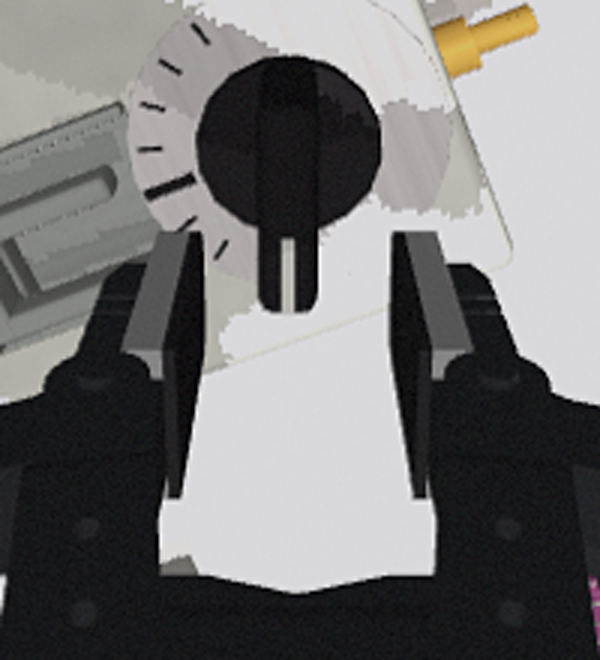

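Call:
apply_moves:
  rows:
    - [[-0.001,-0.0015,0.02],[0.1,0,0],-0.3]
    - [[0,0,0.018],[0,0,0],-0.3]
    - [[0,0,0.01],[0,0,0],-0.3]
    - [[0,0,0],[0,0,0],-0.3]
    - [[0,0,0],[0,0,0],-0.3]

```text
time_s: 52.95
tcp_pos: [0.6346, -0.0895, 0.0842]
tool_rot: [[0.252, 0.968, 0.006], [0.968, -0.252, -0.001], [0.001, 0.006, -1.0]]
contact_force: [1.5, -0.8, 0.8]
finger_gap: 0.03
```

```bash
python3 - <<'E'
from h import *
st(); d=cap("wrist"); crop(d,(180,180,380,400),3,"w43"); plan((.632,-.0893,.073),75.2)
E
```

```text
t 52.95 tcp [ 0.6346 -0.0895  0.0842] gap 0.03 F [ 1.5 -0.8  0.8]
q [-0.47  0.72  0.81  1.74 -0.63  0.96  0.34]
[[0.252, 0.968, 0.006], [0.968, -0.252, -0.001], [0.001, 0.006, -1.0]]
shift [-0.0005 -0.0026  0.0113] rotvec [ 0.37 -0.05  0.19]
```

View pics/w43.png

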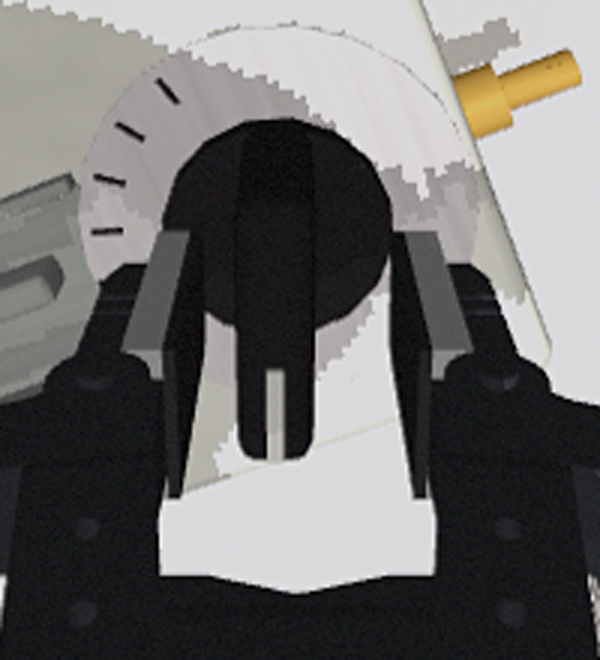

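Call:
apply_moves:
  rows:
    - [[-0.0005,-0.003,0.003],[0.4,0,0.2],-0.3]
    - [[0,0,0.004],[0,0,0],-0.3]
    - [[0,0,0],[0,0,0],-0.3]
    - [[0,0,0],[0,0,0],-0.3]

```text
time_s: 53.4
tcp_pos: [0.6322, -0.0893, 0.0783]
tool_rot: [[0.256, 0.967, 0.001], [0.967, -0.256, 0.001], [0.001, 0.001, -1.0]]
contact_force: [0.6, -0.6, 0.2]
finger_gap: 0.0305
```

```bash
python3 - <<'E'
from h import *
st(); d=cap("wrist"); crop(d,(180,180,380,400),3,"w44"); plan((.632,-.0893,.073),75.2)
E
```

```text
t 53.4 tcp [ 0.6322 -0.0893  0.0783] gap 0.0305 F [ 0.6 -0.6  0.2]
q [-0.47  0.73  0.81  1.74 -0.64  0.95  0.34]
[[0.256, 0.967, 0.001], [0.967, -0.256, 0.001], [0.001, 0.001, -1.0]]
shift [-0.     -0.0002  0.0053] rotvec [ 0.05 -0.08 -0.02]
```

View pics/w44.png

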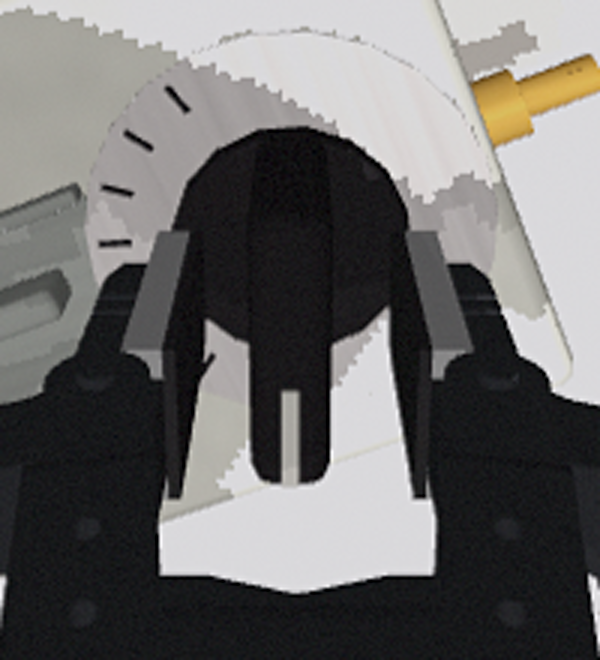

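Call:
apply_moves:
  rows:
    - [[0,-0.0008,0.003],[0,0,0],-0.3]
    - [[0,0,0],[0,0,0],-0.6]
    - [[0,0,0],[0,0,0],-1]
    - [[0,0,0],[0,0,0],-1]
    - [[0,0,0],[0,0,0],-1]
    - [[0,0,0],[0,0,0],-1]

```text
time_s: 54.05
tcp_pos: [0.6314, -0.089, 0.0755]
tool_rot: [[0.256, 0.967, 0.002], [0.967, -0.256, 0.001], [0.002, 0.001, -1.0]]
contact_force: [-0.4, -0.9, 1.2]
finger_gap: 0.0108
```

```bash
python3 - <<'E'
from h import *
st(); plan((.632,-.0893,.075),75.2)
E
```

```text
t 54.05 tcp [ 0.6314 -0.089   0.0755] gap 0.0108 F [-0.4 -0.9  1.2]
q [-0.47  0.73  0.81  1.75 -0.64  0.95  0.34]
[[0.256, 0.967, 0.002], [0.967, -0.256, 0.001], [0.002, 0.001, -1.0]]
shift [-0.0001  0.0007  0.0005] rotvec [ 0.06 -0.1  -0.03]
```

Call:
apply_moves:
  rows:
    - [[0,0,0],[0,0,4],-1]
    - [[0,0,0],[0,0,5],-1]
    - [[0,0,0],[0,0,5],-1]
    - [[0,0,0],[0,0,5],-1]
    - [[0,0,0],[0,0,5],-1]
    - [[0,0,0],[0,0,0],-1]

```text
time_s: 54.65
tcp_pos: [0.6319, -0.0894, 0.0755]
tool_rot: [[0.638, 0.77, 0.002], [0.77, -0.638, 0.001], [0.002, 0.001, -1.0]]
contact_force: [-0.7, -1.3, 1.3]
finger_gap: 0.0114
```

```bash
python3 - <<'E'
from h import *
st(); plan((.632,-.0893,.0755),7.65)
E
```

```text
t 54.65 tcp [ 0.6319 -0.0894  0.0755] gap 0.0114 F [-0.7 -1.3  1.3]
q [-0.52  0.78  0.91  1.75 -0.73  0.99 -0.02]
[[0.638, 0.77, 0.002], [0.77, -0.638, 0.001], [0.002, 0.001, -1.0]]
shift [ 0.0001  0.     -0.    ] rotvec [ 3.000e-02 -1.500e-01  4.267e+01]
```

Call:
apply_moves:
  rows:
    - [[0,0,0],[0,0,5],-1]
    - [[0,0,0],[0,0,5],-1]
    - [[0,0,0],[0,0,5],-1]
    - [[0,0,0],[0,0,5],-1]
    - [[0,0,0],[0,0,5],-1]
    - [[0,0,0],[0,0,5],-1]
    - [[0,0,0],[0,0,5],-1]
    - [[0,0,0],[0,0,4],-1]
    - [[0,0,0],[0,0,0],-1]
    - [[0,0,0],[0,0,0],-1]

```text
time_s: 55.65
tcp_pos: [0.6323, -0.0901, 0.0755]
tool_rot: [[0.98, 0.199, 0.003], [0.199, -0.98, -0.001], [0.003, 0.001, -1.0]]
contact_force: [-1.0, -0.4, 1.7]
finger_gap: 0.011
```

```bash
python3 - <<'E'
from h import *
st(); plan((.632,-.0893,.0755),7.65); d=cap("wrist","w45")
E
```

```text
t 55.65 tcp [ 0.6323 -0.0901  0.0755] gap 0.011 F [-1.  -0.4  1.7]
q [-0.59  0.86  1.07  1.75 -0.86  1.07 -0.59]
[[0.98, 0.199, 0.003], [0.199, -0.98, -0.001], [0.003, 0.001, -1.0]]
shift [-0.0002 -0.0009 -0.    ] rotvec [ 0.07 -0.16  3.81]
```

View pics/w45.png

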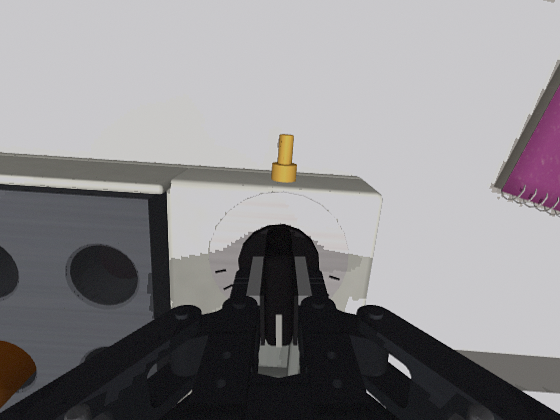

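Call:
apply_moves:
  rows:
    - [[0,0,0],[0,0,3.8],-1]
    - [[0,0,0],[0,0,0],-1]
    - [[0,0,0],[0,0,0],-1]

```text
time_s: 56.0
tcp_pos: [0.6323, -0.0902, 0.0755]
tool_rot: [[0.99, 0.139, 0.003], [0.139, -0.99, -0.0], [0.003, 0.001, -1.0]]
contact_force: [0.0, -0.0, 0.9]
finger_gap: 0.0111
```

```bash
python3 - <<'E'
from h import *
st(); plan((.632,-.0893,.0755),7.65)
E
```

```text
t 56.0 tcp [ 0.6323 -0.0902  0.0755] gap 0.0111 F [ 0.  -0.   0.9]
q [-0.6   0.87  1.08  1.75 -0.87  1.08 -0.64]
[[0.99, 0.139, 0.003], [0.139, -0.99, -0.0], [0.003, 0.001, -1.0]]
shift [-0.0002 -0.0009 -0.    ] rotvec [ 0.04 -0.18  0.31]
```

Call:
apply_moves:
  rows:
    - [[0,0,0],[0,0,0],-0.5]
    - [[0,0,0],[0,0,0],-0.3]
    - [[0,0,0],[0,0,0],-0.3]
    - [[0,0,0],[0,0,0],-0.3]
    - [[0,0,-0.015],[0,0,0],-0.3]
    - [[0,0,-0.03],[0,0,0],-0.3]
    - [[0,0,-0.04],[0,0,0],-0.3]
    - [[-0.03,0,-0.04],[0,0,0],-0.3]
    - [[-0.03,0,0],[0,0,0],-0.3]
    - [[0,0,0],[0,0,0],-0.3]
    - [[0,0,0],[0,0,0],-0.3]

```text
time_s: 57.1
tcp_pos: [0.5719, -0.1004, 0.2097]
tool_rot: [[0.99, 0.143, 0.006], [0.143, -0.99, -0.0], [0.006, 0.001, -1.0]]
contact_force: [-0.0, 0.8, -0.7]
finger_gap: 0.0298
```

```bash
python3 - <<'E'
from h import *
st(); d=cap("wrist","w46"); crop(d,(180,180,380,400),3,"w46c")
E
```

```text
t 57.1 tcp [ 0.5719 -0.1004  0.2097] gap 0.0298 F [-0.   0.8 -0.7]
q [-0.74  0.66  1.28  1.79 -0.68  1.22 -0.69]
[[0.99, 0.143, 0.006], [0.143, -0.99, -0.0], [0.006, 0.001, -1.0]]
```

View pics/w46.png

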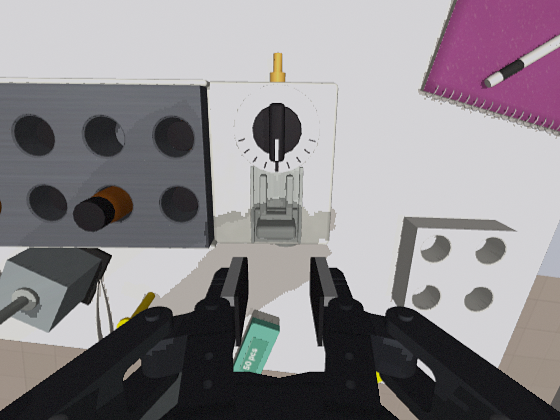

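View pics/w46c.png

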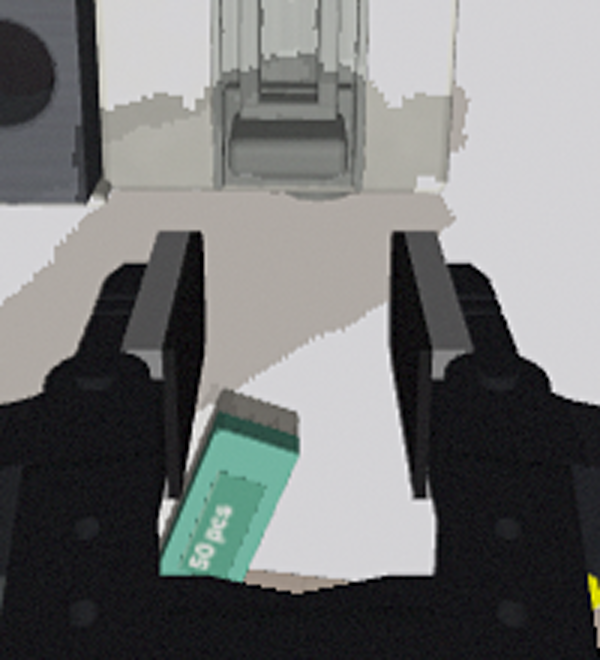

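```bash
python3 - <<'E'
from h import *
d=cap("wrist"); crop(d,(225,80,345,255),4.5,"w47")
E
```

```text
(no output)
```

View pics/w47.png

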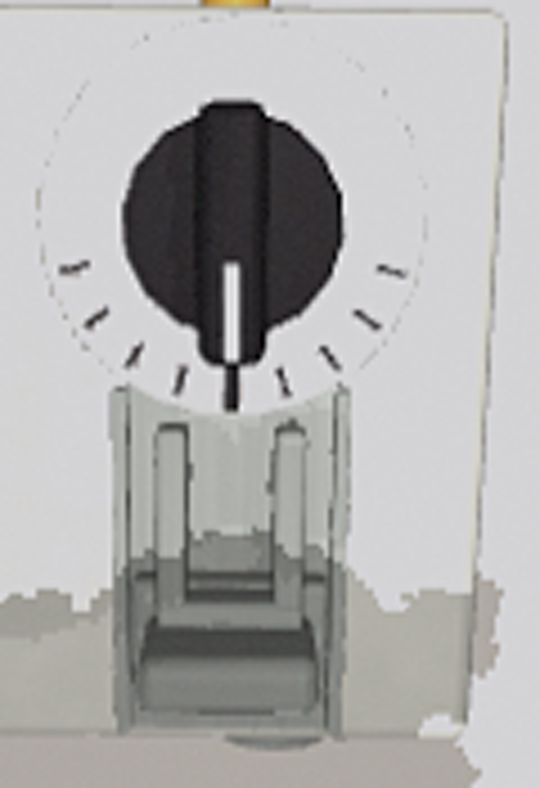

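```bash
python3 - <<'E'
from h import *
d=cap("wrist"); C=lambda p:((p[0]+.5)/4.5-.5+225,(p[1]+.5)/4.5-.5+80)
for n,p,z in [("tabrear",(230,655),.096),("tabfront",(230,710),.096),("tabL",(142,680),.096),("tabR",(317,680),.096),("caseedge",(230,735),.056),("knob",(233,215),.062),("wingtip",(233,362),.1),("wingback",(233,103),.1),("mark",(232,405),.056)]:
    w=onz(d,C(p),z); print(n,w.round(4),(BR.T@(w[:2]-BC)).round(4))
for bx in (-.085,-.075): 
    t=BC+BR@[bx,-.1718]; print(bx,t.round(4)); plan((*t,.2),97.65)
E
```

```text
tabrear [ 0.557  -0.0998  0.096 ] [-0.0404 -0.172 ]
tabfront [ 0.5462 -0.1013  0.096 ] [-0.0513 -0.1721]
tabL [ 0.5498 -0.0842  0.096 ] [-0.0455 -0.1557]
tabR [ 0.5544 -0.1165  0.096 ] [-0.0452 -0.1882]
caseedge [ 0.5246 -0.104   0.056 ] [-0.073  -0.1719]
knob [ 0.6336 -0.0892  0.062 ] [ 0.037  -0.1718]
wingtip [ 0.6112 -0.0926  0.1   ] [ 0.0143 -0.1722]
wingback [ 0.653  -0.0867  0.1   ] [ 0.0565 -0.1719]
mark [ 0.5963 -0.0943  0.056 ] [-0.0007 -0.1718]
-0.085 [ 0.5127 -0.1055]
shift [-0.0594 -0.0033  0.0082] rotvec [ 2.200e-01 -7.000e-02 -8.941e+01]
-0.075 [ 0.5226 -0.1042]
shift [-0.0494 -0.0032  0.0082] rotvec [ 2.200e-01 -7.000e-02 -8.941e+01]
```

Call:
apply_moves:
  rows:
    - [[0,0,0],[0,0,-8],-1]
    - [[0,0,0],[0,0,-8],-1]
    - [[0,0,0],[0,0,-8],-1]
    - [[0,0,0],[0,0,-8],-1]
    - [[0,0,0],[0,0,-8],-1]
    - [[0,0,0],[0,0,-8],-1]
    - [[0,0,0],[0,0,-8],-1]
    - [[0,0,0],[0,0,-8],-1]
    - [[0,0,0],[0,0,-8],-1]
    - [[0,0,0],[0,0,-8],-1]
    - [[0,0,0],[0,0,-8],-1]
    - [[0,0,0],[0,0,0],-1]
    - [[0,0,0],[0,0,0],-1]

```text
time_s: 58.55
tcp_pos: [0.577, -0.0982, 0.2009]
tool_rot: [[-0.172, 0.985, -0.009], [0.985, 0.172, -0.01], [-0.008, -0.01, -1.0]]
contact_force: [-0.4, -0.7, -0.4]
finger_gap: -0.0001
```

```bash
python3 - <<'E'
from h import *
st();t=BC+BR@[-.088,-.1718]; plan((*t,.2),97.65)
E
```

```text
t 58.55 tcp [ 0.577  -0.0982  0.2009] gap -0.0001 F [-0.4 -0.7 -0.4]
q [-0.53  0.48  0.85  1.77 -0.39  1.08  0.62]
[[-0.172, 0.985, -0.009], [0.985, 0.172, -0.01], [-0.008, -0.01, -1.0]]
shift [ 0.004  -0.0676  0.0016] rotvec [-0.59  0.48  2.24]
```

Call:
apply_moves:
  rows:
    - [[0.001,-0.034,0],[-0.6,0.5,2.2],-1]
    - [[0.001,-0.034,0],[0,0,0],-1]
    - [[0,0,0.03],[0,0,0],-1]
    - [[0,0,0.03],[0,0,0],-1]
    - [[0,0,0],[0,0,0],-1]
    - [[0,0,0],[0,0,0],-1]

```text
time_s: 59.15
tcp_pos: [0.5091, -0.107, 0.1398]
tool_rot: [[-0.111, 0.994, 0.001], [0.994, 0.111, -0.002], [-0.002, 0.0, -1.0]]
contact_force: [0.4, -1.0, 0.6]
finger_gap: -0.0002
```

```bash
python3 - <<'E'
from h import *
st();t=BC+BR@[-.088,-.1718]; plan((*t,.075),97.65); cap("wrist","w48")
E
```

```text
t 59.15 tcp [ 0.5091 -0.107   0.1398] gap -0.0002 F [ 0.4 -1.   0.6]
q [-0.54  0.44  0.85  1.99 -0.42  0.89  0.65]
[[-0.111, 0.994, 0.001], [0.994, 0.111, -0.002], [-0.002, 0.0, -1.0]]
shift [0.0012 0.0007 0.0648] rotvec [ 0.02  0.1  -1.27]
```

View pics/w48.png

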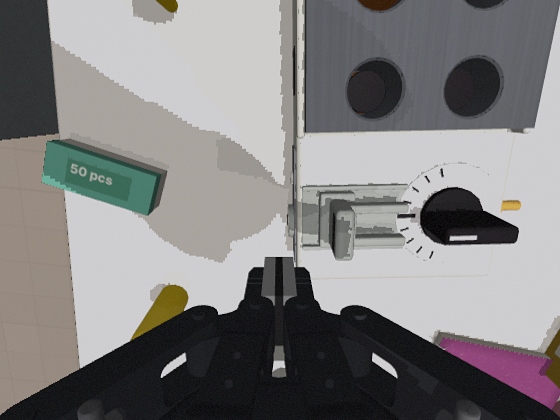

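Call:
apply_moves:
  rows:
    - [[0.001,0,0.025],[0,0,-1.2],-1]
    - [[0,0,0.025],[0,0,0],-1]
    - [[0,0,0.012],[0,0,0],-1]
    - [[0,0,0],[0,0,0],-1]
    - [[0,0,0],[0,0,0],-1]

```text
time_s: 59.7
tcp_pos: [0.5148, -0.1067, 0.0817]
tool_rot: [[-0.131, 0.991, 0.009], [0.991, 0.131, -0.003], [-0.004, 0.009, -1.0]]
contact_force: [-0.3, 0.5, 0.0]
finger_gap: 0.0002
```

```bash
cat >> h.py <<'E'
def blk():
    o=bot.get_obs(); print("blk",(BR.T@(o["tcp_pos"][:2]-BC)).round(4))
E
python3 - <<'E'
from h import *
st();blk();t=BC+BR@[-.07,-.1718]; plan((*t,.075),97.65); cap("wrist","w49")
E
```

```text
t 59.7 tcp [ 0.5148 -0.1067  0.0817] gap 0.0002 F [-0.3  0.5  0. ]
q [-0.46  0.53  0.76  2.03 -0.52  0.78  0.74]
[[-0.131, 0.991, 0.009], [0.991, 0.131, -0.003], [-0.004, 0.009, -1.0]]
blk [-0.0831 -0.1733]
shift [0.0015 0.0131 0.0068] rotvec [ 0.5   0.21 -0.14]
```

View pics/w49.png

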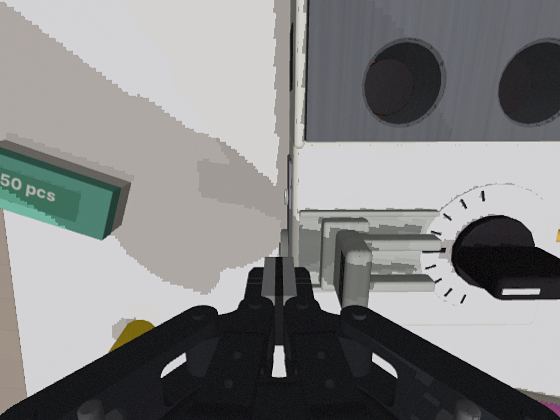

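Call:
apply_moves:
  rows:
    - [[0.0015,0,0.006],[0.5,0.2,0],-1]
    - [[0,0.006,0],[0,0,0],-1]
    - [[0,0.006,0],[0,0,0],-1]
    - [[0,0.005,0],[0,0,0],-1]
    - [[0,0,0],[0,0,0],-1]

```text
time_s: 60.25
tcp_pos: [0.5345, -0.1026, 0.0778]
tool_rot: [[-0.131, 0.991, 0.003], [0.991, 0.131, 0.0], [-0.0, 0.003, -1.0]]
contact_force: [0.0, -0.8, -0.0]
finger_gap: -0.0
```

```bash
python3 - <<'E'
from h import *
st();blk(); cap("wrist","w50"); t=BC+BR@[-.03,-.1718]; plan((*t,.075),97.65)
E
```

```text
t 60.25 tcp [ 0.5345 -0.1026  0.0778] gap -0.0 F [ 0.  -0.8 -0. ]
q [-0.45  0.56  0.75  1.98 -0.53  0.8   0.73]
[[-0.131, 0.991, 0.003], [0.991, 0.131, 0.0], [-0.0, 0.003, -1.0]]
blk [-0.063  -0.1718]
shift [0.0001 0.0332 0.0029] rotvec [ 0.16  0.   -0.13]
```

View pics/w50.png

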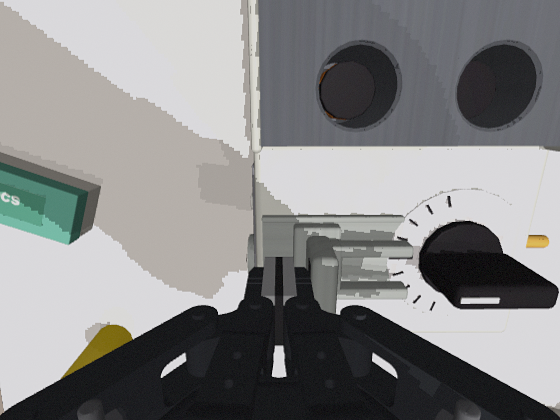

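Call:
apply_moves:
  rows:
    - [[0,0.005,0.001],[0,0,0],-1]
    - [[0,0.005,0],[0,0,0],-1]
    - [[0,0.005,0],[0,0,0],-1]
    - [[0,0.005,0],[0,0,0],-1]
    - [[0,0,0],[0,0,0],-1]

```text
time_s: 60.8
tcp_pos: [0.5551, -0.1, 0.0767]
tool_rot: [[-0.13, 0.991, 0.002], [0.991, 0.13, 0.001], [0.0, 0.002, -1.0]]
contact_force: [-0.3, -0.7, 0.4]
finger_gap: 0.0001
```

```bash
python3 - <<'E'
from h import *
st();blk(); cap("wrist","w51"); t=BC+BR@[-.03,-.1718]; plan((*t,.075),97.65)
E
```

```text
t 60.8 tcp [ 0.5551 -0.1     0.0767] gap 0.0001 F [-0.3 -0.7  0.4]
q [-0.44  0.59  0.74  1.93 -0.54  0.83  0.72]
[[-0.13, 0.991, 0.002], [0.991, 0.13, 0.001], [0.0, 0.002, -1.0]]
blk [-0.0422 -0.172 ]
shift [0.0003 0.0125 0.0017] rotvec [ 0.09 -0.03 -0.17]
```

View pics/w51.png

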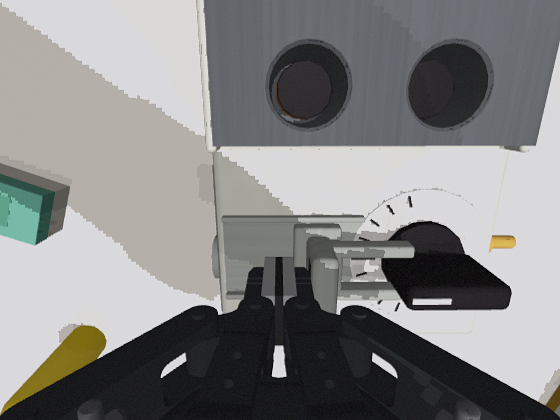

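Call:
apply_moves:
  rows:
    - [[0,0.004,0],[0,0,0],-1]
    - [[0,0.004,0],[0,0,0],-1]
    - [[0,0.003,0],[0,0,0],-1]
    - [[0,0,0],[0,0,0],-1]

```text
time_s: 61.25
tcp_pos: [0.5617, -0.0993, 0.0764]
tool_rot: [[-0.129, 0.992, -0.008], [0.992, 0.129, 0.002], [0.003, -0.007, -1.0]]
contact_force: [-0.6, -0.1, 1.0]
finger_gap: 0.0003
```

```bash
python3 - <<'E'
from h import *
st();blk()
E
```

```text
t 61.25 tcp [ 0.5617 -0.0993  0.0764] gap 0.0003 F [-0.6 -0.1  1. ]
q [-0.44  0.61  0.74  1.91 -0.54  0.85  0.71]
[[-0.129, 0.992, -0.008], [0.992, 0.129, 0.002], [0.003, -0.007, -1.0]]
blk [-0.0357 -0.1722]
```

Call:
apply_moves:
  rows:
    - [[0,0.003,0],[0,0,0],-1]
    - [[0,0.003,0],[0,0,0],-1]
    - [[0,0,0],[0,0,0],-1]

```text
time_s: 61.55
tcp_pos: [0.5614, -0.0994, 0.0761]
tool_rot: [[-0.126, 0.992, -0.02], [0.992, 0.126, 0.005], [0.007, -0.019, -1.0]]
contact_force: [0.4, -0.1, -0.2]
finger_gap: -0.0
```

```bash
python3 - <<'E'
from h import *
st();blk(); cap("wrist","w52"); s=cap("scene"); crop(s,(240,180,350,280),7,"s52")
E
```

```text
t 61.55 tcp [ 0.5614 -0.0994  0.0761] gap -0.0 F [ 0.4 -0.1 -0.2]
q [-0.44  0.61  0.74  1.9  -0.54  0.86  0.71]
[[-0.126, 0.992, -0.02], [0.992, 0.126, 0.005], [0.007, -0.019, -1.0]]
blk [-0.0359 -0.1723]
```

View pics/w52.png

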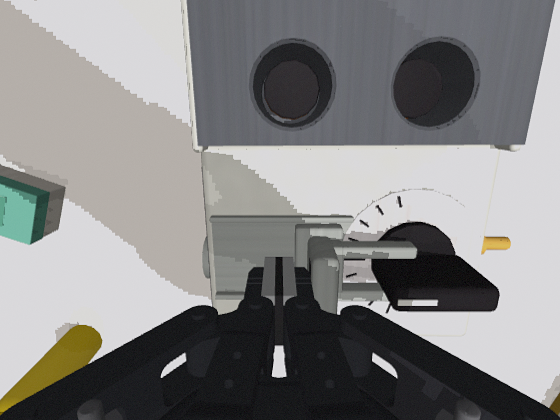

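View pics/s52.png

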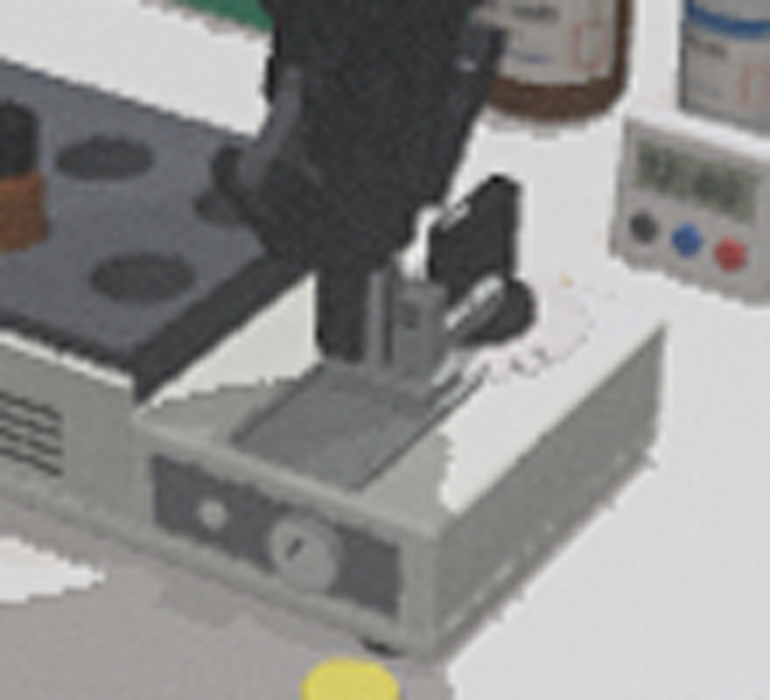

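Call:
apply_moves:
  rows:
    - [[0,-0.01,0],[-1,0,0],-1]
    - [[0,-0.02,0],[0,0,0],-1]
    - [[0,0,-0.04],[0,0,0],-1]
    - [[0,0,-0.04],[0,0,0],-1]
    - [[0,0,-0.04],[0,0,0],-1]
    - [[0,0,0],[0,0,0],-1]
    - [[0,0,0],[0,0,0],-1]

```text
time_s: 62.35
tcp_pos: [0.5371, -0.1027, 0.2007]
tool_rot: [[-0.129, 0.992, 0.009], [0.992, 0.129, 0.005], [0.004, 0.01, -1.0]]
contact_force: [0.3, -0.1, -1.1]
finger_gap: 0.0002
```

```bash
python3 - <<'E'
from h import *
st();blk(); d=cap("wrist","w53"); crop(d,(260,150,480,300),3.6,"w53c")
E
```

```text
t 62.35 tcp [ 0.5371 -0.1027  0.2007] gap 0.0002 F [ 0.3 -0.1 -1.1]
q [-0.57  0.4   0.89  1.87 -0.37  1.03  0.6 ]
[[-0.129, 0.992, 0.009], [0.992, 0.129, 0.005], [0.004, 0.01, -1.0]]
blk [-0.0605 -0.1723]
```

View pics/w53c.png

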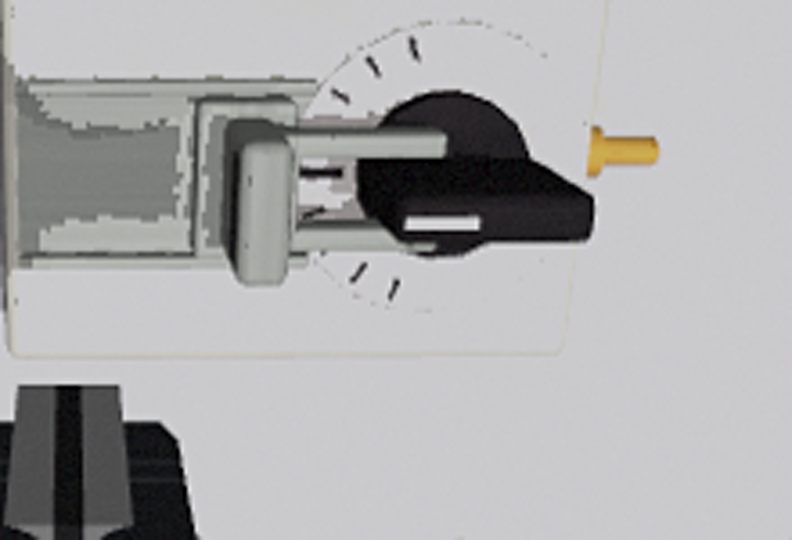

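```bash
python3 - <<'E'
from h import *
d=cap("wrist"); C=lambda p:((p[0]+.5)/3.6-.5+260,(p[1]+.5)/3.6-.5+150)
for n,p,z in [("tabfront",(242,210),.096),("tabrear",(291,210),.096),("knobL",(358,190),.063),("wingfront",(402,222),.1),("wingback",(592,222),.1),("case front",(12,220),.056),("casefront2",(10,350),.056)]:
    w=onz(d,C(p),z); print(n,(BR.T@(w[:2]-BC)).round(4))
E
```

```text
tabfront [-0.02   -0.1708]
tabrear [-0.0091 -0.1708]
knobL [ 0.0142 -0.1757]
wingfront [ 0.0145 -0.1726]
wingback [ 0.0562 -0.1729]
case front [-0.0724 -0.1849]
casefront2 [-0.0737 -0.221 ]
```

Call:
apply_moves:
  rows:
    - [[0,-0.01,0.03],[0.5,0.3,0],-1]
    - [[0,0,0.04],[0,0,0],-1]
    - [[0,0,0.04],[0,0,0],-1]
    - [[0,0,0.01],[0,0,0],-1]
    - [[0,0,0],[0,0,0],-1]
    - [[0,0,0],[0,0,0],-1]

```text
time_s: 63.05
tcp_pos: [0.5263, -0.1037, 0.0733]
tool_rot: [[-0.128, 0.992, -0.005], [0.992, 0.128, 0.007], [0.008, -0.004, -1.0]]
contact_force: [1.1, -0.5, 0.4]
finger_gap: 0.0003
```

```bash
python3 - <<'E'
from h import *
st();blk(); t=BC+BR@[-.038,-.1718]; plan((*t,.076),97.65)
E
```

```text
t 63.05 tcp [ 0.5263 -0.1037  0.0733] gap 0.0003 F [ 1.1 -0.5  0.4]
q [-0.45  0.56  0.75  1.99 -0.54  0.8   0.75]
[[-0.128, 0.992, -0.005], [0.992, 0.128, 0.007], [0.008, -0.004, -1.0]]
blk [-0.0713 -0.1719]
shift [ 0.0003  0.0333 -0.0029] rotvec [-0.24 -0.44 -0.3 ]
```

Call:
apply_moves:
  rows:
    - [[0,0.012,-0.002],[-0.2,-0.4,0],-1]
    - [[0,0.012,0],[0,0,0],-1]
    - [[0,0.007,0],[0,0,0],-1]
    - [[0,0,0],[0,0,0],-1]

```text
time_s: 63.45
tcp_pos: [0.5622, -0.0997, 0.0796]
tool_rot: [[-0.129, 0.992, 0.005], [0.992, 0.129, -0.0], [-0.001, 0.005, -1.0]]
contact_force: [-2.6, -1.2, -2.2]
finger_gap: 0.0002
```

```bash
python3 - <<'E'
from h import *
st();blk(); t=BC+BR@[-.038,-.1718]; plan((*t,.076),97.65)
E
```

```text
t 63.45 tcp [ 0.5622 -0.0997  0.0796] gap 0.0002 F [-2.6 -1.2 -2.2]
q [-0.45  0.6   0.75  1.91 -0.54  0.84  0.72]
[[-0.129, 0.992, 0.005], [0.992, 0.129, -0.0], [-0.001, 0.005, -1.0]]
blk [-0.0352 -0.1726]
shift [ 0.0008 -0.0028  0.0035] rotvec [ 0.28  0.04 -0.25]
```

Call:
apply_moves:
  rows:
    - [[0,0.006,0],[0,0,0],-1]
    - [[0,0.008,0],[0,0,0],-1]
    - [[0,0.01,0],[0,0,0],-1]

```text
time_s: 63.75
tcp_pos: [0.5635, -0.0998, 0.0786]
tool_rot: [[-0.122, 0.992, -0.037], [0.992, 0.123, 0.008], [0.012, -0.036, -0.999]]
contact_force: [-41.5, 0.1, 39.3]
finger_gap: -0.0001
```

```bash
python3 - <<'E'
from h import *
st();blk(); print(bot.get_obs()["effort"].round(1))
E
```

```text
t 63.75 tcp [ 0.5635 -0.0998  0.0786] gap -0.0001 F [-41.5   0.1  39.3]
q [-0.44  0.63  0.75  1.87 -0.54  0.9   0.7 ]
[[-0.122, 0.992, -0.037], [0.992, 0.123, 0.008], [0.012, -0.036, -0.999]]
blk [-0.0339 -0.1729]
[ -4.2 -45.    6.3 -35.6  -5.8 -11.9   0. ]
```

Call:
apply_moves:
  rows:
    - [[0,-0.01,0],[-2,0,0],-1]
    - [[0,-0.015,0],[0,0,0],-1]
    - [[0,-0.01,-0.03],[0,0,0],-1]
    - [[0,0,-0.04],[0,0,0],-1]
    - [[0,0,-0.04],[0,0,0],-1]
    - [[0,0,-0.03],[0,0,0],-1]
    - [[0,0,0],[0,0,0],-1]
    - [[0,0,0],[0,0,0],-1]

```text
time_s: 64.55
tcp_pos: [0.5259, -0.1076, 0.2256]
tool_rot: [[-0.118, 0.993, -0.004], [0.993, 0.118, 0.015], [0.015, -0.002, -1.0]]
contact_force: [-0.3, -0.0, -0.4]
finger_gap: -0.0006
```

```bash
python3 - <<'E'
from h import *
st();blk(); d=cap("wrist","w54"); crop(d,(260,150,480,300),3.6,"w54c"); s=cap("scene","s54"); cap("top","t54")
E
```

```text
t 64.55 tcp [ 0.5259 -0.1076  0.2256] gap -0.0006 F [-0.3 -0.  -0.4]
q [-0.59  0.36  0.92  1.86 -0.34  1.09  0.58]
[[-0.118, 0.993, -0.004], [0.993, 0.118, 0.015], [0.015, -0.002, -1.0]]
blk [-0.0722 -0.1757]
```

View pics/w54c.png

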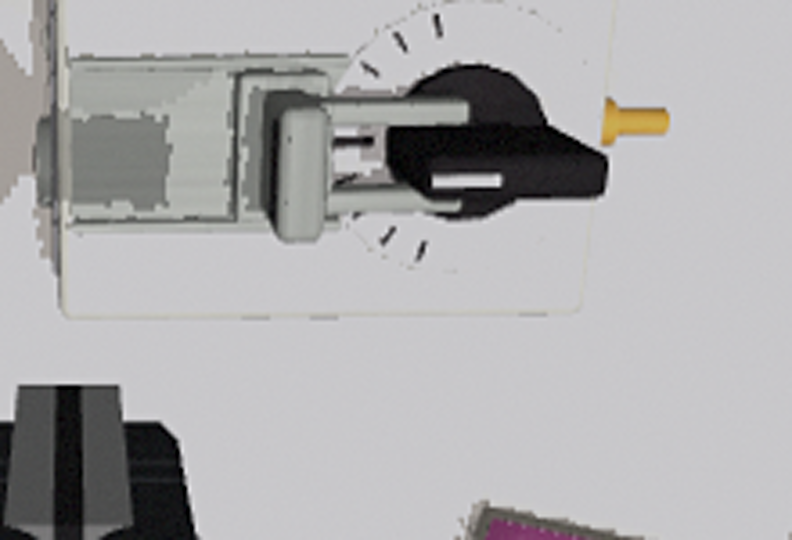

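View pics/s54.png

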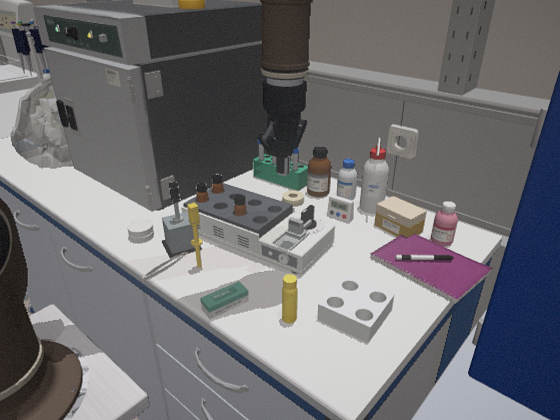

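View pics/t54.png

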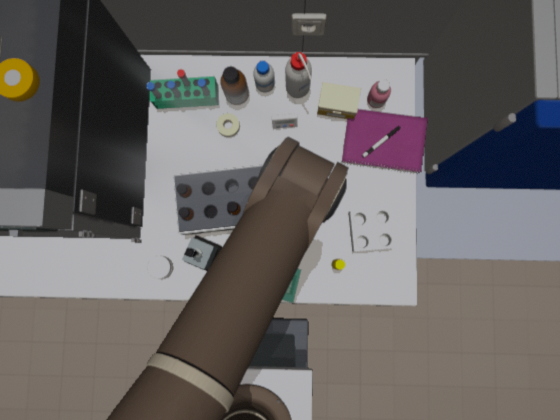

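```bash
python3 - <<'E'
from h import *
d=cap("wrist"); C=lambda p:((p[0]+.5)/3.6-.5+260,(p[1]+.5)/3.6-.5+150)
for n,p,z in [("tabfront",(280,175),.096),("tabrear",(329,175),.096),("wingfront",(430,185),.1),("wingback",(606,185),.1),("case front",(62,250),.056),("prong end",(469,112),.08),("skirt R",(545,135),.06)]:
    w=onz(d,C(p),z); print(n,(BR.T@(w[:2]-BC)).round(4))
E
```

```text
tabfront [-0.0219 -0.171 ]
tabrear [-0.0102 -0.1712]
wingfront [ 0.0128 -0.173 ]
wingback [ 0.0543 -0.1736]
case front [-0.075  -0.2019]
prong end [ 0.0274 -0.1596]
skirt R [ 0.055  -0.1702]
```

Call:
apply_moves:
  rows:
    - [[0,0,0],[-0.5,0.5,-8],-1]
    - [[0,0,0],[0,0,-8],-1]
    - [[0,0,0],[0,0,-8],-1]
    - [[0,0,0],[0,0,-8],-1]
    - [[0,0,0],[0,0,-8],-1]
    - [[0,0,0],[0,0,-8],-1]
    - [[0,0,0],[0,0,-8],-1]
    - [[0,0,0],[0,0,-8],-1]
    - [[0,0,0],[0,0,-8],-1]
    - [[0,0,0],[0,0,-8],-1]
    - [[0,0,0],[0,0,-8],-1]
    - [[0,0,0],[0,0,0],-1]
    - [[0,0,0],[0,0,0],-1]

```text
time_s: 66.05
tcp_pos: [0.5178, -0.1067, 0.209]
tool_rot: [[-0.99, -0.138, -0.027], [-0.139, 0.99, 0.023], [0.024, 0.026, -0.999]]
contact_force: [-0.8, 0.3, -0.4]
finger_gap: 0.0
```

```bash
python3 - <<'E'
from h import *
st();blk();t=BC+BR@[-.065,-.1718]; plan((*t,.11),187.65); d=cap("wrist","w55")
E
```

```text
t 66.05 tcp [ 0.5178 -0.1067  0.209 ] gap 0.0 F [-0.8  0.3 -0.4]
q [-0.31  0.31  0.55  1.86 -0.2   1.06  2.03]
[[-0.99, -0.138, -0.027], [-0.139, 0.99, 0.023], [0.024, 0.026, -0.999]]
blk [-0.0802 -0.1737]
shift [-0.0175 -0.0008  0.0986] rotvec [ 1.5  -1.37  0.31]
```

View pics/w55.png

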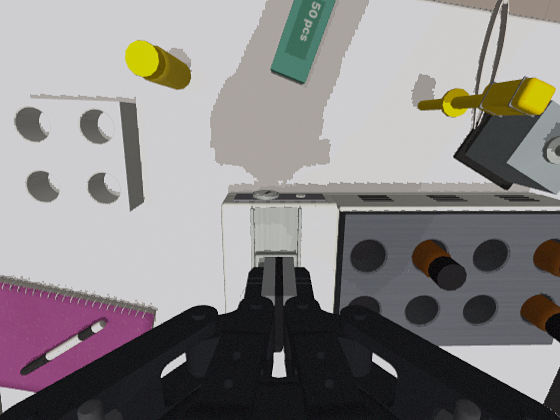

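Call:
apply_moves:
  rows:
    - [[-0.01,0.002,0.03],[1.5,-1.4,0.3],-1]
    - [[-0.007,0,0.03],[0,0,0],-1]
    - [[0,0,0.03],[0,0,0],-1]
    - [[0,0,0.025],[0,0,0],-1]
    - [[0,0,0],[0,0,0],-1]
    - [[0,0,0],[0,0,0],-1]

```text
time_s: 66.7
tcp_pos: [0.5352, -0.1018, 0.0903]
tool_rot: [[-0.993, -0.116, 0.003], [-0.116, 0.993, -0.002], [-0.002, -0.002, -1.0]]
contact_force: [0.0, 0.2, 0.4]
finger_gap: 0.0002
```

```bash
python3 - <<'E'
from h import *
st();blk();t=BC+BR@[-.045,-.1718]; plan((*t,.078),187.65)
E
```

```text
t 66.7 tcp [ 0.5352 -0.1018  0.0903] gap 0.0002 F [0.  0.2 0.4]
q [-0.27  0.48  0.49  1.96 -0.31  0.78  2.07]
[[-0.993, -0.116, 0.003], [-0.116, 0.993, -0.002], [-0.002, -0.002, -1.0]]
blk [-0.0622 -0.1711]
shift [-0.0172 -0.0003  0.0124] rotvec [-0.14  0.13 -0.98]
```

Call:
apply_moves:
  rows:
    - [[0,0,0.012],[0,0,-0.9],-1]
    - [[-0.006,0,0],[0,0,0],-1]
    - [[-0.006,0,0],[0,0,0],-1]
    - [[-0.005,0,0],[0,0,0],-1]
    - [[0,0,0],[0,0,0],-1]

```text
time_s: 67.2
tcp_pos: [0.5566, -0.0996, 0.0816]
tool_rot: [[-0.991, -0.131, 0.009], [-0.131, 0.991, -0.002], [-0.009, -0.003, -1.0]]
contact_force: [-0.2, 0.5, -0.3]
finger_gap: -0.0003
```

```bash
python3 - <<'E'
from h import *
st();blk();t=BC+BR@[-.033,-.1718]; plan((*t,.078),187.65); cap("wrist","w56")
E
```

```text
t 67.2 tcp [ 0.5566 -0.0996  0.0816] gap -0.0003 F [-0.2  0.5 -0.3]
q [-0.26  0.51  0.47  1.92 -0.32  0.77  2.09]
[[-0.991, -0.131, 0.009], [-0.131, 0.991, -0.002], [-0.009, -0.003, -1.0]]
blk [-0.0408 -0.1718]
shift [-0.0077  0.      0.0037] rotvec [-0.19  0.51 -0.11]
```

View pics/w56.png

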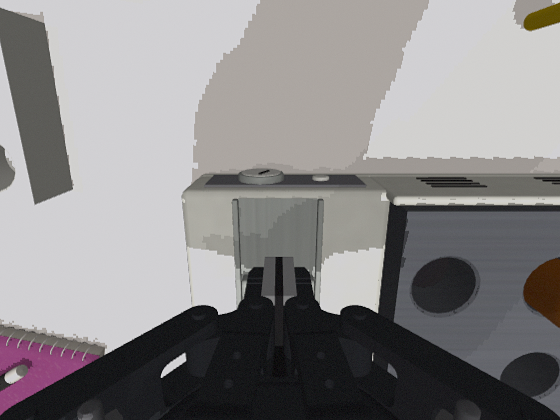

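Push gently in small steps.

Call:
apply_moves:
  rows:
    - [[-0.004,0,0.003],[0,0.5,0],-1]
    - [[-0.004,0,0],[0,0,0],-1]
    - [[0,0,0],[0,0,0],-1]

```text
time_s: 67.55
tcp_pos: [0.5644, -0.0987, 0.0786]
tool_rot: [[-0.991, -0.131, -0.001], [-0.131, 0.991, -0.003], [0.001, -0.003, -1.0]]
contact_force: [0.6, -0.3, 0.8]
finger_gap: 0.0001
```

```bash
python3 - <<'E'
from h import *
st();blk()
E
```

```text
t 67.55 tcp [ 0.5644 -0.0987  0.0786] gap 0.0001 F [ 0.6 -0.3  0.8]
q [-0.26  0.53  0.47  1.89 -0.32  0.79  2.08]
[[-0.991, -0.131, -0.001], [-0.131, 0.991, -0.003], [0.001, -0.003, -1.0]]
blk [-0.0328 -0.1719]
```

Call:
apply_moves:
  rows:
    - [[-0.003,0,0],[0,0,0],-1]
    - [[-0.003,0,0],[0,0,0],-1]

```text
time_s: 67.75
tcp_pos: [0.5647, -0.0987, 0.0779]
tool_rot: [[-0.992, -0.129, -0.012], [-0.129, 0.992, -0.002], [0.012, -0.0, -1.0]]
contact_force: [-12.1, -1.0, 9.5]
finger_gap: -0.0003
```

```bash
python3 - <<'E'
from h import *
st();blk()
E
```

```text
t 67.75 tcp [ 0.5647 -0.0987  0.0779] gap -0.0003 F [-12.1  -1.    9.5]
q [-0.26  0.54  0.47  1.88 -0.32  0.8   2.08]
[[-0.992, -0.129, -0.012], [-0.129, 0.992, -0.002], [0.012, -0.0, -1.0]]
blk [-0.0325 -0.172 ]
```

Call:
apply_moves:
  rows:
    - [[0.01,0,0],[0,0.7,0],-1]
    - [[0.015,0,0],[0,0,0],-1]
    - [[0.02,0,-0.03],[0,0,0],-1]
    - [[0.02,0,-0.04],[0,0,0],-1]
    - [[0.03,0,-0.04],[0,0,0],-1]
    - [[0.03,0,-0.04],[0,0,0],-1]
    - [[0,0,0],[0,0,0],-1]
    - [[0,0,0],[0,0,0],-1]

```text
time_s: 68.55
tcp_pos: [0.4397, -0.1151, 0.2339]
tool_rot: [[-0.991, -0.129, -0.026], [-0.129, 0.992, -0.003], [0.026, 0.001, -1.0]]
contact_force: [-1.2, 1.0, -0.6]
finger_gap: 0.0002
```

```bash
python3 - <<'E'
from h import *
st();blk(); d=cap("wrist","w57"); t=cap("top"); s=cap("scene"); crop(t,(165,150,325,285),5,"t57"); crop(s,(150,150,350,280),4,"s57")
E
```

```text
t 68.55 tcp [ 0.4397 -0.1151  0.2339] gap 0.0002 F [-1.2  1.  -0.6]
q [-0.39  0.13  0.6   2.   -0.07  1.06  1.94]
[[-0.991, -0.129, -0.026], [-0.129, 0.992, -0.003], [0.026, 0.001, -1.0]]
blk [-0.1587 -0.1716]
```

View pics/w57.png

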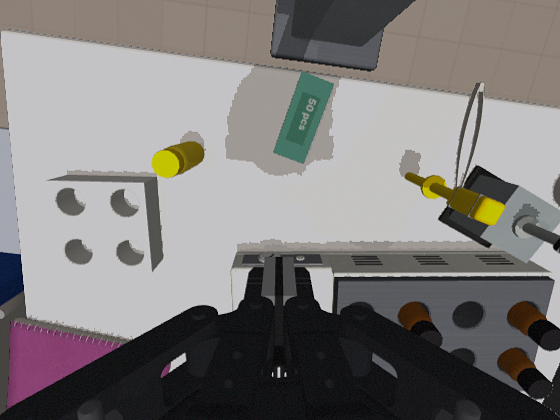

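View pics/t57.png

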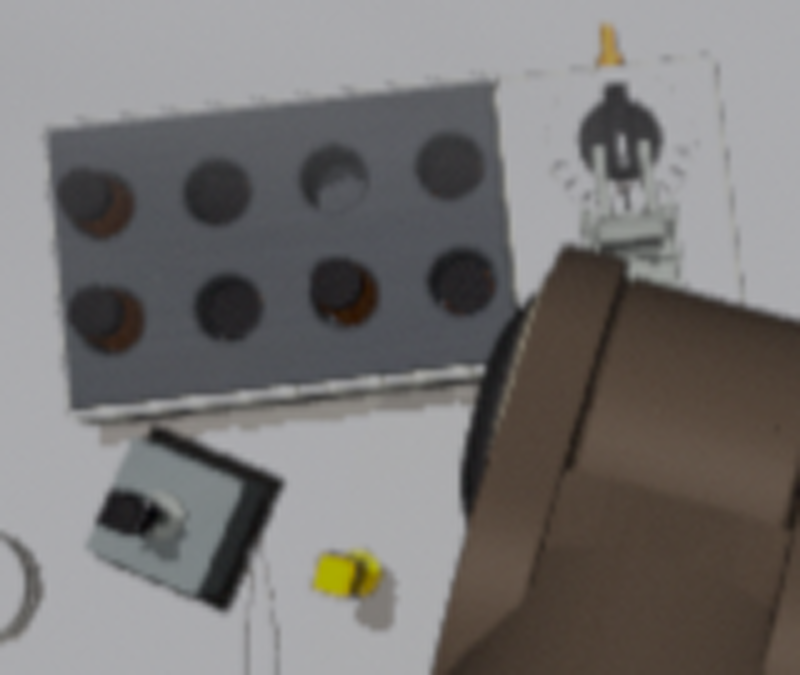

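View pics/s57.png

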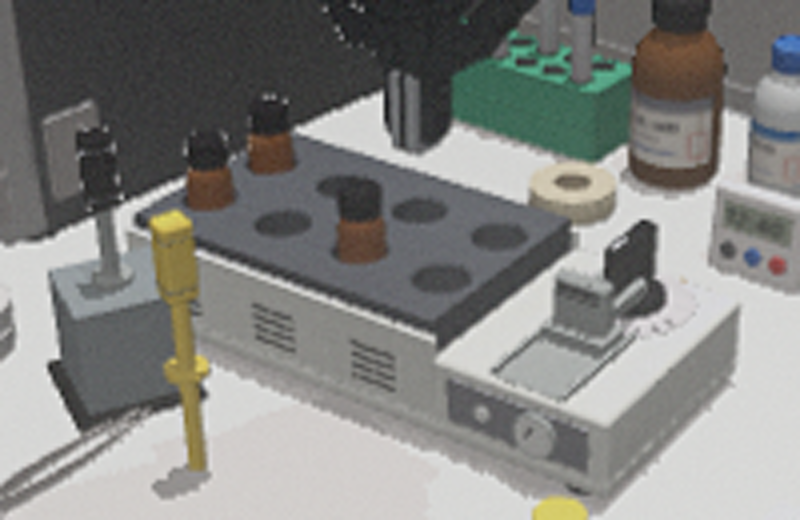

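```bash
python3 - <<'E'
from h import *
t=cap("top")
a=cv2.cvtColor(cv2.imread("pics/top0.png"),cv2.COLOR_BGR2GRAY).astype(float); b=cv2.cvtColor(t["image"],cv2.COLOR_RGB2GRAY).astype(float)
import numpy as np
# intensity profile along the lock axis (block frame x) at tab-top height, averaged over its width
for z in (.096,):
    xs=np.arange(-.065,.0301,.001); out=[]
    for im in (a,b):
        prof=[]
        for x in xs:
            v=[]
            for y in np.arange(-.184,-.160,.002):
                w=BC+BR@[x,y]; u=proj(t,(*w,z)); v.append(cv2.getRectSubPix(im.astype(np.float32),(1,1),(float(u[0]),float(u[1])))[0,0])
            prof.append(np.mean(v))
        out.append(np.array(prof))
    for i,p in zip((0,1),out): print(p.round(0).astype(int).tolist())
    for lo,hi in ((-.062,-.03),):
        pass
    best=[]
    ref=out[0][:25]
    for s in range(24,42): best.append((np.mean((out[1][s:s+25]-ref)**2).round(1),s))
    print(sorted(best)[:5])
E
```

```text
[131, 124, 118, 117, 119, 122, 115, 103, 91, 80, 75, 81, 94, 109, 124, 133, 137, 138, 137, 135, 133, 130, 128, 127, 128, 130, 133, 134, 135, 137, 137, 137, 137, 137, 137, 137, 138, 139, 139, 139, 139, 138, 138, 138, 138, 138, 139, 139, 140, 140, 140, 139, 139, 138, 138, 139, 139, 140, 141, 143, 143, 144, 144, 144, 145, 146, 147, 148, 149, 150, 148, 143, 134, 122, 105, 87, 74, 67, 62, 60, 59, 58, 58, 57, 57, 56, 55, 55, 54, 54, 54, 54, 55, 57, 60, 65]
[64, 64, 63, 63, 62, 62, 61, 60, 59, 58, 57, 56, 55, 54, 53, 52, 51, 49, 48, 47, 47, 49, 51, 57, 67, 79, 90, 102, 110, 113, 113, 108, 102, 98, 92, 90, 91, 91, 89, 84, 79, 74, 74, 84, 99, 116, 131, 141, 146, 147, 146, 144, 141, 139, 137, 135, 135, 138, 142, 145, 147, 149, 151, 152, 152, 152, 149, 146, 143, 141, 138, 134, 128, 118, 103, 91, 85, 82, 82, 85, 88, 91, 94, 96, 98, 99, 101, 103, 104, 104, 102, 99, 91, 82, 76, 72]
[(np.float32(229.0), 31), (np.float32(265.6), 30), (np.float32(269.0), 32), (np.float32(359.8), 29), (np.float32(388.6), 33)]
```

```bash
python3 - <<'E'
from h import *
s=cap("scene")
a=proj(s,(*(BC+BR@[-.0455,-.172]),.096))
for L in (.031,.034): print(L,proj(s,(*(BC+BR@[-.0455+L,-.172]),.096))-a)
old=cv2.imread("pics/scene0.png")[:,:,::-1]; new=s["image"]
g=lambda im:cv2.cvtColor(np.ascontiguousarray(im),cv2.COLOR_RGB2GRAY)
u=tuple(int(v) for v in a); print(a)
tm=g(old)[u[1]-6:u[1]+14,u[0]-10:u[0]+9]
k=6; T=cv2.resize(tm,None,fx=k,fy=k,interpolation=cv2.INTER_CUBIC); reg=g(new)[u[1]-22:u[1]+20,u[0]-14:u[0]+30]; Rg=cv2.resize(reg,None,fx=k,fy=k,interpolation=cv2.INTER_CUBIC)
r=cv2.matchTemplate(Rg,T,cv2.TM_CCOEFF_NORMED); _,mx,_,loc=cv2.minMaxLoc(r); print(mx,(loc[0]/k-14+10,loc[1]/k-22+6))
import os
crop({"image":old},(265,200,325,260),8,"so"); crop(s,(265,200,325,260),8,"sn")
E
```

```text
0.031 [ 7.73536573 -6.20056788]
0.034 [ 8.46460028 -6.78511275]
[288.3991839  225.55191986]
0.7149215936660767 (7.666666666666666, -6.333333333333334)
```

View pics/so.png

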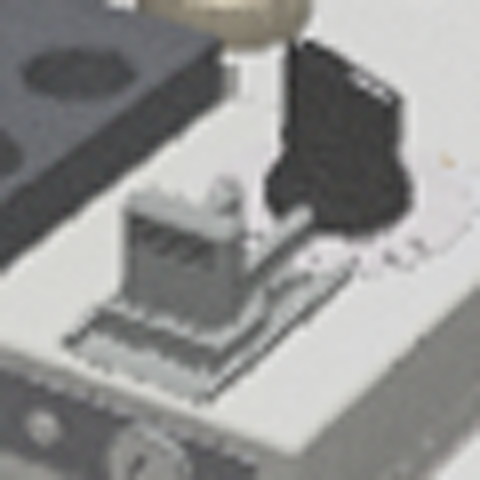

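View pics/sn.png

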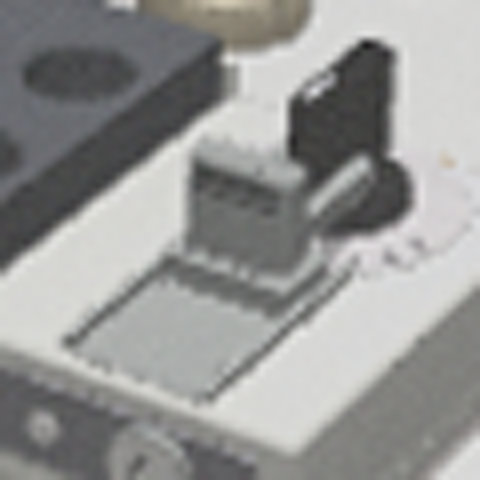

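```bash
python3 - <<'E'
from h import *
t=BC+BR@[-.055,-.1718]; plan((*t,.12),187.65);plan((*t,.083),187.65)
E
```

```text
shift [-0.1073  0.0005  0.1087] rotvec [-0.03 -1.79 -0.25]
shift [-0.1085  0.0006  0.1457] rotvec [-0.03 -1.79 -0.25]
```

Call:
apply_moves:
  rows:
    - [[-0.03,0,0.02],[0,-1.8,0],-1]
    - [[-0.03,0,0.03],[0,0,0],-1]
    - [[-0.03,0,0.03],[0,0,0],-1]
    - [[-0.012,0,0.03],[0,0,0],-1]
    - [[0,0,0.025],[0,0,0],-1]
    - [[0,0,0],[0,0,0],-1]
    - [[0,0,0],[0,0,0],-1]

```text
time_s: 69.5
tcp_pos: [0.5435, -0.1016, 0.0826]
tool_rot: [[-0.991, -0.131, -0.011], [-0.131, 0.991, -0.003], [0.011, -0.002, -1.0]]
contact_force: [0.7, 0.6, 0.7]
finger_gap: 0.0003
```

```bash
python3 - <<'E'
from h import *
st();blk();t=BC+BR@[-.036,-.1718]; plan((*t,.083),187.65)
E
```

```text
t 69.5 tcp [ 0.5435 -0.1016  0.0826] gap 0.0003 F [0.7 0.6 0.7]
q [-0.28  0.51  0.5   1.93 -0.33  0.79  2.1 ]
[[-0.991, -0.131, -0.011], [-0.131, 0.991, -0.003], [0.011, -0.002, -1.0]]
blk [-0.054 -0.172]
shift [-0.018   0.0003 -0.0006] rotvec [-0.11 -0.63 -0.15]
```

Call:
apply_moves:
  rows:
    - [[-0.009,0,0],[0,-0.6,0],-1]
    - [[-0.008,0,0],[0,0,0],-1]
    - [[-0.004,0,0],[0,0,0],-1]
    - [[-0.005,0,-0.001],[0,0,0],-1]
    - [[-0.006,0,-0.001],[0,0,0],-1]

```text
time_s: 70.0
tcp_pos: [0.5652, -0.099, 0.0848]
tool_rot: [[-0.992, -0.128, -0.022], [-0.128, 0.992, 0.0], [0.021, 0.003, -1.0]]
contact_force: [-19.6, -1.9, 4.6]
finger_gap: -0.0003
```

```bash
python3 - <<'E'
from h import *
st();blk()
E
```

```text
t 70.0 tcp [ 0.5652 -0.099   0.0848] gap -0.0003 F [-19.6  -1.9   4.6]
q [-0.28  0.54  0.5   1.87 -0.34  0.83  2.09]
[[-0.992, -0.128, -0.022], [-0.128, 0.992, 0.0], [0.021, 0.003, -1.0]]
blk [-0.0321 -0.1724]
```

Call:
apply_moves:
  rows:
    - [[0.01,0,0],[0,-1,0],-1]
    - [[0.015,0,0],[0,0,0],-1]
    - [[0.02,0,-0.03],[0,0,0],-1]
    - [[0.02,0,-0.04],[0,0,0],-1]
    - [[0.03,0,-0.04],[0,0,0],-1]
    - [[0.03,0.02,-0.04],[0,0,0],-1]
    - [[0,-0.03,0],[0,0,0],-1]
    - [[0,-0.04,0],[0,0,0],-1]
    - [[0,-0.04,0],[0,0,0],-1]
    - [[0,-0.04,0],[0,0,0],-1]
    - [[0,0,0],[0,0,0],-1]
    - [[0,0,0],[0,0,0],-1]
    - [[0,0,0],[0,0,0],-1]

```text
time_s: 71.3
tcp_pos: [0.4657, -0.2497, 0.2515]
tool_rot: [[-0.991, -0.134, 0.027], [-0.134, 0.991, 0.007], [-0.028, 0.004, -1.0]]
contact_force: [0.2, 1.5, -0.3]
finger_gap: 0.0001
```

```bash
python3 - <<'E'
from h import *
st(); t=cap("top"); s=cap("scene"); crop(t,(165,150,325,285),5,"t60"); crop(s,(150,130,350,280),4,"s60")
E
```

```text
t 71.3 tcp [ 0.4657 -0.2497  0.2515] gap 0.0001 F [ 0.2  1.5 -0.3]
q [-0.18  0.25  0.72  1.86 -0.2   1.09  2.32]
[[-0.991, -0.134, 0.027], [-0.134, 0.991, 0.007], [-0.028, 0.004, -1.0]]
```

View pics/t60.png

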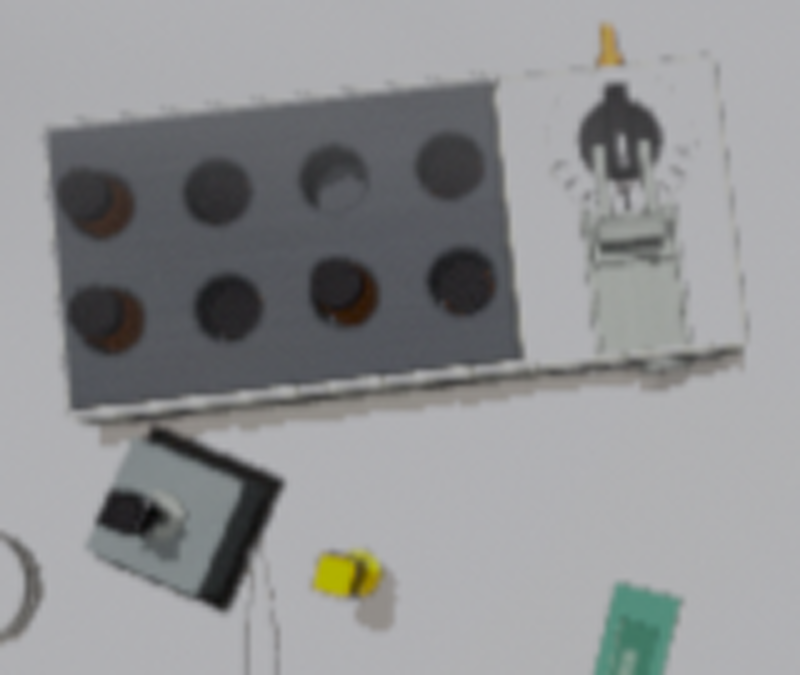

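View pics/s60.png

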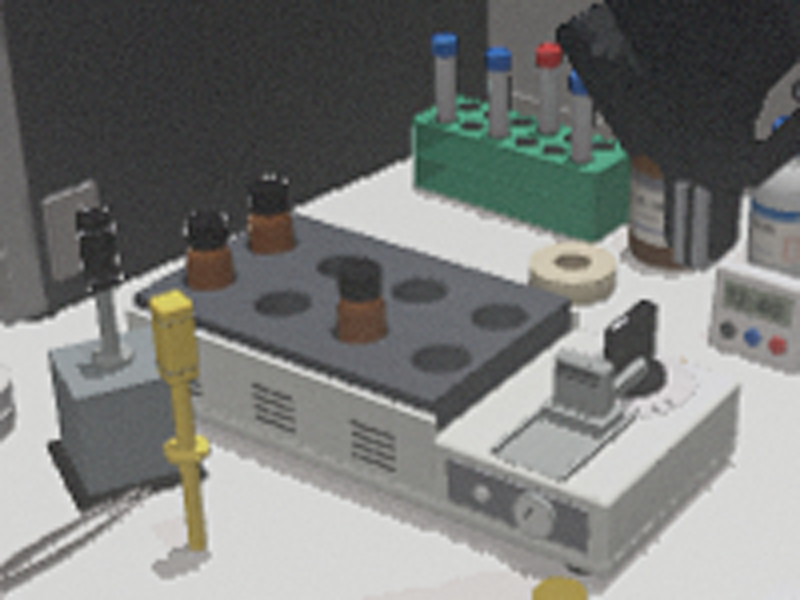

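All pieces are in place, and the arm is clear at TCP z = 0.25 m. Handing in.

```bash
python3 - <<'E'
from cell import bot
print(bot.job_done())
E
```

```text
the job is handed in; nothing more can be done
None
```

I finished every step and handed the job in at about 71 s of the 208 s allowed, but I could not confirm from the pictures that the slide lock travelled its full 34 mm.

**What I did**
- **Probing:** I felt down wells 1, 5 and 3 with the black dip probe, all before any vial was moved. The tip met the floor in well 1. In wells 5 and 3 I stopped it 4 to 5 mm above the floor, well below where a short vial's top would be. The probe then went back in its stand.
- **Vials:** Only three tall vials were present. I stood them in wells 5, 1 and 3, each lowered to the height I expected for the floor.
- **Knob and lock:** I turned the knob about 67° clockwise to the long mark, then pushed the slide lock in until it stopped.

**Last checks**
- **Looks right:** The pictures show the three vials upright in wells 1, 3 and 5, and the probe in its unmoved stand with the collar down. The knob pointer is on the long mark with the prongs on both sides of the wing, and the arm is clear of everything.
- **Does not fully agree:** Four picture measurements put the lock's travel at about 31 to 32 mm from where it started, not 34 mm. Three separate pushes stopped at the same place, so I took that as the home stop, with the lock starting slightly in from open. That is my inference, not a measurement.
- **High push force:** One of those pushes reached about 41 N sideways plus 39 N upward on the closed fingers, against a 40 N limit for the arm or gripper body. I believe only the fingers were touching, but nothing confirms it.
- **Tray moved:** The tray was a few centimetres aside by the time I finished. The vials were already out of it, so it did not affect the job.

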